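# Load the sample carousel, turn it through by hand and book it in

### The arm

A 6-joint arm with a two-finger parallel gripper is mounted at the origin on the work surface. World frame = base frame: x ahead of the robot, y to its left, z up, the work surface at z = 0. Lengths are in mm, angles in rad, forces in N, time in s.
With the tool pointing down it reaches from about 275 to 750 mm from the base axis. Payload 10.2 kg.
Tool frame: the origin (TCP) lies at the very end of the fingers, on their centre line; the grasp point (between the pads) lies behind it (ctrl.grasp_offset is the z of the grasp point in the tool frame, in mm); z points along the fingers, y is the direction in which the jaws open and shut (so a half turn about z gives the same grasp; the last joint's range is limited). The gripper opens to 85 mm and grips with 20 to 120 N. Pads are 22 mm wide; open, the fingers measure 114 mm over their backs; the gripper's body (76 mm by 85 mm) begins 54 mm behind the grasp point. The pads swing forward as they close: fully open they stand 13 mm farther back than shut.
Start: joints at [1.104, 0.313, 1.498, -0, 1.331, -0.223], TCP at [126.743, 509.477, 192.994] pointing down, gripper open.
Joint ranges: [-2.94, 2.94], [-0.97, 2.17], [0.19, 2.56], [-1.23, 4.37], [0.02, 3.11], [-2.88, 2.88]. Speed limits (rad/s): [2.39, 2.39, 3.01, 3.14, 3.14, 3.14].

### API

Orientations are given as a unit quaternion [w, x, y, z].
In Python, from rig import ctrl, capture, job gives the robot as it stands. The module is installed in compiled form; this text tells all that it offers.
- The arm moves only by the tool move_arm, never from a script. Its argument "series" is a list of rows, each a list of 7 numbers: the turn, a rotation vector about the tool's x, y, z in rad, then the shift along the tool's x, y, z in cm, then the opening, from 0 (shut) to 1 (fully open). A call has 1 to 5 rows; each row is the pose to reach, as a shift and turn from the pose measured when the call began, along the tool's axes at that moment; what a row does not reach only later rows make up. A row lasts 1/12 s, in which the tool goes at most 41.7 mm and 7.16 degrees, less where a joint would pass 70% of its speed; a pose out of reach is approached as far as the arm can. A call with a gripper value outside its range is refused whole. The fingers move at their own pace and stop on an object; "grip_force" is the grip in N (left out, the last holds). Time passes only in rows, so rows that repeat a pose let the fingers close. It gives the time, the measured TCP pose, the force and the opening at its end, in the units of the state.
- ctrl.sense(): the state, without advancing time (a new reading comes with each control period).
- capture(name): name is "scene" or "top" or "wrist"; returns a dict with "frame" (480x640x3 uint8, red, green, blue), "mtx" (3x3 intrinsics, pixels), "R" (3x3) and "t" (3): a world point X has camera coordinates R X + t. Camera axes: x right, y down, z forward; pixel columns grow to the right and rows downward; lengths in mm; the calibration is good to about 2 mm. The wrist camera is an equidistant fisheye: a pixel r from the principal point sees the ray r / f radians off the axis. A picture is of the moment at which its call begins. There is no depth.
- job.finish_job(): hands the job in, once; it reports no verdict.
The state is a dict: "time_s": time; "joints": joint angles; "dq": joint speeds; "tau": joint torques, N m; "eef_pos": TCP position; "ee_rot": TCP orientation; "force": force on the tool from outside, world axes, zero at the start; "wrist_torque": the same for the moment, N m; "grip_width": opening from 0.0 (shut) to 1.0 (fully open).
Only numpy, scipy, OpenCV 4.12 (cv2) and the standard library are available. Lean on these libraries where they do the work, as an engineer would, in place of code of your own. Each camera call takes 0.05 s, during which the arm holds its last target.

### The job

Stand every sample pot from the bench upright on its own rubber pad of the carousel, well centred on the pad (any pads will do). Then, to check that the load rides freely, turn the carousel counter-clockwise (seen from above) by its knob post: let its index stripe pass the pointer once, go on through one full turn, and stop with the stripe at the pointer the second time. Last, book the load in: pick up the code reader, point its beam at the bar code on the run card, square on from about 10 cm, keep it steady there for two seconds, and stand the reader back upright in the middle of its mat, leaving the flask and beaker alone.

Things in the scene. Friction and masses are not known exactly. Their poses are not given: they have to be found in the camera images.
- carousel (a joint): angle of the carousel disc, rad, growing counter-clockwise seen from above; 0 when the disc's index stripe (and its knob post, in line with it) points at the pointer on the housing, 6.283 when it is there again a full turn later. It starts 0.2 to 0.9 rad before the pointer (negative). Vertical axis; end stops at -1.1 and 7.2; light friction (about 1.2 N at the post) holds it where it is left.
- axis (a point): centre of the carousel disc, on its vertical axis, at the height of the disc's flat top (70 mm above the bench). The aluminium disc is 290 mm across on a round white housing 310 mm across, fixed to the bench; x axis: the black pointer tab (top 68 mm above the bench) is 156 mm out along -x.
- post (a point): the grip point on the black knob of the disc's upright turning post, 70 mm above the disc top: the knob is round, 22 mm diameter, spans 46 to 80 mm above the disc top, and spins freely about the post like that of a crank handle, so a gripper can hold it all the way round without turning. The post stands 105 mm from the axis, between two pads; below the knob it is 14 mm thick.
- pad0 (a point): centre of one of the five alike round dark rubber pads, 74 mm diameter, flush with the disc top, their centres evenly spaced on a circle of 75 mm radius about the axis; z up; turns with the disc
- pad1 (a point): centre of one of the five alike round dark rubber pads, 74 mm diameter, flush with the disc top, their centres evenly spaced on a circle of 75 mm radius about the axis; z up; turns with the disc
- pad2 (a point): centre of one of the five alike round dark rubber pads, 74 mm diameter, flush with the disc top, their centres evenly spaced on a circle of 75 mm radius about the axis; z up; turns with the disc
- pad3 (a point): centre of one of the five alike round dark rubber pads, 74 mm diameter, flush with the disc top, their centres evenly spaced on a circle of 75 mm radius about the axis; z up; turns with the disc
- pad4 (a point): centre of one of the five alike round dark rubber pads, 74 mm diameter, flush with the disc top, their centres evenly spaced on a circle of 75 mm radius about the axis; z up; turns with the disc
- pot0_mid (a point): centre (half-way up, 22 mm above its foot) of a small clear sample pot with a yellow lid, round, 50 mm diameter, 44 mm tall, about 70 g, standing upright; may be absent
- pot1_mid (a point): centre (half-way up, 22 mm above its foot) of a small clear sample pot with a yellow lid, round, 50 mm diameter, 44 mm tall, about 70 g, standing upright; may be absent
- pot2_mid (a point): centre (half-way up, 22 mm above its foot) of a small clear sample pot with a yellow lid, round, 50 mm diameter, 44 mm tall, about 70 g, standing upright; may be absent
- pot3_mid (a point): centre (half-way up, 22 mm above its foot) of a small clear sample pot with a yellow lid, round, 50 mm diameter, 44 mm tall, about 70 g, standing upright; may be absent
- pot4_mid (a point): centre (half-way up, 22 mm above its foot) of a small clear sample pot with a yellow lid, round, 50 mm diameter, 44 mm tall, about 70 g, standing upright; may be absent
- reader_grip (a point): centre of the head of the hand-held code reader, a white block 84 mm long (its x axis, the way the nose points), 36 mm wide (y) and 34 mm tall, gripped across its width; it is 93 mm above the underside of the reader's foot, on the axis of the foot. The reader stands upright on a round foot 66 mm across and 12 mm thick; grey handle 36 by 28 mm between; about 200 g, 110 mm tall.
- window: centre of the reader's glass window, under its nose: 51 mm ahead of (x) and 14 mm below the head's centre. Its x axis is the reading beam, which points forward and 45 degrees down when the reader is upright; y is across the reader.
- mat_mid (a point): centre of the top of the square black rubber parking mat, 110 by 110 by 4 mm, fixed to the bench, on which the reader stands at the start
- card: centre of the bar code on the white run card, 74 by 78 mm, about 54 mm above the bench, on a sloping holder fixed to the bench (its foot 90 by 100 mm). The z axis points out of the card's face, tilted 45 degrees from vertical; y is level, along the row of bars. The reader reads it at 60 to 150 mm from the window, square on.
- flask: bystander: white plastic bottle with a blue cap, 60 mm diameter, 120 mm tall; origin at its underside
- beaker: bystander: glass beaker, 72 mm diameter, 90 mm tall; origin at its underside
Mind the look-alikes: they are no part of the job. Leave any red or turquoise look-alike of the part that bears pot4_mid alone.

How it is judged:
By the outcome, as a careful person would: the job done as asked, in the order asked, and still so for the second after the job is handed in, with the robot touching nothing.
Of pot0, pot1, pot2, pot3, pot4 only 3 to 5 are there at a start; the rules pass over those that are not, and their reading is None.
At some moment in a run one of pot0, pot1, pot2, pot3, pot4 may be knocked a few centimetres aside while the robot is not near it.
It also fails if it takes over 210 s, if anything falls off the work surface, if the arm or the gripper's body presses on something with over 40 N, if the wrist force passes 120 N, or if a joint passes its speed limit or range.

## Working session

There is one attempt and no reset: what is moved stays moved. The work goes in short steps, Python scripts to look and compute and a tool call to move; the robot and the scene stay as the last step left them, time stands still between calls to the robot, and variables do not carry over. Pictures are saved under pics/ and viewed, and the job is handed in when it is done.

Besides the shell and the picture viewer there is one more tool, called after "Emit:" by a JSON object that holds its "name" and its "arguments", one argument or row to a line. move_arm: Moves the arm, as the interface text tells. Its arguments: {"type":"object","properties":{"series":{"type":"array","items":{"type":"array","items":{"type":"number"}}},"grip_force":{"type":"number"}},"required":["series"]}

```bash
mkdir -p pics; ls; python3 - <<'E'
from rig import ctrl,capture,job
import cv2
print(ctrl.sense(), ctrl.grasp_offset)
for n in ["scene","top","wrist"]:
    c=capture(n); cv2.imwrite(f"pics/{n}0.png",c["frame"][:,:,::-1])
    print(n,c["mtx"].tolist(),c["R"].round(4).tolist(),c["t"].round(2).tolist())
E
```

```text
pics
{'time_s': 0.0, 'joints': array([ 1.10360274e+00,  3.13441392e-01,  1.49843869e+00, -1.23953164e-05,
        1.33101802e+00, -2.23416479e-01]), 'dq': array([-0.00054321, -0.0008378 ,  0.00246945, -0.00130986, -0.00147706,
        0.00050288]), 'tau': array([-1.16574470e-04, -4.12274122e+01, -2.59734803e+01, -2.06426766e-04,
        4.22125391e-03,  3.04745720e-05]), 'eef_pos': array([126.59881544, 509.18601207, 192.43891649]), 'ee_rot': array([-2.15271166e-04,  1.21585473e-01,  9.92580751e-01, -6.16229281e-04]), 'force': array([-0.35507589, -0.1799397 ,  0.30980904]), 'wrist_torque': array([ 0.00267013,  0.04823748, -0.00400932]), 'grip_width': 0.9966799216210982} -18.700000000000003
scene [[582.2812723712882, 0.0, 318.92085266986203], [0.0, 582.2812723712882, 240.35612068748287], [0.0, 0.0, 1.0]] [[0.3761, 0.9266, 0.0044], [0.5608, -0.2239, -0.7971], [-0.7375, 0.3023, -0.6039]] [-229.07, -245.4, 1828.18]
top [[539.4071974727813, 0.0, 321.9467093685227], [0.0, 539.4071974727813, 242.11022302518518], [0.0, 0.0, 1.0]] [[0.0103, -0.9999, 0.0026], [-0.9951, -0.0105, -0.0982], [0.0982, -0.0016, -0.9952]] [-16.58, 600.11, 1427.25]
wrist [[371.64829954431775, 0.0, 323.2613113487262], [0.0, 371.64829954431775, 235.30498722953146], [0.0, 0.0, 1.0]] [[0.241, 0.9705, -0.0009], [0.9287, -0.2304, 0.2905], [0.2817, -0.0708, -0.9569]] [-525.62, -37.79, 378.95]
```

View pics/top0.png

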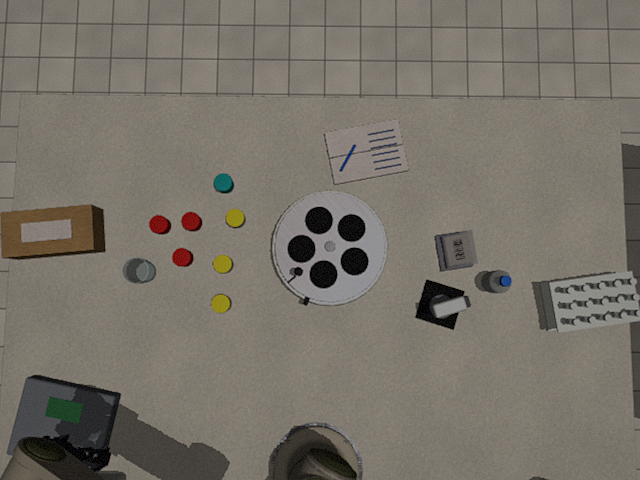

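View pics/scene0.png

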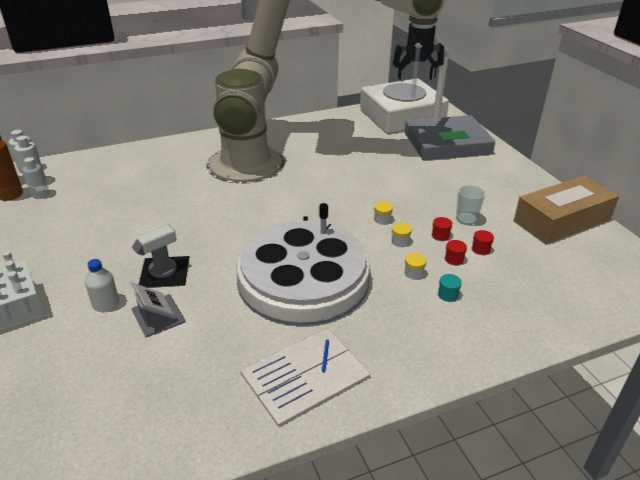

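View pics/wrist0.png

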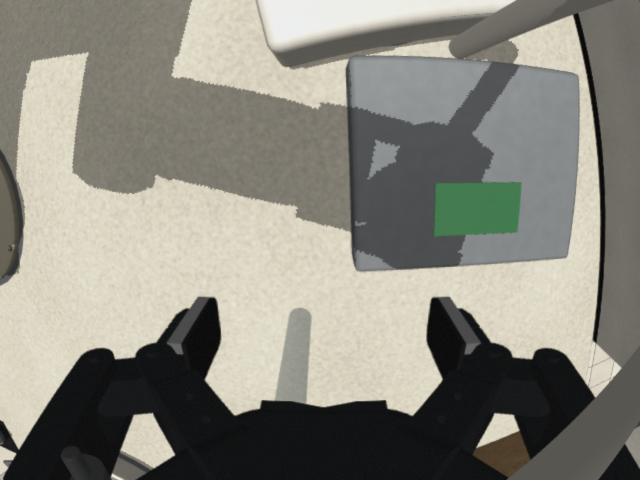

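```bash
cat > h.py <<'E'
from rig import ctrl,capture,job
import numpy as np,cv2
from scipy.spatial.transform import Rotation as Rn
np.set_printoptions(suppress=True,precision=2)
def ray(c,px,fish=False):
    u,v=px; K=c["mtx"]; x=(u-K[0,2])/K[0,0]; y=(v-K[1,2])/K[1,1]
    if fish:
        r=np.hypot(x,y); d=np.array([np.sin(r)*x/r,np.sin(r)*y/r,np.cos(r)]) if r>1e-9 else np.array([0,0,1.])
    else: d=np.array([x,y,1.])
    R=np.array(c["R"]);t=np.array(c["t"]); return -R.T@t, R.T@d
def plane(c,px,z,fish=False):
    o,d=ray(c,px,fish); return o+d*(z-o[2])/d[2]
def proj(c,X,fish=False):
    p=np.array(c["R"])@np.array(X,float)+np.array(c["t"]);K=c["mtx"]
    if fish:
        th=np.arctan2(np.hypot(p[0],p[1]),p[2]);n=np.hypot(p[0],p[1]); q=p[:2]/n*th
    else: q=p[:2]/p[2]
    return np.array([K[0,0]*q[0]+K[0,2],K[1,1]*q[1]+K[1,2]])
def blobs(mask,amin=60):
    n,l,s,ce=cv2.connectedComponentsWithStats(mask.astype(np.uint8))
    return [(ce[i],s[i]) for i in range(1,n) if s[i,4]>=amin]
def yellow(c):
    h=cv2.cvtColor(c["frame"],cv2.COLOR_RGB2HSV); return (h[...,0]>18)&(h[...,0]<34)&(h[...,1]>150)&(h[...,2]>80)
def pose():
    s=ctrl.sense(); q=s["ee_rot"]; return s["eef_pos"],Rn.from_quat([q[1],q[2],q[3],q[0]]),s
def delta(target,Rt=None,yaw=None):
    """shift in tool axes cm, rotvec to reach target (TCP) """
    p,R,s=pose()
    sh=R.inv().apply(np.array(target)-p)/10
    rv=(R.inv()*Rt).as_rotvec() if Rt is not None else np.zeros(3)
    return rv,sh
def down(yaw):
    """tool down; jaw (y) direction at angle yaw in world xy"""
    y=np.array([np.cos(yaw),np.sin(yaw),0]);z=np.array([0,0,-1.]);x=np.cross(y,z)
    return Rn.from_matrix(np.stack([x,y,z],1))
def mv(target,yaw=None):
    Rt=None
    if yaw is not None:
        p,R,s=pose(); cand=[down(yaw),down(yaw+np.pi)]
        Rt=min(cand,key=lambda r:(R.inv()*r).magnitude())
    rv,sh=delta(target,Rt); print("rv",rv.round(3),"sh",sh.round(2),"pos",pose()[0].round(1))
E
python3 - <<'E'
from h import *
for n in ["top","scene"]:
    c=capture(n)
    for ce,s in blobs(yellow(c)): print(n,ce,s[4],plane(c,ce,44))
    g=cv2.cvtColor(c["frame"],cv2.COLOR_RGB2GRAY)
    for ce,s in blobs(g<45,300):
        if s[4]<4000: print(n,"dark",ce,s[2:],plane(c,ce,70))
c=capture("top"); f=c["frame"]
a=cv2.resize(f[185:325,265:395],None,fx=5,fy=4.2,interpolation=cv2.INTER_CUBIC)
cv2.imwrite("pics/car.png",cv2.resize(f[185:325,265:395],(650,600*140//140//1),interpolation=cv2.INTER_CUBIC)[:,:,::-1])
cv2.imwrite("pics/rd.png",cv2.resize(f[220:340,405:525],(600,600),interpolation=cv2.INTER_CUBIC)[:,:,::-1])
E
```

```text
top [234.54 217.54] 261 [662.65 225.    44.  ]
top [222.21 263.53] 264 [538.75 254.58  44.  ]
top [220.4  303.04] 271 [434.18 256.39  44.  ]
top dark [ 83.87 237.15] [ 97  53 682] [602.77 614.7   70.  ]
top dark [318.54 219.87] [ 27  27 562] [655.07  -0.7   70.  ]
top dark [351.02 227.55] [ 27  26 567] [635.58 -86.44  70.  ]
top dark [301.05 248.4 ] [ 27  27 573] [579.11  44.35  70.  ]
top dark [354.08 260.85] [ 27  27 580] [547.87 -94.88  70.  ]
top dark [323.03 273.85] [ 27  27 581] [513.04 -13.95  70.  ]
top dark [436.59 302.97] [  48   49 1117] [ 440.52 -309.74   70.  ]
top dark [317.14 460.66] [  71   41 1556] [41.76 -3.83 70.  ]
scene [383.05 207.84] 191 [445.75 250.12  44.  ]
scene [401.38 229.51] 216 [550.39 248.36  44.  ]
scene [415.34 260.96] 269 [673.77 218.47  44.  ]
scene dark [629.04  21.28] [ 26  45 873] [-510.07 2053.59   70.  ]
scene dark [418.68  49.26] [  51   56 1248] [-534.51  918.31   70.  ]
scene dark [  8.51 174.25] [ 22  54 704] [ -58.26 -665.88   70.  ]
scene dark [298.37 236.82] [ 29  17 387] [515.59 -15.77  70.  ]
scene dark [331.44 247.04] [ 30  18 417] [582.    42.41  70.  ]
scene dark [270.87 252.83] [ 31  18 435] [550.03 -96.72  70.  ]
scene dark [165.62 273.62] [ 49  31 827] [ 534.1  -336.55   70.  ]
scene dark [326.09 270.84] [ 31  20 492] [657.34  -2.68  70.  ]
scene dark [286.92 274.92] [ 31  21 506] [638.08 -88.56  70.  ]
```

View pics/car.png

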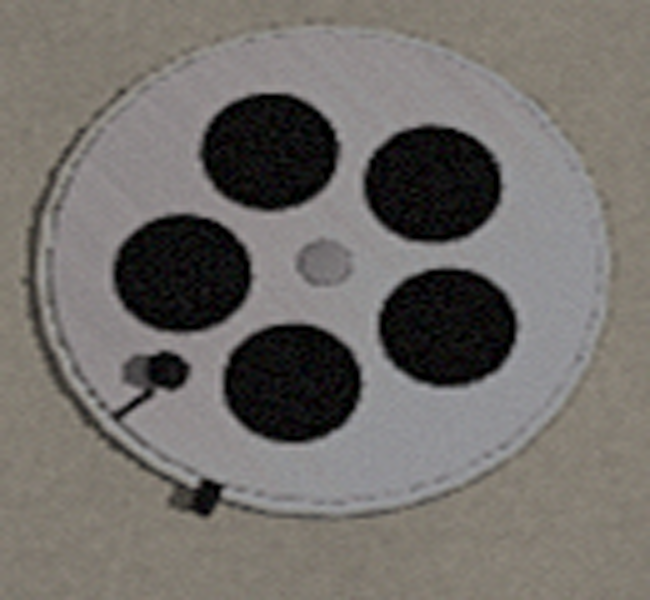

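View pics/rd.png

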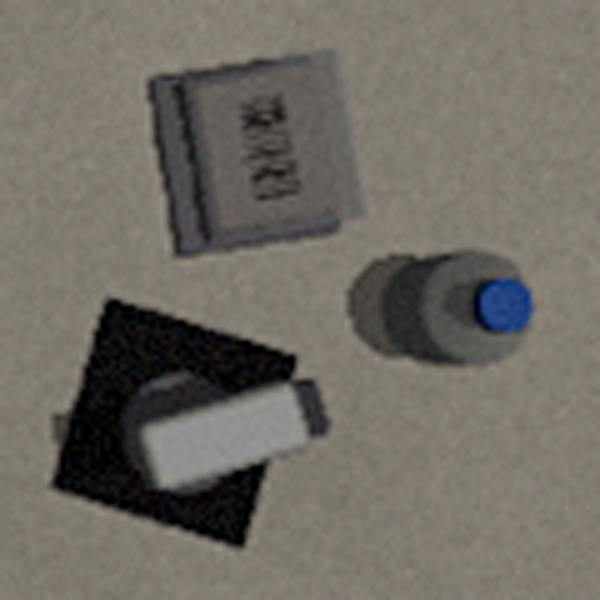

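```bash
cat >> h.py <<'E'
def lidmask(c,x,y,zb=34,zt=44,r=25,S=8):
    a=np.linspace(0,2*np.pi,60)
    P=[proj(c,[x+r*np.cos(t),y+r*np.sin(t),z]) for z in (zb,zt) for t in a]
    h=cv2.convexHull(np.float32(P)); M=cv2.moments(h); return np.array([M["m10"],M["m01"]])/M["m00"],M["m00"]
def pots(zf=0,amin=60):
    out={}
    for n in ["top","scene"]:
        c=capture(n); out[n]=[]
        for ce,s in blobs(yellow(c),amin):
            p=plane(c,ce,44+zf)[:2]
            for _ in range(5):
                m,a=lidmask(c,*p,zb=34+zf,zt=44+zf)
                p=p+(plane(c,ce,44+zf)-plane(c,m,44+zf))[:2]
            out[n].append((p,s[4],a))
    return out
E
python3 - <<'E'
from h import *
o=pots()
for n in o:
    for p,a,b in o[n]: print(n,p,a,b)
c=capture("scene"); f=c["frame"]
cv2.imwrite("pics/pots.png",cv2.resize(f[190:310,360:510],(750,600),interpolation=cv2.INTER_CUBIC)[:,:,::-1])
cv2.imwrite("pics/rds.png",cv2.resize(f[210:340,70:200],(600,600),interpolation=cv2.INTER_CUBIC)[:,:,::-1])
# carousel fit
for n,ps in dict(top=[(655.07,-.7),(635.58,-86.44),(579.11,44.35),(547.87,-94.88),(513.04,-13.95)],scene=[(515.59,-15.77),(582.,42.41),(550.03,-96.72),(657.34,-2.68),(638.08,-88.56)]).items():
    P=np.array(ps); m=P.mean(0); d=P-m; print(n,m,np.hypot(*d.T),np.degrees(np.arctan2(d[:,1],d[:,0])))
t=capture("top")
for nm,px,z in [("post",(265+168/5,185+371/600*140),150),("stripeout",(265+117/5,185+415/600*140),70),("ptr",(265+209/5,185+497/600*140),68)]:
    print(nm,plane(t,px,z))
E
```

```text
top [663.34 225.73] 261 282.41630476654973
top [539.04 255.39] 264 287.95640955667477
top [434.12 257.21] 270 293.76482429052703
scene [438.94 253.96] 191 211.6015900785569
scene [544.17 252.2 ] 216 242.20835222606547
scene [668.19 222.18] 266 291.3979695858434
top [586.13 -30.32] [75.03 74.79 75.   75.04 74.91] [  23.25  -48.62   95.37 -120.66  167.37]
scene [588.61 -32.26] [74.86 74.97 75.12 74.83 74.94] [ 167.27   95.06 -120.9    23.29  -48.69]
post [514.86  46.6  150.  ]
stripeout [491.32  76.07  70.  ]
ptr [442.23  27.53  68.  ]
```

View pics/pots.png

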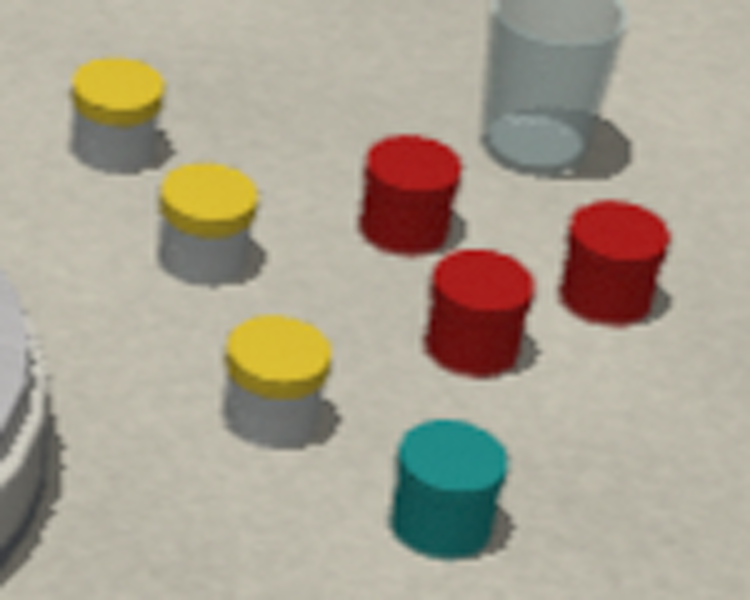

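View pics/rds.png

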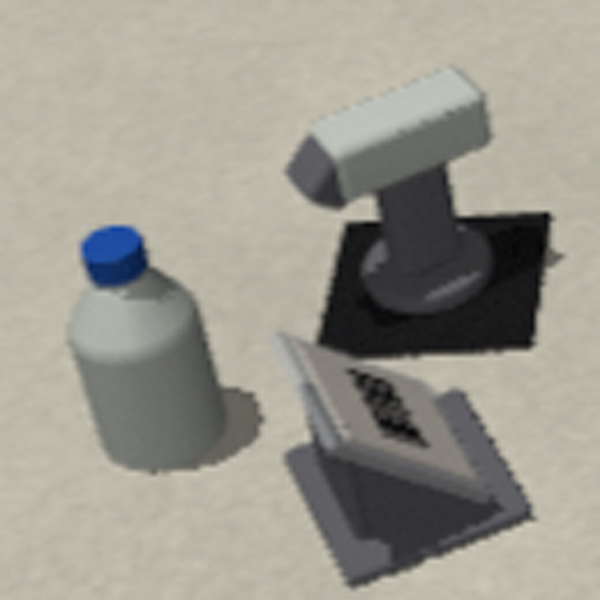

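```bash
python3 - <<'E'
from h import *
c=capture("scene"); f=c["frame"]
p,R,s=pose(); print(p, R.as_matrix(), proj(c,p), proj(capture("top"),p), proj(capture("wrist"),p,True))
cv2.imwrite("pics/g.png",cv2.resize(f[0:160,340:500],(600,600),interpolation=cv2.INTER_CUBIC)[:,:,::-1])
E
```

```text
[126.75 509.47 193.  ] [[-0.97  0.24  0.  ]
 [ 0.24  0.97  0.  ]
 [-0.    0.   -1.  ]] [414.7   95.06] [ 95.16 436.66] [321.24 270.42]
```

View pics/g.png

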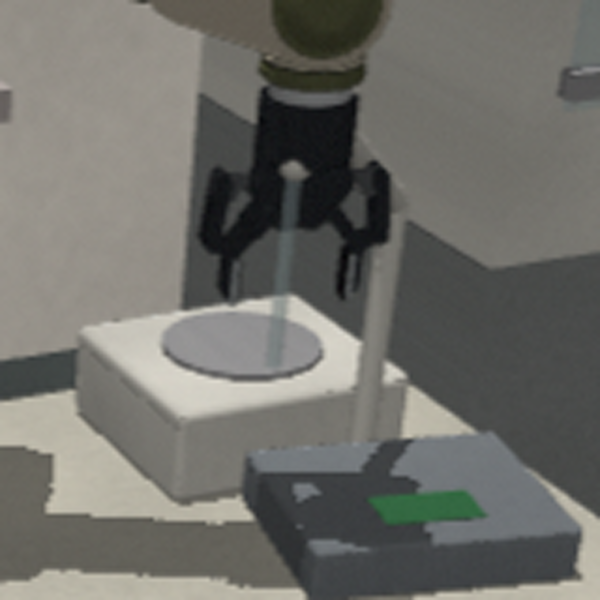

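```bash
python3 - <<'E'
from h import *
c=capture("scene"); w=capture("wrist")
def tri(a,b):
    o1,d1=ray(c,a); o2,d2=ray(w,b,True); d1/=np.linalg.norm(d1); d2/=np.linalg.norm(d2)
    A=np.stack([d1,-d2],1); k=np.linalg.lstsq(A,o2-o1,rcond=None)[0]
    p,q=o1+k[0]*d1,o2+k[1]*d2; print((p+q)/2,np.linalg.norm(p-q))
tri((413.3,97.3),(301,310)); tri((416,70),(293,380))
o,d=ray(w,(301,310),True); print(o,d)
E
```

```text
[145.59 493.55 195.86] 0.14587241468631768
[131.95 499.9  274.41] 2.3461593637946816
[ 55.07 528.32 373.59] [ 0.45 -0.17 -0.88]
```

Emit:
{"name": "move_arm", "arguments": {
  "series": [
    [0,0,0,-0.5,0,0,1],
    [0,0,0,-1,0,0,1],
    [0,0,0,-1.5,0,0,1]
  ]
}}

```text
time_s: 1.0
eef_pos: [141.9, 505.7, 193.0]
ee_rot: [0.0, 0.122, 0.993, 0.0]
force: [-0.3, -0.3, 0.1]
grip_width: 1.001
```

```bash
python3 - <<'E'
from h import *
print(pose()[2]["force"])
cv2.imwrite("pics/w1.png",capture("wrist")["frame"][:,:,::-1])
E
```

```text
[-0.29 -0.28  0.11]
```

View pics/w1.png

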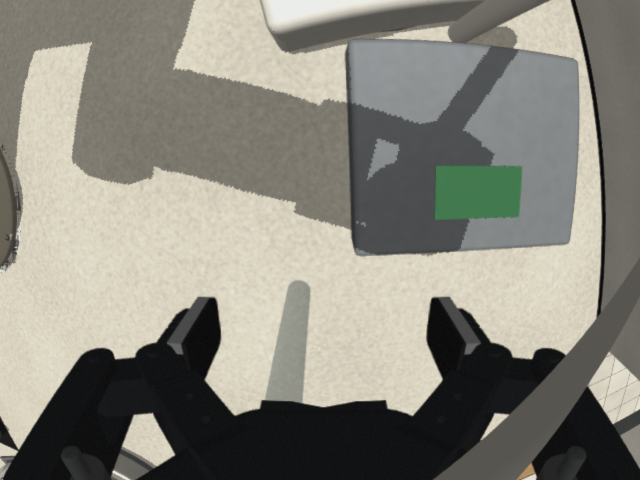

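Emit:
{"name": "move_arm", "arguments": {
  "series": [
    [0,0,0,-0.8,0,0,1],
    [0,0,0,-1.6,0,0,1],
    [0,0,0,-2.4,0,0,1],
    [0,0,0,-3.2,0,0,1],
    [0,0,0,-4,0,0,1]
  ]
}}

```text
time_s: 1.47
eef_pos: [182.5, 495.6, 193.0]
ee_rot: [0.0, 0.122, 0.993, -0.0]
force: [0.2, -0.4, -0.4]
grip_width: 0.998
```

```bash
python3 - <<'E'
from h import *
print(pose()[2]["force"],pose()[0])
cv2.imwrite("pics/w2.png",capture("wrist")["frame"][:,:,::-1])
E
```

```text
[ 0.24 -0.36 -0.41] [182.46 495.59 192.97]
```

View pics/w2.png

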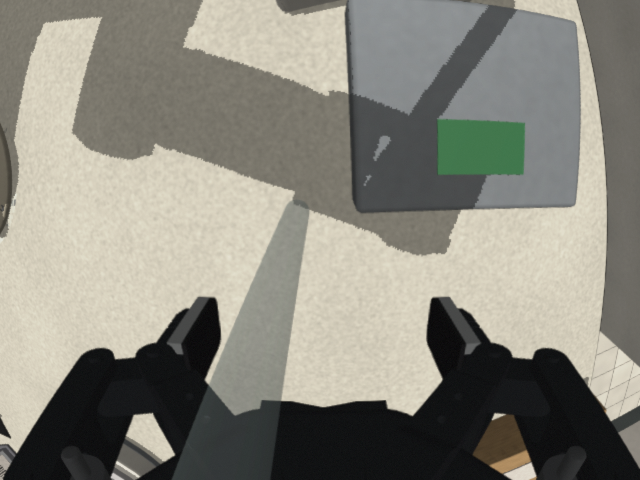

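```bash
python3 - <<'E'
from h import *
mv([436,256,130])
E
```

```text
rv [0. 0. 0.] sh [-30.3  -17.07   6.32] pos [183.6 495.3 192.9]
```

Emit:
{"name": "move_arm", "arguments": {
  "series": [
    [0,0,0,-3.5,-2,0.7,1],
    [0,0,0,-7,-4,1.4,1],
    [0,0,0,-10.5,-6,2.1,1],
    [0,0,0,-14,-8,2.8,1],
    [0,0,0,-17.5,-10,3.5,1]
  ]
}}

```text
time_s: 1.93
eef_pos: [330.2, 354.2, 157.9]
ee_rot: [0.001, 0.122, 0.992, 0.0]
force: [0.3, 1.5, 0.0]
grip_width: 1.0
```

Emit:
{"name": "move_arm", "arguments": {
  "series": [
    [0,0,0,-3.3,-1.8,0.7,1],
    [0,0,0,-6.6,-3.6,1.4,1],
    [0,0,0,-9.5,-5.3,2.1,1],
    [0,0,0,-12,-7,2.7,1],
    [0,0,0,-12,-7,2.7,1]
  ]
}}

```text
time_s: 2.35
eef_pos: [432.3, 253.5, 129.9]
ee_rot: [0.0, 0.125, 0.992, -0.001]
force: [-0.8, -0.5, 0.3]
grip_width: 0.999
```

```bash
python3 - <<'E'
from h import *
c=capture("wrist")
mv([436.5,255.6,130])
print([ (ce,s[4],plane(c,ce,44,True)) for ce,s in blobs(yellow(c),150)])
cv2.imwrite("pics/w3.png",c["frame"][:,:,::-1])
o=pots()
for n in o:
    for p,a,b in o[n]: print(n,p,a,b)
E
```

```text
rv [0. 0. 0.] sh [-0.54  0.18  0.04] pos [430.8 255.2 130.4]
[(array([330.41, 225.77]), np.int32(3198), array([433.35, 259.69,  44.  ])), (array([357.15, 339.68]), np.int32(2301), array([535.83, 257.68,  44.  ]))]
top [663.25 225.49] 262 282.41028717777226
top [539.04 255.39] 264 287.95640955667477
top [443.33 244.99] 69 292.5573595953174
scene [438.94 253.96] 191 211.6015900785569
scene [543.89 252.67] 221 242.0609929766506
scene [668.19 222.18] 266 291.3979695858434
```

View pics/w3.png

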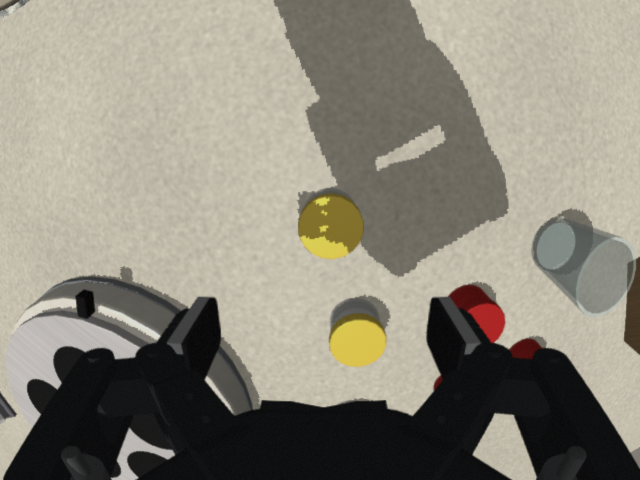

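```bash
python3 - <<'E'
from h import *
mv([435.5,257,8])
E
```

```text
rv [0. 0. 0.] sh [-0.58  0.12 12.31] pos [429.5 257.2 131.1]
```

Emit:
{"name": "move_arm", "arguments": {
  "series": [
    [0,0,0,-0.6,0.1,3.5,1],
    [0,0,0,-0.6,0.1,7,1],
    [0,0,0,-0.6,0.1,10,1],
    [0,0,0,-0.6,0.1,12.2,1],
    [0,0,0,-0.6,0.1,12.2,1]
  ]
}}

```text
time_s: 2.92
eef_pos: [432.5, 256.9, 5.8]
ee_rot: [-0.003, 0.122, 0.993, -0.001]
force: [-0.7, -0.2, -0.9]
grip_width: 1.002
```

```bash
python3 - <<'E'
from h import *
c=capture("wrist")
mv([435.5,257,8])
cv2.imwrite("pics/w4.png",c["frame"][:,:,::-1])
E
```

```text
rv [0. 0. 0.] sh [-0.14  0.    0.02] pos [434.1 257.3   8.2]
```

View pics/w4.png

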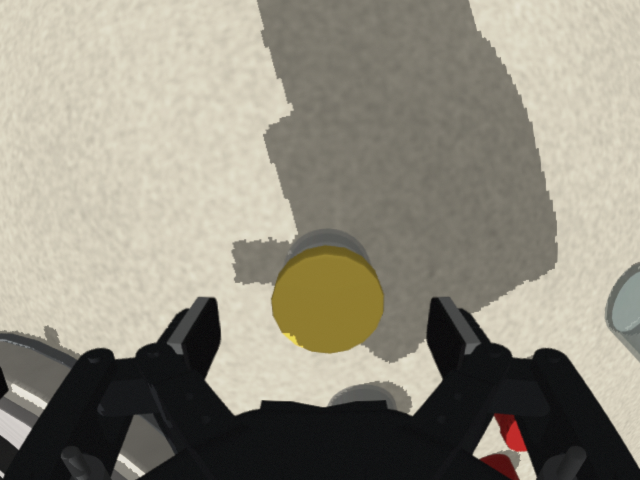

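```bash
python3 - <<'E'
from h import *
c=capture("wrist");p=pose()[0];print(p,proj(c,[p[0],p[1],44],True),plane(c,(328,299),44,True))
E
```

```text
[435.41 257.57   9.83] [322.06 303.76] [433.77 260.64  44.  ]
```

Emit:
{"name": "move_arm", "arguments": {
  "series": [
    [0,0,0,0.1,0.2,0.1,0.5],
    [0,0,0,0.1,0.2,0.1,0.4],
    [0,0,0,0.1,0.2,0.1,0.3],
    [0,0,0,0.1,0.2,0.1,0.3],
    [0,0,0,0.1,0.2,0.1,0.3]
  ],
  "grip_force": 30
}}

```text
time_s: 3.43
eef_pos: [435.2, 259.9, 9.4]
ee_rot: [0.001, 0.122, 0.993, 0.0]
force: [0.1, -0.5, -0.4]
grip_width: 0.307
```

Emit:
{"name": "move_arm", "arguments": {
  "series": [
    [0,0,0,0,0,0,0.3],
    [0,0,0,0,0,0,0.3],
    [0,0,0,0,0,0,0.3]
  ]
}}

```text
time_s: 3.68
eef_pos: [435.2, 259.8, 9.4]
ee_rot: [0.001, 0.122, 0.993, 0.0]
force: [-0.2, -0.3, -0.4]
grip_width: 0.302
```

```bash
python3 - <<'E'
from h import *
c=capture("wrist");p=pose()[0];print(p,pose()[2]["grip_width"],pose()[2]["force"],proj(c,[p[0],p[1],44],True))
cv2.imwrite("pics/w5.png",c["frame"][:,:,::-1])
E
```

```text
[435.18 259.81   9.38] 0.29983965440696153 [ 0.72  0.22 -0.62] [320.91 300.2 ]
```

View pics/w5.png

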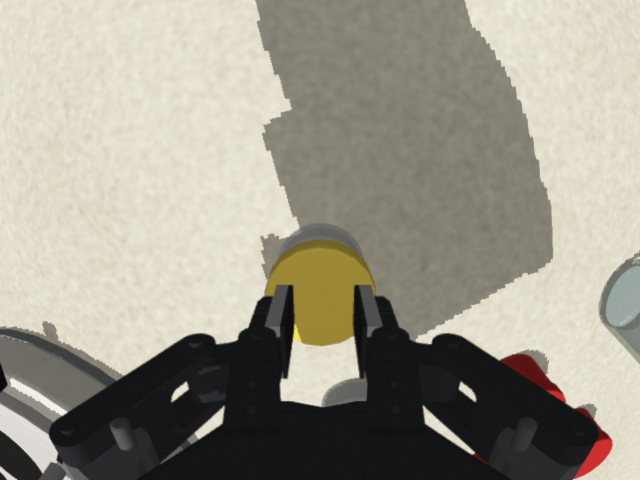

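```bash
python3 - <<'E'
from h import *
c=capture("scene");f=c["frame"]
p=pose()[0];print(p,proj(c,p),proj(c,[p[0],p[1],44]))
cv2.imwrite("pics/s6.png",cv2.resize(f[150:270,330:480],(750,600),interpolation=cv2.INTER_CUBIC)[:,:,::-1])
w=capture("wrist"); print(-np.array(w["R"]).T@np.array(w["t"]),proj(w,p,True))
E
```

```text
[435.18 259.83   9.37] [383.56 215.68] [384.48 205.04]
[363.18 278.63 189.84] [321.28 270.38]
```

View pics/s6.png

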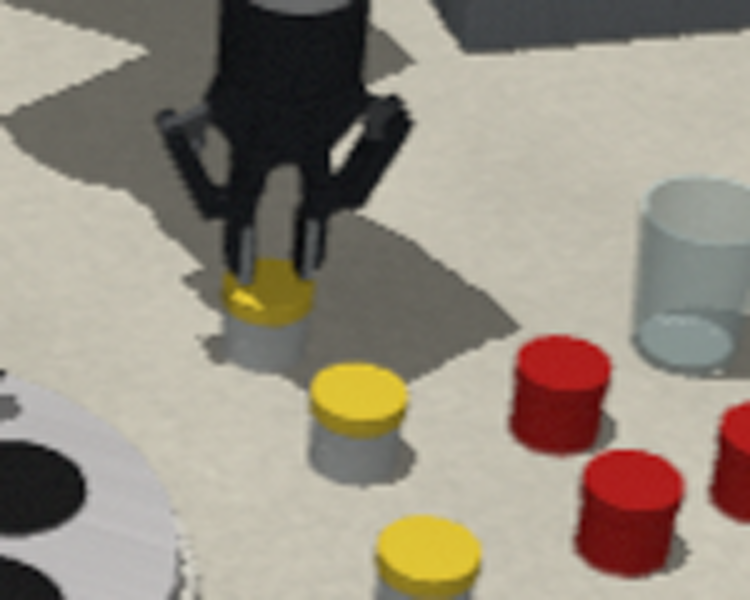

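```bash
python3 - <<'E'
from h import *
w=capture("wrist");c=capture("scene");t=capture("top")
p=pose()[0]
for h in range(0,70,10): print(h,proj(w,p+[0,0,h],True),proj(c,p+[0,0,h]),proj(t,p+[0,0,h]))
f=t["frame"];cv2.imwrite("pics/t6.png",cv2.resize(f[240:340,160:290],(780,600),interpolation=cv2.INTER_CUBIC)[:,:,::-1])
E
```

```text
0 [321.26 270.37] [383.56 215.68] [221.51 302.48]
10 [321.19 277.99] [383.82 212.64] [220.83 302.53]
20 [321.1  286.39] [384.09 209.57] [220.14 302.58]
30 [321.01 295.7 ] [384.35 206.48] [219.44 302.63]
40 [320.91 306.07] [384.63 203.37] [218.73 302.68]
50 [320.8  317.65] [384.9  200.23] [218.01 302.73]
60 [320.67 330.65] [385.17 197.06] [217.29 302.79]
```

View pics/t6.png

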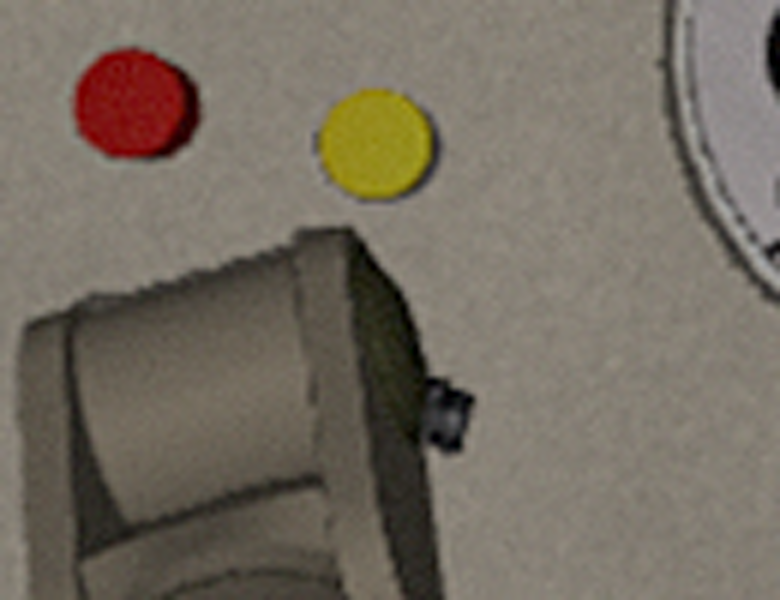

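Emit:
{"name": "move_arm", "arguments": {
  "series": [
    [0,0,0,0,0,0,1],
    [0,0,0,0,0,0,1],
    [0,0,0,0,0,0,1],
    [0,0,0,0,0,0,1],
    [0,0,0,0,0,0,1]
  ]
}}

```text
time_s: 4.4
eef_pos: [435.2, 259.8, 9.3]
ee_rot: [0.001, 0.122, 0.993, 0.0]
force: [-0.1, 0.2, -0.1]
grip_width: 0.981
```

Emit:
{"name": "move_arm", "arguments": {
  "series": [
    [0,0,0,0,0,0.2,1],
    [0,0,0,0,0,0.4,1],
    [0,0,0,0,0,0.6,1],
    [0,0,0,0,0,0.6,1]
  ]
}}

```text
time_s: 4.73
eef_pos: [434.9, 259.7, 2.8]
ee_rot: [0.001, 0.122, 0.993, 0.0]
force: [0.1, 0.0, -0.1]
grip_width: 1.0
```

```bash
python3 - <<'E'
from h import *
c=capture("wrist");p=pose()[0];print(p,pose()[2]["grip_width"],pose()[2]["force"])
cv2.imwrite("pics/w7.png",c["frame"][:,:,::-1])
f=capture("scene")["frame"];cv2.imwrite("pics/s7.png",cv2.resize(f[150:270,330:480],(750,600),interpolation=cv2.INTER_CUBIC)[:,:,::-1])
E
```

```text
[435.   259.76   3.05] 1.0019542434269708 [1.15 0.1  0.06]
```

View pics/s7.png

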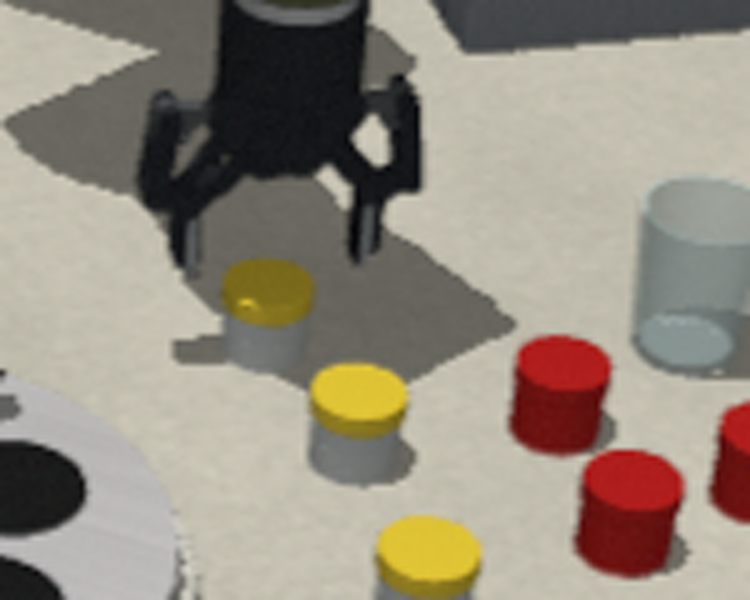

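View pics/w7.png

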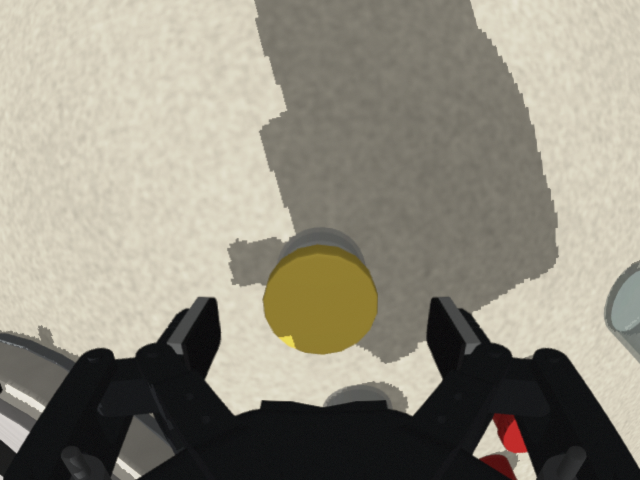

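Emit:
{"name": "move_arm", "arguments": {
  "series": [
    [0,0,0,0.2,0,0.5,1],
    [0,0,0,0.2,0,1,1],
    [0,0,0,0.2,0,1.5,1],
    [0,0,0,0.2,0,2,1],
    [0,0,0,0.2,0,2,1]
  ]
}}

```text
time_s: 5.25
eef_pos: [432.5, 260.1, -18.0]
ee_rot: [-0.0, 0.122, 0.993, -0.0]
force: [0.1, 0.4, -0.4]
grip_width: 1.0
```

```bash
python3 - <<'E'
from h import *
c=capture("wrist");p=pose()[0];print(p,pose()[2]["joints"],pose()[2]["force"])
cv2.imwrite("pics/w8.png",c["frame"][:,:,::-1])
f=capture("scene")["frame"];cv2.imwrite("pics/s8.png",cv2.resize(f[150:270,330:480],(750,600),interpolation=cv2.INTER_CUBIC)[:,:,::-1])
E
```

```text
[432.85 260.16 -17.44] [ 0.31  0.55  1.78 -0.    0.82 -1.02] [-0.66  0.34  0.24]
```

View pics/s8.png

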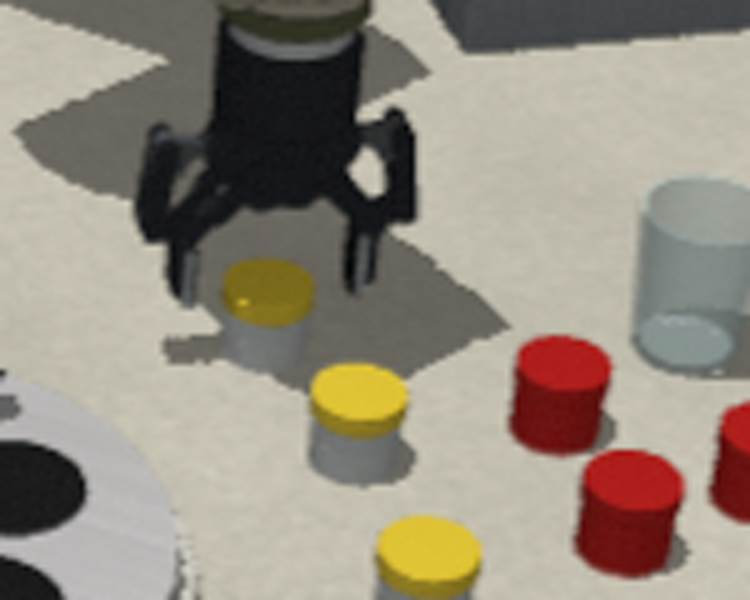

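View pics/w8.png

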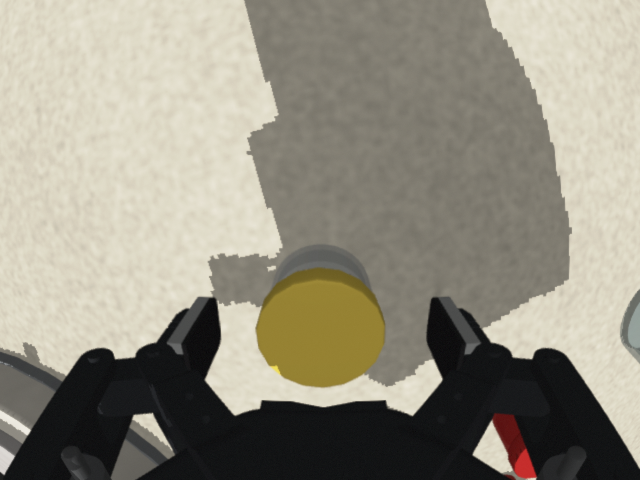

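Emit:
{"name": "move_arm", "arguments": {
  "series": [
    [0,0,0,0,0,0.5,1],
    [0,0,0,0,0,1,1],
    [0,0,0,0,0,1.4,1],
    [0,0,0,0,0,1.6,1],
    [0,0,0,0,0,1.6,0.8]
  ]
}}

```text
time_s: 5.77
eef_pos: [432.8, 260.1, -33.6]
ee_rot: [0.0, 0.122, 0.993, 0.0]
force: [0.3, -0.6, 0.1]
grip_width: 0.884
```

Emit:
{"name": "move_arm", "arguments": {
  "series": [
    [0,0,0,0,0,0,0.3],
    [0,0,0,0,0,0,0.3],
    [0,0,0,0,0,0,0.3],
    [0,0,0,0,0,0,0.3],
    [0,0,0,0,0,0,0.3]
  ],
  "grip_force": 30
}}

```text
time_s: 6.18
eef_pos: [433.0, 260.2, -33.4]
ee_rot: [0.0, 0.122, 0.993, 0.0]
force: [-0.5, -0.3, 0.9]
grip_width: 0.575
```

```bash
python3 - <<'E'
from h import *
c=capture("wrist");p=pose()[0];print(p,pose()[2]["grip_width"],pose()[2]["force"])
cv2.imwrite("pics/w9.png",c["frame"][:,:,::-1])
f=capture("scene")["frame"];cv2.imwrite("pics/s9.png",cv2.resize(f[150:270,330:480],(750,600),interpolation=cv2.INTER_CUBIC)[:,:,::-1])
E
```

```text
[432.98 260.21 -33.42] 0.5785378137736604 [ 0.78 -0.24  1.81]
```

View pics/s9.png

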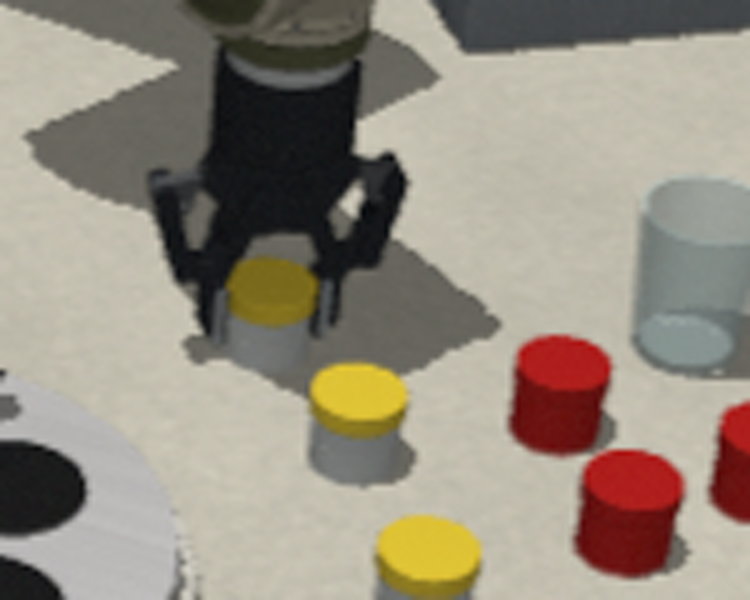

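View pics/w9.png

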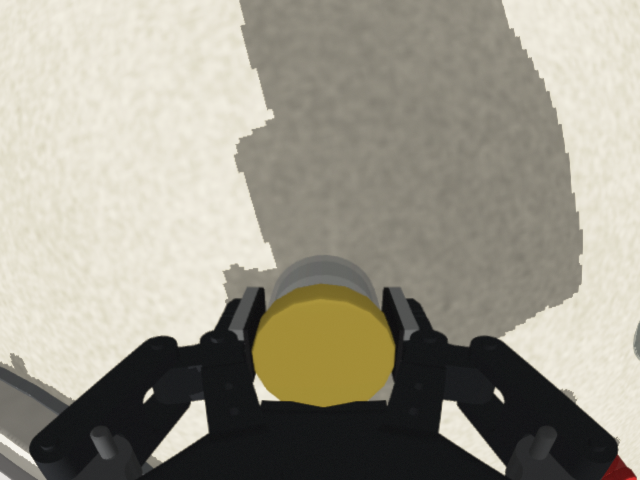

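Emit:
{"name": "move_arm", "arguments": {
  "series": [
    [0,0,0,0,0,-1,0.3],
    [0,0,0,0,0,-3,0.3],
    [0,0,0,0,0,-6,0.3],
    [0,0,0,0,0,-10,0.3],
    [0,0,0,0,0,-13,0.3]
  ]
}}

```text
time_s: 6.7
eef_pos: [433.0, 260.3, 99.7]
ee_rot: [0.001, 0.122, 0.993, 0.0]
force: [1.1, 0.2, -0.8]
grip_width: 0.579
```

Emit:
{"name": "move_arm", "arguments": {
  "series": [
    [0,0,0,0,0,0,0.3],
    [0,0,0,0,0,0,0.3]
  ]
}}

```text
time_s: 6.87
eef_pos: [433.7, 260.6, 101.7]
ee_rot: [0.003, 0.122, 0.993, 0.001]
force: [-0.2, 0.8, -1.1]
grip_width: 0.578
```

```bash
cat >> h.py <<'E'
def pot_near(n,zf,xy,rad=40):
    c=capture(n); best=[]
    for ce,s in blobs(yellow(c),60):
        p=plane(c,ce,44+zf)[:2]
        for _ in range(5):
            m,a=lidmask(c,*p,zb=34+zf,zt=44+zf); p=p+(plane(c,ce,44+zf)-plane(c,m,44+zf))[:2]
        if np.hypot(*(p-xy))<rad: best.append((p,s[4],a))
    return best
E
python3 - <<'E'
from h import *
p,R,s=pose();print(p,s["grip_width"],s["force"])
zf=p[2]+33.4
for n in("top","scene"): print(n,pot_near(n,zf,p[:2]))
f=capture("scene")["frame"];cv2.imwrite("pics/s10.png",cv2.resize(f[110:230,310:460],(750,600),interpolation=cv2.INTER_CUBIC)[:,:,::-1])
E
```

```text
[433.71 260.57 101.7 ] 0.5779654610768984 [-0.24  0.76 -1.11]
top []
scene [(array([442.68, 254.56]), np.int32(205), 221.74552905512974)]
```

View pics/s10.png

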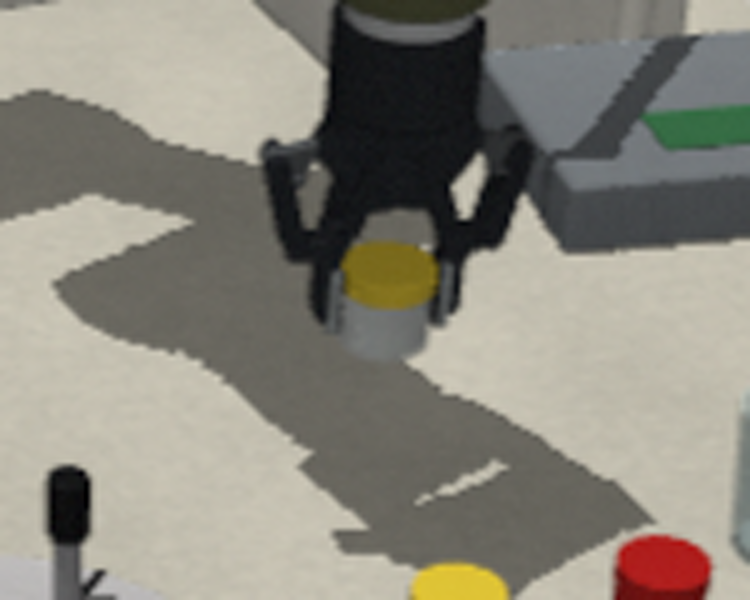

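```bash
python3 - <<'E'
from h import *
mv([652,2,110])
E
```

```text
rv [0. 0. 0.] sh [-27.58 -19.7   -1.16] pos [432.1 260.   98.4]
```

Emit:
{"name": "move_arm", "arguments": {
  "series": [
    [0,0,0,-2,-1.4,-0.6,0.3],
    [0,0,0,-4.8,-3.4,-1.2,0.3],
    [0,0,0,-7.7,-5.5,-2,0.3],
    [0,0,0,-10.6,-7.6,-2.5,0.3],
    [0,0,0,-13.5,-9.7,-3,0.3]
  ]
}}

```text
time_s: 7.43
eef_pos: [539.8, 131.7, 127.2]
ee_rot: [-0.002, 0.122, 0.993, -0.0]
force: [0.6, -0.2, -0.4]
grip_width: 0.581
```

```bash
python3 - <<'E'
from h import *
mv([652,2,110])
E
```

```text
rv [0. 0. 0.] sh [-14.03  -9.86   1.68] pos [539.8 131.7 127.2]
```

Emit:
{"name": "move_arm", "arguments": {
  "series": [
    [0,0,0,-3,-2.1,0,0.3],
    [0,0,0,-6,-4.2,0.4,0.3],
    [0,0,0,-9,-6.3,0.8,0.3],
    [0,0,0,-11.8,-8.3,1.2,0.3],
    [0,0,0,-13.5,-9.5,1.6,0.3]
  ]
}}

```text
time_s: 7.85
eef_pos: [648.5, 3.8, 108.3]
ee_rot: [-0.003, 0.123, 0.992, -0.0]
force: [-0.8, 0.1, -0.6]
grip_width: 0.573
```

Emit:
{"name": "move_arm", "arguments": {
  "series": [
    [0,0,0,0,0,1,0.3],
    [0,0,0,0,0,2.5,0.3],
    [0,0,0,0,0,4,0.3],
    [0,0,0,0,0,4,0.3],
    [0,0,0,0,0,4,0.3]
  ]
}}

```text
time_s: 8.27
eef_pos: [647.1, 4.4, 66.7]
ee_rot: [-0.005, 0.123, 0.992, -0.0]
force: [0.6, -0.2, -0.6]
grip_width: 0.577
```

```bash
python3 - <<'E'
from h import *
p,R,s=pose();print(p,s["grip_width"],s["force"])
zf=p[2]+33.4
for n in("top","scene"): print(n,pot_near(n,zf,p[:2]))
f=capture("scene")["frame"];cv2.imwrite("pics/s11.png",cv2.resize(f[170:310,230:390],(750,600),interpolation=cv2.INTER_CUBIC)[:,:,::-1])
f=capture("wrist")["frame"];cv2.imwrite("pics/w11.png",f[:,:,::-1])
E
```

```text
[647.11   4.45  66.74] 0.5765529021412478 [ 0.62 -0.19 -0.63]
top []
scene [(array([652.8 ,   1.21]), np.int32(322), 338.2881085644476)]
```

View pics/s11.png

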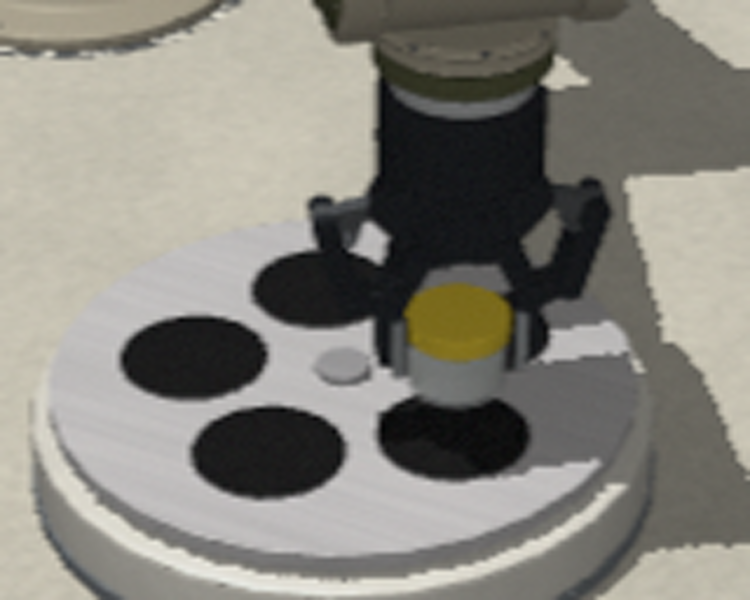

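View pics/w11.png

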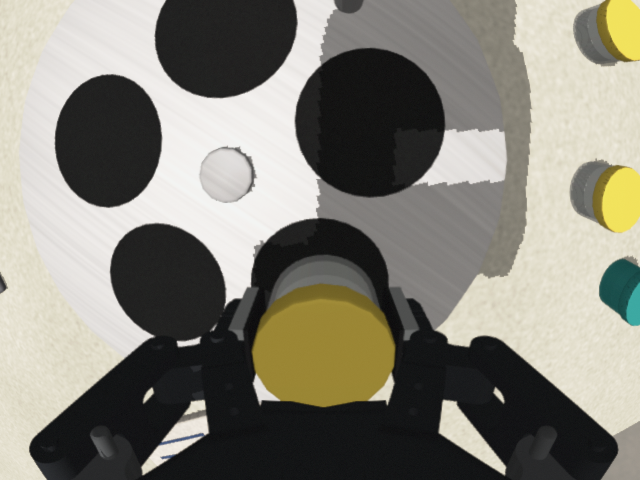

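```bash
python3 - <<'E'
from h import *
from scipy.optimize import least_squares
c=capture("wrist");p,R,s=pose();print(p)
g=cv2.cvtColor(c["frame"],cv2.COLOR_RGB2GRAY)
print("lid wrist",plane(c,(324,347),p[2]+33.4+44,True))
print("hub",plane(c,(227,175),72,True))
a=np.linspace(0,2*np.pi,80)
def ell(x,y,r=37,z=70):
    P=np.float32([proj(c,[x+r*np.cos(t),y+r*np.sin(t),z],True) for t in a]); return P
def meas(P): return np.r_[P.min(0),P.max(0)]
# measured bounding boxes (u0,v0,u1,v1)
for bb in [(295,48,445,197),(55,75,161,207),(111,223,226,341)]:
    x0=plane(c,((bb[0]+bb[2])/2,(bb[1]+bb[3])/2),70,True)[:2]
    r=least_squares(lambda q:meas(ell(*q))-np.array(bb),x0); print(bb,r.x,r.fun.round(1))
# pad under pot: left 251 right 388 top 219
r=least_squares(lambda q:(meas(ell(*q))-np.array([251,219,388,0]))[:3],p[:2]); print("target pad",r.x,r.fun)
E
```

```text
[648.54   3.96  69.14]
lid wrist [645.28   6.3  146.54]
hub [587.85 -28.47  72.  ]
(295, 48, 445, 197) [580.66  45.28] [-2.2 -0.3 -1.5  0.6]
(55, 75, 161, 207) [549.76 -92.54] [ 0.2 -0.8  2.   0.9]
(111, 223, 226, 341) [635.41 -81.48] [ 2.1 -4.8  4.9 -3. ]
target pad [656.77   3.96] [ 4.76 -2.1   5.98]
```

```bash
python3 - <<'E'
from h import *
mv([653.5,0,43])
E
```

```text
rv [0. 0. 0.] sh [-0.59 -0.26  2.61] pos [648.5   4.   69.1]
```

Emit:
{"name": "move_arm", "arguments": {
  "series": [
    [0,0,0,-0.2,-0.1,0.6,0.3],
    [0,0,0,-0.4,-0.2,1.2,0.3],
    [0,0,0,-0.6,-0.3,1.8,0.3],
    [0,0,0,-0.6,-0.3,2.4,0.3],
    [0,0,0,-0.6,-0.3,2.4,0.3]
  ]
}}

```text
time_s: 8.93
eef_pos: [652.7, -0.4, 43.1]
ee_rot: [-0.004, 0.123, 0.992, -0.0]
force: [0.2, -0.1, -1.3]
grip_width: 0.572
```

Emit:
{"name": "move_arm", "arguments": {
  "series": [
    [0,0,0,0,0,0,0.3],
    [0,0,0,0,0,0,0.3]
  ]
}}

```text
time_s: 9.1
eef_pos: [652.5, -0.4, 42.8]
ee_rot: [-0.004, 0.123, 0.992, -0.0]
force: [0.2, -0.6, -0.2]
grip_width: 0.573
```

```bash
python3 - <<'E'
from h import *
p,R,s=pose();print(p,s["grip_width"],s["force"])
f=capture("wrist")["frame"];cv2.imwrite("pics/w12.png",cv2.resize(f[200:440,160:480],(800,600),interpolation=cv2.INTER_CUBIC)[:,:,::-1])
p,R,s=pose();print(p)
zf=p[2]+33.4
for n in("top","scene"): print(n,pot_near(n,zf,p[:2]))
f=capture("scene")["frame"];cv2.imwrite("pics/s12.png",cv2.resize(f[210:300,280:370],(600,600),interpolation=cv2.INTER_CUBIC)[:,:,::-1])
E
```

```text
[652.52  -0.42  42.83] 0.5727791450374052 [ 0.23 -0.55 -0.24]
[652.67  -0.38  43.13]
top []
scene [(array([658.78,  -3.92]), np.int32(325), 338.7323269811459)]
```

View pics/s12.png

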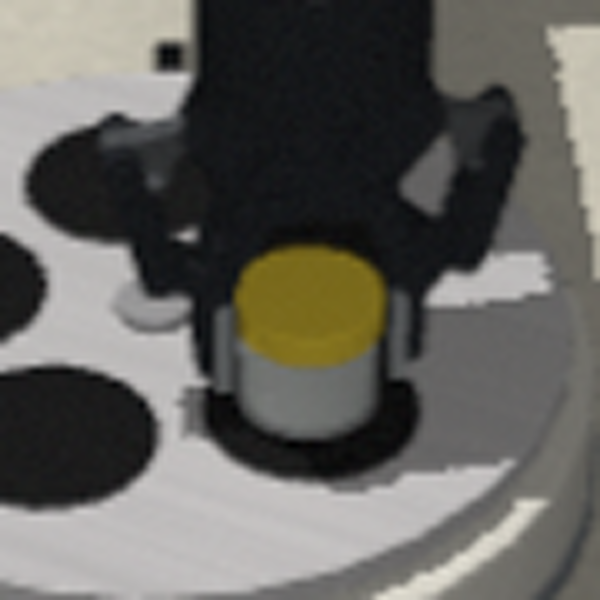

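View pics/w12.png

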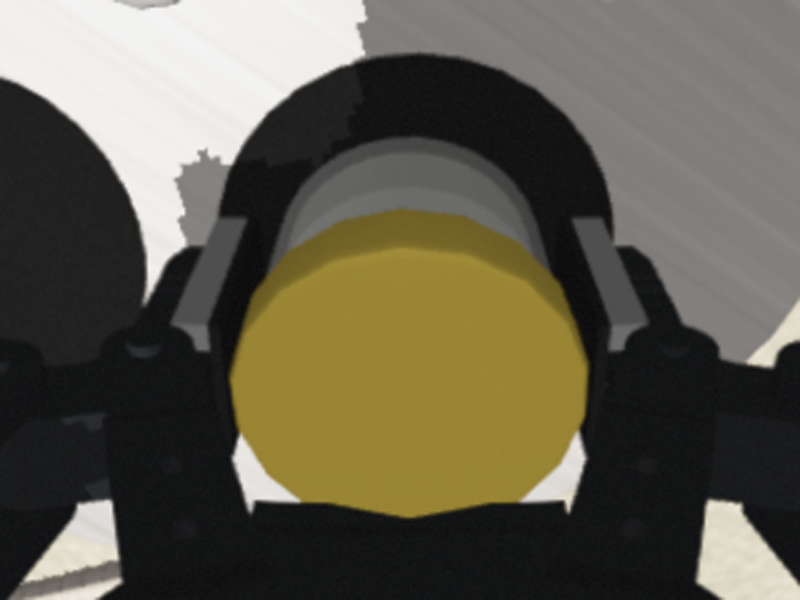

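```bash
python3 - <<'E'
from h import *
from scipy.optimize import least_squares
c=capture("wrist");p,R,s=pose()
a=np.linspace(0,2*np.pi,180)
def circ(x,y,r,z): return np.float32([proj(c,[x+r*np.cos(t),y+r*np.sin(t),z],True) for t in a])
def f(q,r,z,l,t,rr):
    P=circ(q[0],q[1],r,z); return [P[:,1].min()-t,P[:,0].min()-l,P[:,0].max()-rr]
pad=least_squares(f,p[:2],args=(37,70,160+219/2.5,200+54/2.5,160+612/2.5)); print("pad",pad.x,pad.fun)
zf=p[2]+33.4
def g(q):
    P=circ(q[0],q[1],25,zf); return [P[:,1].min()-(200+137/2.5), P[P[:,1].argmin(),0]-(160+412/2.5)]
print("foot",least_squares(g,p[:2]).x)
def gl(q):
    P=circ(q[0],q[1],25,zf+44); return [P[:,0].min()-(160+231/2.5), P[:,0].max()-(160+588/2.5)]
print("lid",least_squares(gl,p[:2]).x,p)
E
```

```text
pad [657.19   1.06] [ 0.08 -0.55  0.55]
foot [657.53  -0.23]
lid [662.27  -1.4 ] [652.84  -0.41  43.44]
```

Emit:
{"name": "move_arm", "arguments": {
  "series": [
    [0,0,0,0.1,0.1,0.2,0.3],
    [0,0,0,0.1,0.1,0.4,0.3],
    [0,0,0,0.1,0.1,0.55,0.3],
    [0,0,0,0.1,0.1,0.65,0.3],
    [0,0,0,0.1,0.1,0.65,0.3]
  ]
}}

```text
time_s: 9.77
eef_pos: [652.1, 0.8, 36.9]
ee_rot: [-0.004, 0.123, 0.992, -0.0]
force: [-0.6, -0.1, -2.1]
grip_width: 0.576
```

```bash
python3 - <<'E'
from h import *
p,R,s=pose();print(p,s["force"])
E
```

```text
[652.05   0.8   36.91] [-0.56 -0.09 -2.05]
```

Emit:
{"name": "move_arm", "arguments": {
  "series": [
    [0,0,0,0,0,0.08,0.3],
    [0,0,0,0,0,0.08,0.7],
    [0,0,0,0,0,0.08,0.8],
    [0,0,0,0,0,0.08,0.8],
    [0,0,0,0,0,0.08,0.8]
  ]
}}

```text
time_s: 10.18
eef_pos: [652.0, 0.8, 36.0]
ee_rot: [-0.004, 0.123, 0.992, -0.0]
force: [-0.5, -0.1, -0.5]
grip_width: 0.798
```

Emit:
{"name": "move_arm", "arguments": {
  "series": [
    [0,0,0,0,0,0,1],
    [0,0,0,0,0,-2,1],
    [0,0,0,0,0,-5,1],
    [0,0,0,0,0,-9,1],
    [0,0,0,0,0,-11,1]
  ]
}}

```text
time_s: 10.6
eef_pos: [654.0, 0.6, 150.7]
ee_rot: [-0.001, 0.123, 0.992, -0.001]
force: [0.8, 1.1, 1.2]
grip_width: 0.998
```

```bash
python3 - <<'E'
from h import *
p,R,s=pose();print(p,s["grip_width"],s["force"])
f=capture("wrist")["frame"];cv2.imwrite("pics/w13.png",f[:,:,::-1])
for n in("top","scene"): print(n,pot_near(n,70,p[:2]))
for n,pp in pots().items(): print(n,[x[0] for x in pp])
f=capture("scene")["frame"];cv2.imwrite("pics/s13.png",cv2.resize(f[210:300,280:370],(600,600),interpolation=cv2.INTER_CUBIC)[:,:,::-1])
E
```

```text
[654.03   0.64 150.66] 0.9981220274939011 [0.78 1.11 1.2 ]
top [(array([639.87,  -1.41]), np.int32(89), 306.4466210419778)]
scene [(array([657.44,  -2.77]), np.int32(325), 336.76828367146663)]
top [array([663.24, 225.59]), array([648.  ,  -1.19]), array([539.04, 255.39])]
scene [array([544.04, 252.21]), array([577.57,  31.63]), array([668.19, 222.18])]
```

View pics/s13.png

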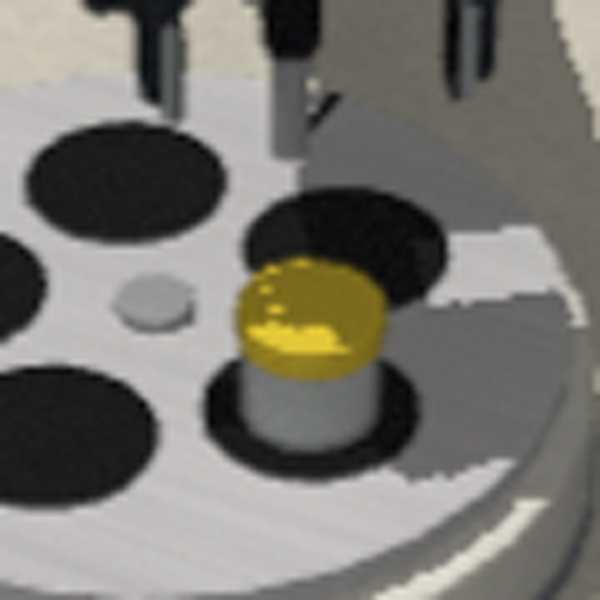

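View pics/w13.png

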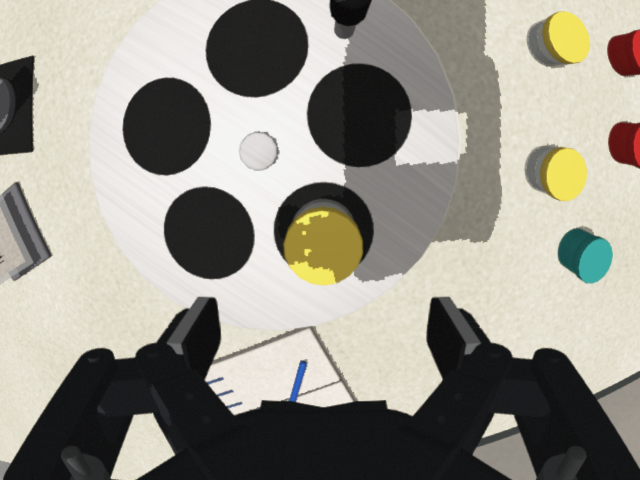

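```bash
python3 - <<'E'
from h import *
mv([663,226,60],np.radians(76))
E
```

```text
rv [-0.   -0.01 -0.  ] sh [ 4.36 22.11  8.44] pos [652.2   0.9 144.4]
```

Emit:
{"name": "move_arm", "arguments": {
  "series": [
    [0,0,0,0.7,3.5,0,1],
    [0,0,0,1.4,7,0,1],
    [0,0,0,2.1,10.8,0.5,1],
    [0,0,0,2.8,14.6,2,1],
    [0,0,0,3.5,18,4,1]
  ]
}}

```text
time_s: 11.32
eef_pos: [661.9, 186.2, 103.9]
ee_rot: [-0.005, 0.123, 0.992, -0.0]
force: [1.5, 0.2, 0.1]
grip_width: 0.998
```

Emit:
{"name": "move_arm", "arguments": {
  "series": [
    [0,0,0,0.5,2,2,1],
    [0,0,0,0.8,4,4,1],
    [0,0,0,0.8,4,4.4,1],
    [0,0,0,0.8,4,4.4,1]
  ]
}}

```text
time_s: 11.65
eef_pos: [661.9, 227.4, 56.7]
ee_rot: [-0.007, 0.122, 0.992, -0.001]
force: [0.2, -0.2, 0.4]
grip_width: 0.997
```

```bash
python3 - <<'E'
from h import *
mv([663,226,-33.4],np.radians(76))
f=capture("wrist")["frame"];cv2.imwrite("pics/w14.png",f[:,:,::-1])
for n in("top","scene"): print(n,pot_near(n,0,np.array([663,226])),pot_near(n,70,np.array([656,-2])))
E
```

```text
rv [-0.   -0.01 -0.  ] sh [-0.27 -0.08  9.01] pos [661.9 227.4  56.7]
top [] [(array([654.3 ,  -0.74]), np.int32(308), 306.29254298936576)]
scene [(array([668.39, 221.94]), np.int32(267), 291.5210456531495)] [(array([656.97,  -2.38]), np.int32(330), 336.4483063397929)]
```

View pics/w14.png

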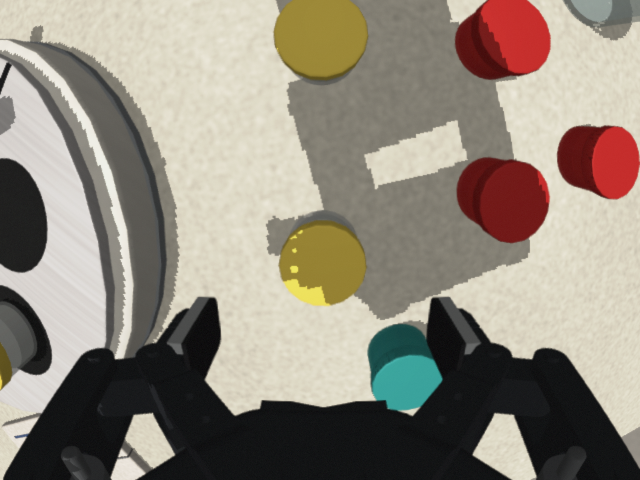

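Emit:
{"name": "move_arm", "arguments": {
  "series": [
    [0,0,0,-0.2,-0.1,2.5,1],
    [0,0,0,-0.2,-0.1,5.5,1],
    [0,0,0,-0.2,-0.1,8,1],
    [0,0,0,-0.2,-0.1,9,1],
    [0,0,0,-0.2,-0.1,9,1]
  ]
}}

```text
time_s: 12.32
eef_pos: [664.1, 223.8, -30.8]
ee_rot: [-0.006, 0.124, 0.992, -0.0]
force: [-0.3, -0.6, 0.8]
grip_width: 1.002
```

```bash
python3 - <<'E'
from h import *
mv([663,226,-33.4],np.radians(76)); print(pose()[2]["force"])
f=capture("wrist")["frame"];cv2.imwrite("pics/w15.png",f[:,:,::-1])
E
```

```text
rv [-0.   -0.01 -0.  ] sh [0.16 0.19 0.26] pos [664.1 223.8 -30.8]
[-0.35 -0.59  0.81]
```

View pics/w15.png

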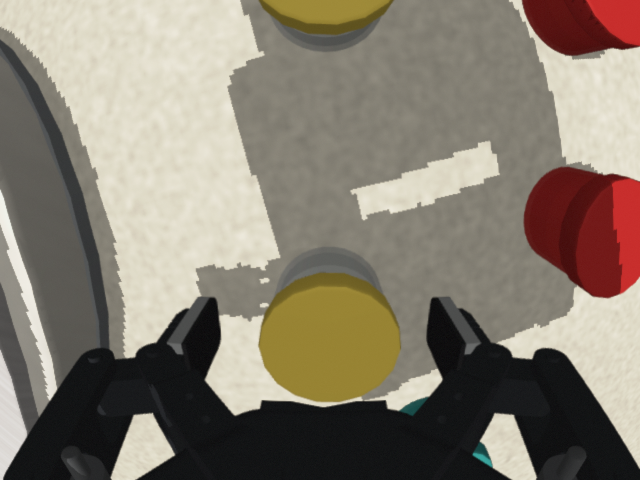

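Emit:
{"name": "move_arm", "arguments": {
  "series": [
    [0,0.01,0,0,0.2,0.25,1],
    [0,0.01,0,0,0.2,0.25,0.6],
    [0,0.01,0,0,0.2,0.25,0.3],
    [0,0.01,0,0,0.2,0.25,0.3],
    [0,0.01,0,0,0.2,0.25,0.3]
  ]
}}

```text
time_s: 12.78
eef_pos: [666.4, 226.2, -29.9]
ee_rot: [-0.008, 0.124, 0.992, 0.001]
force: [0.1, 0.5, 3.7]
grip_width: 0.577
```

Emit:
{"name": "move_arm", "arguments": {
  "series": [
    [0,0,0,0,0,0,0.3],
    [0,0,0,0,0,0,0.3],
    [0,0,0,0,0,0,0.3]
  ]
}}

```text
time_s: 13.03
eef_pos: [666.4, 226.3, -29.9]
ee_rot: [-0.008, 0.124, 0.992, 0.001]
force: [-1.4, -0.1, 1.6]
grip_width: 0.577
```

```bash
python3 - <<'E'
from h import *
p,R,s=pose();print(p,R.as_matrix()[:,2],s["grip_width"],s["force"])
f=capture("wrist")["frame"];cv2.imwrite("pics/w16.png",f[:,:,::-1])
print(pot_near("scene",0,p[:2]))
E
```

```text
[666.38 226.25 -29.87] [-0.02  0.   -1.  ] 0.5773518714573985 [-1.41 -0.06  1.6 ]
[(array([669.89, 224.31]), np.int32(251), 291.77099524927326)]
```

View pics/w16.png

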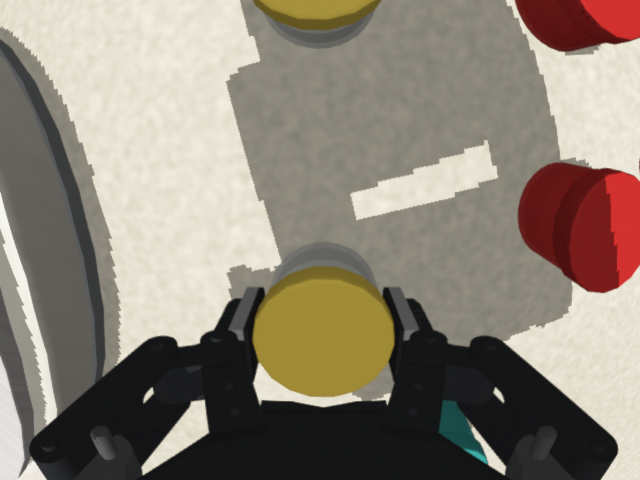

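Emit:
{"name": "move_arm", "arguments": {
  "series": [
    [0,0,0,0,0,-1,0.3],
    [0,0,0,0,0,-3.5,0.3],
    [0,0,0,0,0,-7,0.3],
    [0,0,0,0,0,-11,0.3],
    [0,0,0,0,0,-14.5,0.3]
  ]
}}

```text
time_s: 13.55
eef_pos: [668.6, 225.7, 118.2]
ee_rot: [-0.007, 0.124, 0.992, 0.001]
force: [1.2, 0.7, -0.1]
grip_width: 0.58
```

```bash
python3 - <<'E'
from h import *
print(pose()[2]["grip_width"]);mv([634,-86,115])
E
```

```text
0.5795133572225574
rv [0. 0. 0.] sh [ -4.31 -31.07   0.25] pos [668.6 225.7 118.2]
```

Emit:
{"name": "move_arm", "arguments": {
  "series": [
    [0,0,0,-0.4,-2.5,0,0.3],
    [0,0,0,-0.8,-6,0,0.3],
    [0,0,0,-1.3,-9.5,0,0.3],
    [0,0,0,-1.8,-13,0,0.3],
    [0,0,0,-2.3,-16.5,0,0.3]
  ]
}}

```text
time_s: 13.97
eef_pos: [649.9, 58.6, 118.6]
ee_rot: [-0.007, 0.124, 0.992, 0.001]
force: [1.2, 0.1, -0.8]
grip_width: 0.575
```

```bash
python3 - <<'E'
from h import *
mv([634,-86,115])
E
```

```text
rv [0. 0. 0.] sh [ -2.01 -14.41   0.33] pos [649.9  58.6 118.6]
```

Emit:
{"name": "move_arm", "arguments": {
  "series": [
    [0,0,0,-0.5,-3.5,0,0.3],
    [0,0,0,-1,-7,0,0.3],
    [0,0,0,-1.5,-10.5,0,0.3],
    [0,0,0,-1.9,-13,0.5,0.3],
    [0,0,0,-2,-14.2,1.5,0.3]
  ]
}}

```text
time_s: 14.38
eef_pos: [634.5, -87.5, 104.9]
ee_rot: [-0.006, 0.125, 0.992, 0.0]
force: [-0.9, 0.8, -0.2]
grip_width: 0.577
```

Emit:
{"name": "move_arm", "arguments": {
  "series": [
    [0,0,0,0,0,2,0.3],
    [0,0,0,0,0,4,0.3],
    [0,0,0,0,0,5,0.3],
    [0,0,0,0,0,5,0.3],
    [0,0,0,0,0,5,0.3]
  ]
}}

```text
time_s: 14.8
eef_pos: [634.1, -86.8, 55.1]
ee_rot: [-0.006, 0.125, 0.992, 0.001]
force: [-0.1, 0.7, 1.1]
grip_width: 0.577
```

```bash
cat >> h.py <<'E'
def wristcmp(zoff,padbb,footbb,name=None):
    """padbb=(left,top,right) px of pad in full wrist image; foot=(toprow,col)"""
    pass
E
python3 - <<'E'
from h import *
p,R,s=pose();print(p,s["grip_width"],s["force"])
f=capture("wrist")["frame"];cv2.imwrite("pics/w17.png",cv2.resize(f[200:440,160:480],(800,600),interpolation=cv2.INTER_CUBIC)[:,:,::-1])
p,R,s=pose();print(p)
print(pot_near("scene",p[2]+29.9,p[:2]))
E
```

```text
[634.09 -86.76  55.13] 0.576801963414898 [-0.15  0.73  1.11]
[634.54 -86.95  55.91]
[(array([635.9 , -89.64]), np.int32(326), 346.7943317233585)]
```

View pics/w17.png

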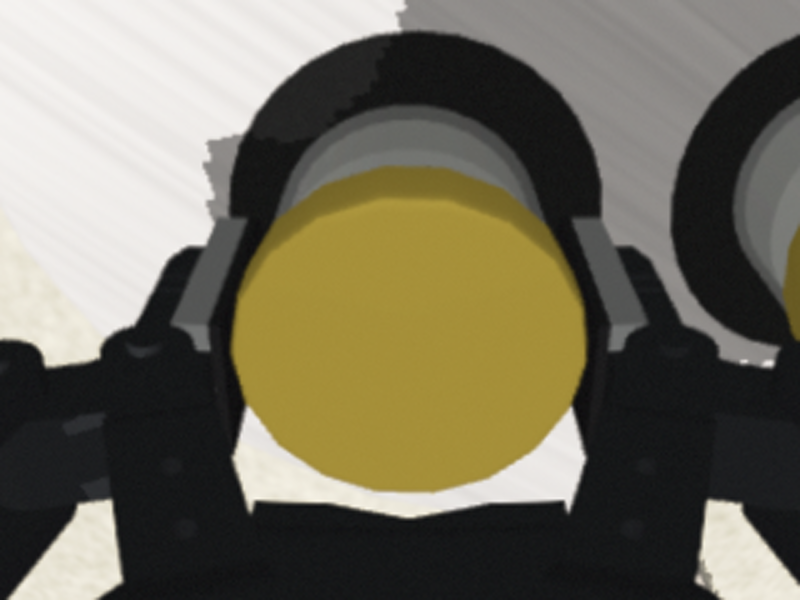

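```bash
python3 - <<'E'
from h import *
mv([636.7,-86,43])
E
```

```text
rv [0. 0. 0.] sh [-0.18  0.15  1.32] pos [634.7 -87.1  56.2]
```

Emit:
{"name": "move_arm", "arguments": {
  "series": [
    [0,0,0,-0.1,0.1,0.5,0.3],
    [0,0,0,-0.2,0.1,0.9,0.3],
    [0,0,0,-0.2,0.1,1.2,0.3],
    [0,0,0,-0.2,0.1,1.3,0.3],
    [0,0,0,-0.2,0.1,1.3,0.3]
  ]
}}

```text
time_s: 15.32
eef_pos: [636.6, -86.6, 42.8]
ee_rot: [-0.005, 0.125, 0.992, 0.0]
force: [0.5, -0.9, -0.6]
grip_width: 0.578
```

```bash
python3 - <<'E'
from h import *
p,R,s=pose();print(p,s["grip_width"],s["force"])
f=capture("wrist")["frame"];cv2.imwrite("pics/w18.png",cv2.resize(f[200:440,160:480],(800,600),interpolation=cv2.INTER_CUBIC)[:,:,::-1])
print(pot_near("scene",p[2]+29.9,p[:2]))
f=capture("scene")["frame"];cv2.imwrite("pics/s18.png",cv2.resize(f[210:310,240:340],(600,600),interpolation=cv2.INTER_CUBIC)[:,:,::-1])
E
```

```text
[636.58 -86.56  42.78] 0.5781290480113578 [ 0.46 -0.89 -0.65]
[(array([637.46, -88.87]), np.int32(323), 345.26707699359395)]
```

View pics/w18.png

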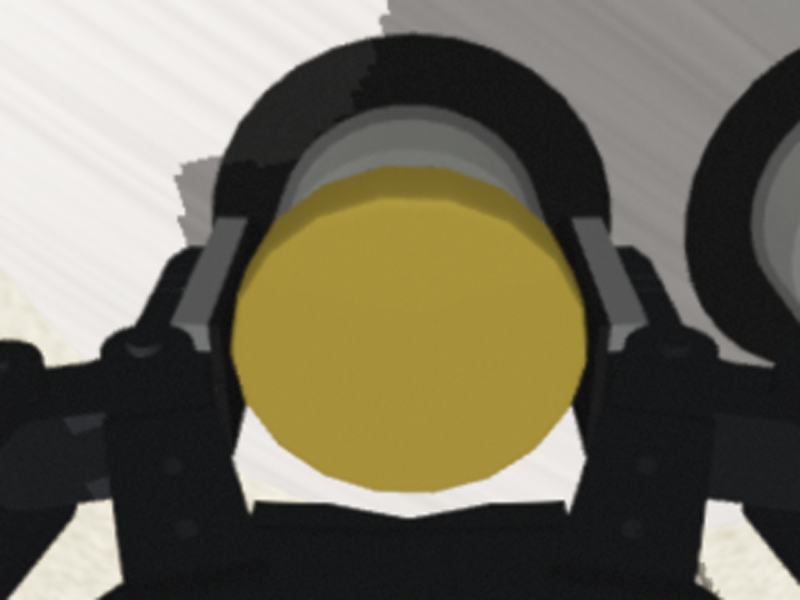

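View pics/s18.png

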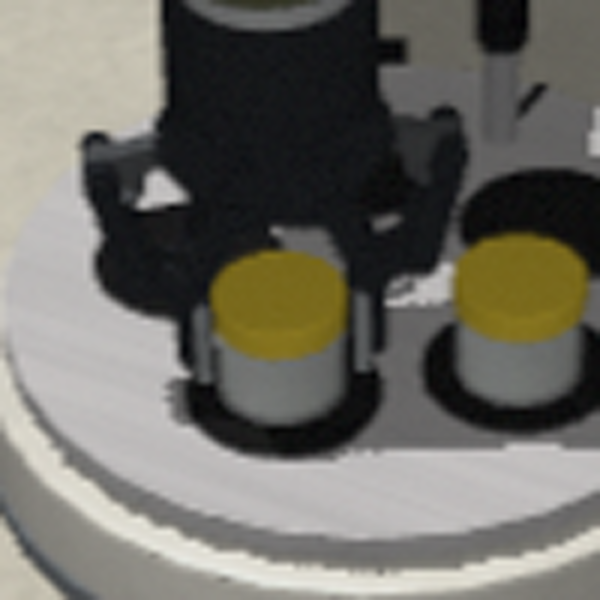

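Emit:
{"name": "move_arm", "arguments": {
  "series": [
    [0,0,0,0,0,0.15,0.3],
    [0,0,0,0,0,0.3,0.3],
    [0,0,0,0,0,0.3,0.3],
    [0,0,0,0,0,0.3,0.7],
    [0,0,0,0,0,0.3,0.8]
  ]
}}

```text
time_s: 15.88
eef_pos: [636.8, -86.6, 40.4]
ee_rot: [-0.004, 0.125, 0.992, 0.0]
force: [0.2, -0.7, 0.2]
grip_width: 0.796
```

Emit:
{"name": "move_arm", "arguments": {
  "series": [
    [0,0,0,0,0,0,0.8],
    [0,0,0,0,0,0,0.8],
    [0,0,0,0,0,-2,1],
    [0,0,0,0,0,-5,1],
    [0,0,0,0,0,-8,1]
  ]
}}

```text
time_s: 16.3
eef_pos: [637.1, -86.7, 120.9]
ee_rot: [-0.005, 0.125, 0.992, 0.0]
force: [-0.2, -0.2, 0.6]
grip_width: 1.001
```

```bash
python3 - <<'E'
from h import *
p,R,s=pose();print(p,s["grip_width"],s["force"])
print(pot_near("scene",70,p[:2]),pot_near("scene",70,np.array([656,-2])))
for n,pp in pots().items(): print(n,[x[0] for x in pp])
mv([540,256,60],np.radians(76))
E
```

```text
[637.05 -86.66 120.89] 1.0007072182298236 [-0.19 -0.2   0.61]
[(array([637.58, -89.57]), np.int32(331), 345.0424190980848)] [(array([657.8 ,  -2.68]), np.int32(318), 336.9334388617426)]
top [array([664.83,   4.44]), array([630.41, -86.01]), array([539.09, 255.42])]
scene [array([544.17, 252.2 ]), array([577.97,  31.67]), array([555.91, -62.93])]
rv [-0.   -0.01 -0.01] sh [17.91 30.8   6.21] pos [637.7 -86.8 120.9]
```

Emit:
{"name": "move_arm", "arguments": {
  "series": [
    [0,-0.003,-0.003,1.8,3.1,0,1],
    [0,-0.005,-0.005,3.7,6.2,0,1],
    [0,-0.01,-0.01,5.5,9.4,0,1],
    [0,-0.01,-0.01,7.3,12.6,0,1],
    [0,-0.01,-0.01,9.2,15.8,0,1]
  ]
}}

```text
time_s: 16.92
eef_pos: [586.3, 90.5, 120.1]
ee_rot: [-0.0, 0.12, 0.993, -0.001]
force: [1.1, -0.2, -0.9]
grip_width: 0.997
```

```bash
python3 - <<'E'
from h import *
mv([540,256,60],np.radians(76))
E
```

```text
rv [-0. -0.  0.] sh [ 8.45 14.97  5.99] pos [586.3  90.5 120.1]
```

Emit:
{"name": "move_arm", "arguments": {
  "series": [
    [0,0,0,1.9,3.3,0,1],
    [0,0,0,3.8,6.6,0,1],
    [0,0,0,5.7,10,1.5,1],
    [0,0,0,7.5,13.2,3.5,1],
    [0,0,0,8.4,15,6,1]
  ]
}}

```text
time_s: 17.33
eef_pos: [538.9, 259.5, 59.0]
ee_rot: [-0.0, 0.119, 0.993, -0.0]
force: [0.7, -0.1, -1.0]
grip_width: 1.003
```

Emit:
{"name": "move_arm", "arguments": {
  "series": [
    [0,0,0,0,0,0,1],
    [0,0,0,0,0,0,1],
    [0,0,0,0,0,0,1]
  ]
}}

```text
time_s: 17.58
eef_pos: [539.3, 258.8, 59.2]
ee_rot: [-0.0, 0.119, 0.993, -0.0]
force: [0.7, 0.5, -0.7]
grip_width: 1.0
```

```bash
python3 - <<'E'
from h import *
mv([541,256,-32],np.radians(76))
f=capture("wrist")["frame"];cv2.imwrite("pics/w20.png",f[:,:,::-1])
print(pot_near("scene",0,np.array([541,256])),[pot_near("top",70,np.array(q)) for q in ([636,-86],[655,-1])])
E
```

```text
rv [-0.   -0.    0.01] sh [-0.24 -0.22  9.12] pos [539.3 258.8  59.2]
[(array([544.09, 252.17]), np.int32(219), 242.18428528332151)] [[(array([ 607.43, -100.67]), np.int32(294), 308.1290152280126)], [(array([654.31,  -0.55]), np.int32(307), 306.2926437663846)]]
```

View pics/w20.png

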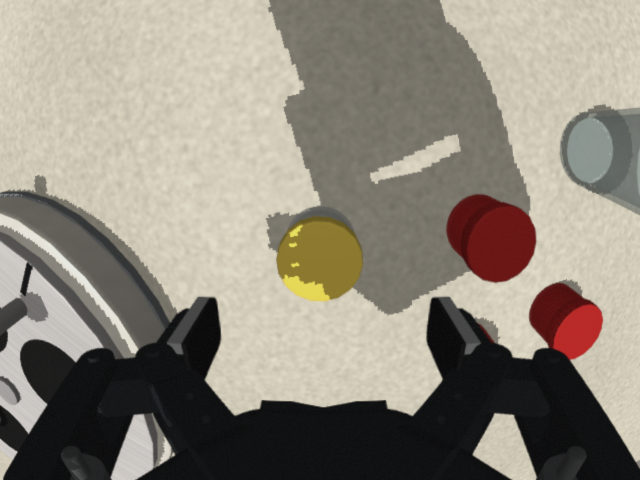

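Emit:
{"name": "move_arm", "arguments": {
  "series": [
    [0,0,0,-0.2,-0.1,2.5,1],
    [0,0,0,-0.2,-0.1,5.5,1],
    [0,0,0,-0.2,-0.1,8,1],
    [0,0,0,-0.2,-0.1,9.2,1],
    [0,0,0,-0.2,-0.1,9.2,1]
  ]
}}

```text
time_s: 18.2
eef_pos: [540.5, 256.2, -34.0]
ee_rot: [-0.001, 0.12, 0.993, -0.001]
force: [-0.4, -0.6, -0.2]
grip_width: 0.999
```

```bash
python3 - <<'E'
from h import *
mv([541,256,-33],np.radians(76))
f=capture("wrist")["frame"];cv2.imwrite("pics/w21.png",f[:,:,::-1])
f=capture("top")["frame"];cv2.imwrite("pics/t21.png",cv2.resize(f[185:325,205:395],(800,590),interpolation=cv2.INTER_CUBIC)[:,:,::-1])
E
```

```text
rv [-0. -0.  0.] sh [-0.05 -0.   -0.11] pos [540.5 256.2 -34. ]
```

View pics/w21.png

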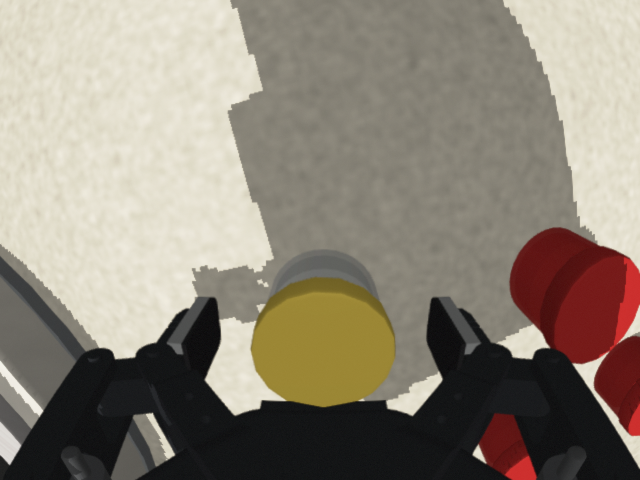

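View pics/t21.png

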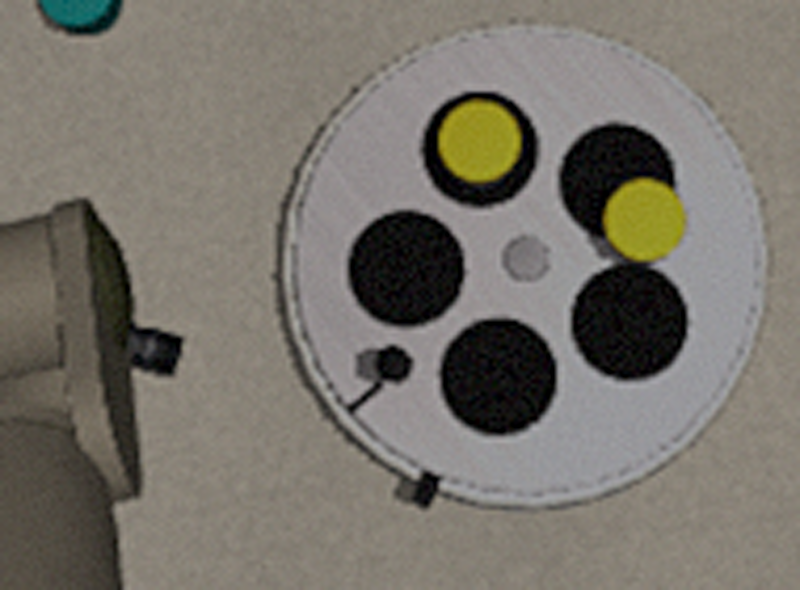

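Emit:
{"name": "move_arm", "arguments": {
  "series": [
    [0,0,0,0,0,-0.1,0.6],
    [0,0,0,0,0,-0.1,0.3],
    [0,0,0,0,0,-0.1,0.3],
    [0,0,0,0,0,-0.1,0.3],
    [0,0,0,0,0,-0.1,0.3]
  ]
}}

```text
time_s: 18.72
eef_pos: [543.3, 257.1, -28.3]
ee_rot: [0.002, 0.12, 0.993, 0.001]
force: [-0.9, -0.7, 6.6]
grip_width: 0.578
```

Emit:
{"name": "move_arm", "arguments": {
  "series": [
    [0,0,0,0,0,0,0.3],
    [0,0,0,0,0,0,0.3],
    [0,0,0,0,0,0,0.3]
  ]
}}

```text
time_s: 18.97
eef_pos: [543.3, 257.2, -28.2]
ee_rot: [0.003, 0.12, 0.993, 0.001]
force: [-0.9, 0.2, -0.1]
grip_width: 0.57
```

```bash
python3 - <<'E'
from h import *
p,R,s=pose();print(p,R.as_matrix()[:,2],s["grip_width"],s["force"])
print(pot_near("scene",0,p[:2]))
E
```

```text
[543.29 257.18 -28.16] [ 0.01  0.   -1.  ] 0.5703001451294457 [-0.92  0.19 -0.13]
[(array([545.18, 254.7 ]), np.int32(213), 242.23085308191366)]
```

Emit:
{"name": "move_arm", "arguments": {
  "series": [
    [0,0,0,0,0,-2,0.3],
    [0,0,0,0,0,-5.5,0.3],
    [0,0,0,0,0,-9.5,0.3],
    [0,0,0,0,0,-13.5,0.3],
    [0,0,0,0,0,-17.5,0.3]
  ]
}}

```text
time_s: 19.43
eef_pos: [541.9, 256.9, 148.5]
ee_rot: [0.002, 0.12, 0.993, 0.001]
force: [1.0, -0.1, -1.0]
grip_width: 0.575
```

```bash
python3 - <<'E'
from h import *
print(pose()[2]["grip_width"]);mv([590,80,150]);mv([545,-93,150])
E
```

```text
0.5750303471349406
rv [0. 0. 0.] sh [ -8.88 -16.04  -0.14] pos [541.9 256.9 148.5]
rv [0. 0. 0.] sh [ -8.63 -33.92  -0.17] pos [541.9 256.9 148.5]
```

Emit:
{"name": "move_arm", "arguments": {
  "series": [
    [0,0,0,-1.4,-2.5,-0.2,0.3],
    [0,0,0,-3.2,-5.8,-0.2,0.3],
    [0,0,0,-5,-9,-0.2,0.3],
    [0,0,0,-6.8,-12.3,-0.2,0.3],
    [0,0,0,-8.6,-15.6,-0.2,0.3]
  ]
}}

```text
time_s: 19.85
eef_pos: [588.3, 83.4, 150.6]
ee_rot: [0.002, 0.12, 0.993, 0.001]
force: [1.6, 0.2, -1.3]
grip_width: 0.572
```

```bash
python3 - <<'E'
from h import *
mv([545,-93,145])
E
```

```text
rv [0. 0. 0.] sh [  0.02 -18.16   0.53] pos [588.3  83.4 150.6]
```

Emit:
{"name": "move_arm", "arguments": {
  "series": [
    [0,0,0,0,-3.7,0,0.3],
    [0,0,0,0,-7.4,0,0.3],
    [0,0,0,0,-11.1,0.2,0.3],
    [0,0,0,0,-14.5,0.4,0.3],
    [0,0,0,0,-17.8,0.5,0.3]
  ]
}}

```text
time_s: 20.27
eef_pos: [545.2, -91.2, 145.0]
ee_rot: [0.002, 0.12, 0.993, 0.001]
force: [0.5, -0.4, -0.7]
grip_width: 0.576
```

Emit:
{"name": "move_arm", "arguments": {
  "series": [
    [0,0,0,0,0,2,0.3],
    [0,0,0,0,0,5,0.3],
    [0,0,0,0,0,8,0.3],
    [0,0,0,0,0,9,0.3],
    [0,0,0,0,0,9,0.3]
  ]
}}

```text
time_s: 20.68
eef_pos: [544.1, -90.6, 52.8]
ee_rot: [-0.001, 0.12, 0.993, 0.001]
force: [0.2, -0.3, 0.5]
grip_width: 0.579
```

```bash
python3 - <<'E'
from h import *
p,R,s=pose();print(p,s["grip_width"],s["force"])
f=capture("wrist")["frame"];cv2.imwrite("pics/w22.png",cv2.resize(f[200:440,160:480],(800,600),interpolation=cv2.INTER_CUBIC)[:,:,::-1])
p,R,s=pose();print(p)
print(pot_near("scene",p[2]+28.2,p[:2],45))
f=capture("scene")["frame"];cv2.imwrite("pics/s22.png",cv2.resize(f[180:300,230:350],(600,600),interpolation=cv2.INTER_CUBIC)[:,:,::-1])
E
```

```text
[544.13 -90.6   52.83] 0.5793535711710383 [ 0.2  -0.27  0.51]
[545.38 -90.97  54.93]
[(array([546.37, -93.18]), np.int32(277), 304.0479624455329)]
```

View pics/w22.png

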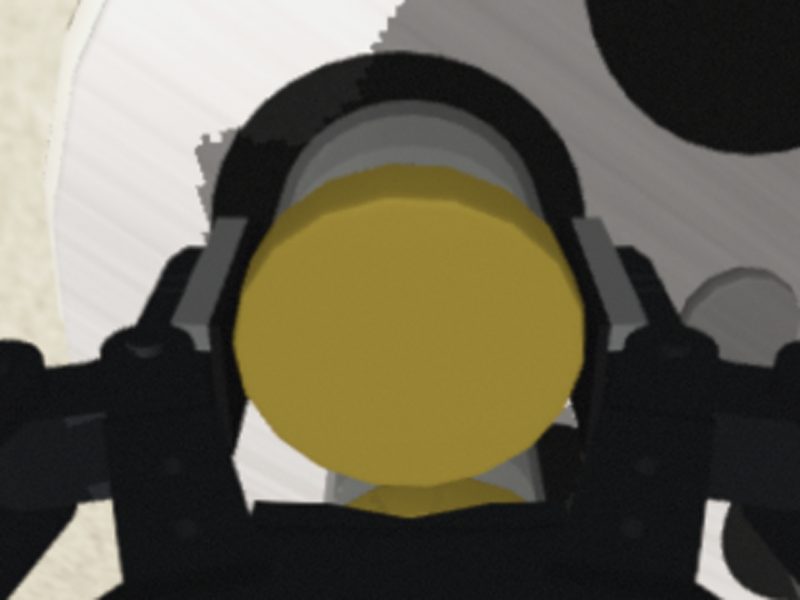

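View pics/s22.png

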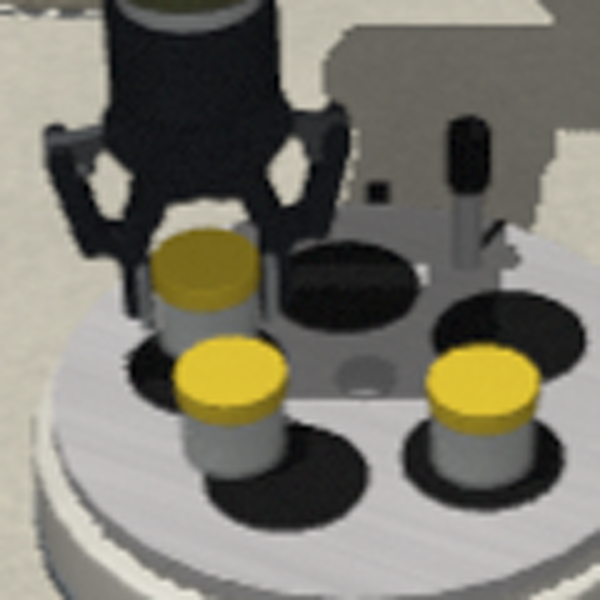

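```bash
python3 - <<'E'
from h import *
mv([549,-94.3,45])
E
```

```text
rv [0. 0. 0.] sh [-0.3  -0.23  1.17] pos [546.6 -91.4  56.7]
```

Emit:
{"name": "move_arm", "arguments": {
  "series": [
    [0,0,0,-0.2,-0.1,0.4,0.3],
    [0,0,0,-0.3,-0.2,0.8,0.3],
    [0,0,0,-0.3,-0.2,1.1,0.3],
    [0,0,0,-0.3,-0.2,1.1,0.3],
    [0,0,0,-0.3,-0.2,1.1,0.3]
  ]
}}

```text
time_s: 21.25
eef_pos: [549.0, -94.0, 45.7]
ee_rot: [0.003, 0.12, 0.993, 0.0]
force: [-0.2, -0.1, -0.9]
grip_width: 0.578
```

```bash
python3 - <<'E'
from h import *
p,R,s=pose();print(p,s["grip_width"],s["force"])
c=capture("wrist");f=c["frame"];cv2.imwrite("pics/w23.png",cv2.resize(f[200:440,160:480],(800,600),interpolation=cv2.INTER_CUBIC)[:,:,::-1])
print(pot_near("scene",p[2]+28.2,p[:2],30))
f=capture("scene")["frame"];cv2.imwrite("pics/s23.png",cv2.resize(f[180:300,230:350],(600,600),interpolation=cv2.INTER_CUBIC)[:,:,::-1])
E
```

```text
[549.   -93.99  45.66] 0.5779814645936314 [-0.23 -0.13 -0.85]
[(array([550.13, -96.44]), np.int32(277), 305.1045553153381)]
```

View pics/w23.png

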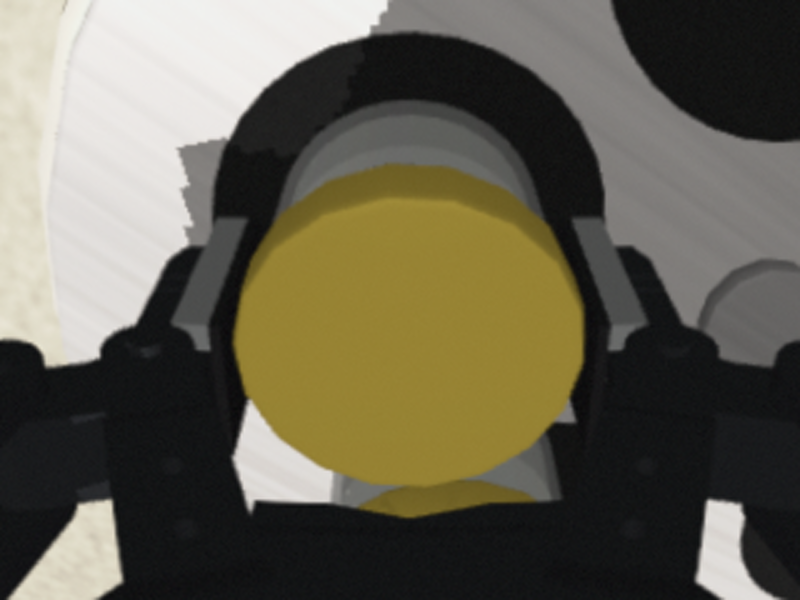

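View pics/s23.png

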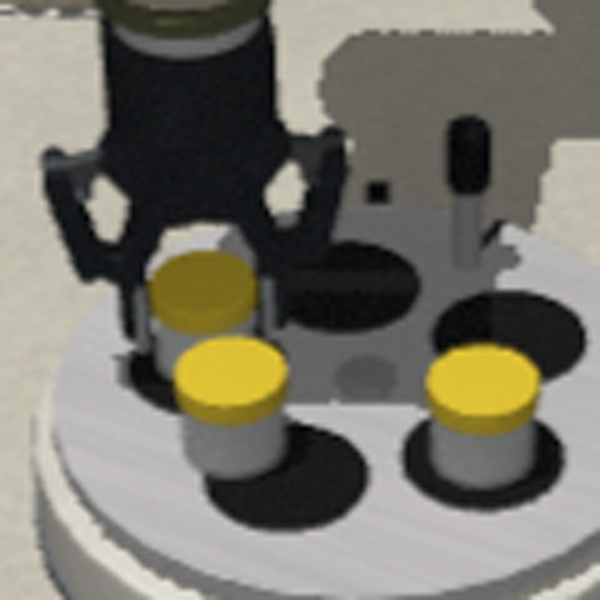

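Emit:
{"name": "move_arm", "arguments": {
  "series": [
    [0,0,0,0,0,0.15,0.3],
    [0,0,0,0,0,0.3,0.3],
    [0,0,0,0,0,0.4,0.3],
    [0,0,0,0,0,0.4,0.3],
    [0,0,0,0,0,0.4,0.3]
  ]
}}

```text
time_s: 21.82
eef_pos: [549.1, -94.0, 41.8]
ee_rot: [0.003, 0.12, 0.993, 0.0]
force: [0.2, -0.5, -1.1]
grip_width: 0.573
```

```bash
python3 - <<'E'
from h import *
p,R,s=pose();print(p,s["grip_width"],s["force"])
print(pot_near("scene",p[2]+28.2,p[:2],30))
E
```

```text
[549.13 -94.02  41.82] 0.5732747317508021 [ 0.16 -0.45 -1.11]
[]
```

Emit:
{"name": "move_arm", "arguments": {
  "series": [
    [0,0,0,0,0,0.1,0.3],
    [0,0,0,0,0,0.2,0.3],
    [0,0,0,0,0,0.2,0.3],
    [0,0,0,0,0,0.2,0.3]
  ]
}}

```text
time_s: 22.2
eef_pos: [550.1, -94.5, 41.6]
ee_rot: [0.005, 0.119, 0.993, -0.0]
force: [-2.0, 0.6, 12.3]
grip_width: 0.576
```

```bash
python3 - <<'E'
from h import *
p,R,s=pose();print(p,s["grip_width"],s["force"])
c=capture("wrist");f=c["frame"];cv2.imwrite("pics/w24.png",cv2.resize(f[200:440,160:480],(800,600),interpolation=cv2.INTER_CUBIC)[:,:,::-1])
E
```

```text
[550.07 -94.5   41.61] 0.576304823128618 [-1.95  0.58 12.28]
```

View pics/w24.png

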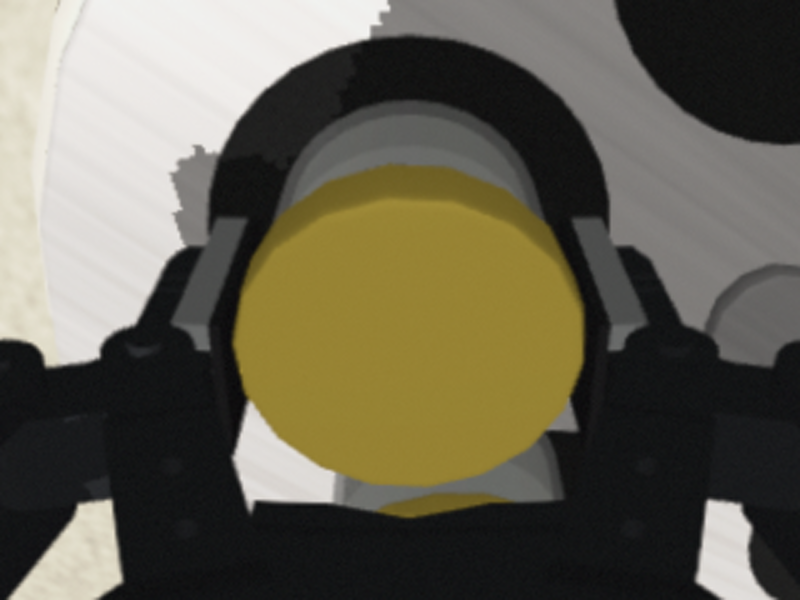

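Contact at 12 N. Back off 1.5 mm, release and rise.

Emit:
{"name": "move_arm", "arguments": {
  "series": [
    [0,0,0,0.05,0,-0.15,0.3],
    [0,0,0,0.05,0,-0.15,0.7],
    [0,0,0,0.05,0,-0.15,0.75],
    [0,0,0,0.05,0,-0.15,0.75],
    [0,0,0,0.05,0,-0.15,0.75]
  ]
}}

```text
time_s: 22.67
eef_pos: [549.4, -94.3, 42.8]
ee_rot: [0.004, 0.119, 0.993, -0.0]
force: [-0.2, -0.2, 0.3]
grip_width: 0.751
```

Emit:
{"name": "move_arm", "arguments": {
  "series": [
    [0,0,0,0,0,0,0.75],
    [0,0,0,0,0,-1.5,0.8],
    [0,0,0,0,0,-4,1],
    [0,0,0,0,0,-7,1],
    [0,0,0,0,0,-8,1]
  ]
}}

```text
time_s: 23.08
eef_pos: [550.2, -94.7, 126.6]
ee_rot: [0.007, 0.119, 0.993, -0.001]
force: [1.2, -0.2, 1.5]
grip_width: 1.001
```

```bash
python3 - <<'E'
from h import *
p,R,s=pose();print(p,s["grip_width"],s["force"])
for q in ([550,-96],[608,-100],[656,-2]):print(pot_near("scene",70,np.array(q),25),pot_near("top",70,np.array(q),25))
f=capture("wrist")["frame"];cv2.imwrite("pics/w25.png",f[:,:,::-1])
f=capture("scene")["frame"];cv2.imwrite("pics/s25.png",cv2.resize(f[180:300,230:350],(600,600),interpolation=cv2.INTER_CUBIC)[:,:,::-1])
E
```

```text
[550.15 -94.68 126.61] 1.0008052849506786 [ 1.23 -0.18  1.46]
[] []
[(array([ 583.35, -100.47]), np.int32(603), 320.4699571649544)] []
[(array([656.89,  -1.94]), np.int32(331), 336.3172559312079)] [(array([654.09,  -0.01]), np.int32(302), 306.29553134716116)]
```

View pics/w25.png

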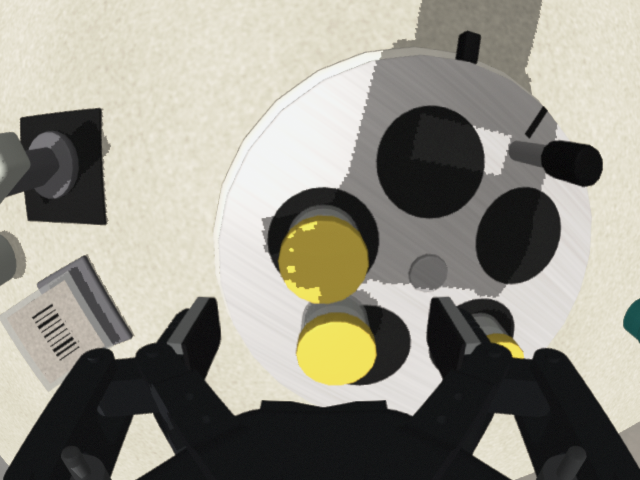

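View pics/s25.png

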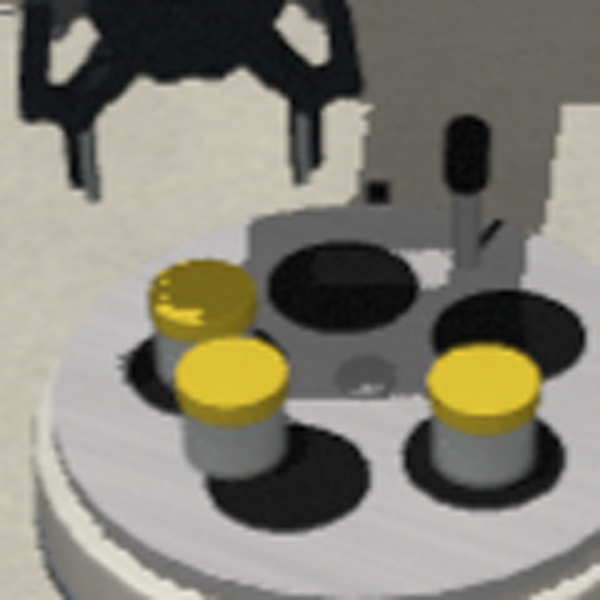

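```bash
python3 - <<'E'
from h import *
mv([609,-100,125],np.radians(110)); print(pose()[2]["joints"])
E
```

```text
rv [-0.    0.01 -0.59] sh [-6.05  0.86 -0.31] pos [548.2 -94.  121.5]
[-0.38  0.44  1.51  0.    1.19 -1.71]
```

Emit:
{"name": "move_arm", "arguments": {
  "series": [
    [0,0,-0.12,-1.2,0.2,0,1],
    [0,0,-0.24,-2.4,0.4,0,1],
    [0,0,-0.36,-3.8,0.6,0,1],
    [0,0,-0.48,-5,0.8,0,1],
    [0,0.01,-0.59,-6,0.9,0,1]
  ]
}}

```text
time_s: 23.9
eef_pos: [609.0, -99.4, 121.0]
ee_rot: [-0.002, -0.177, 0.984, 0.0]
force: [-0.0, -0.1, 0.2]
grip_width: 1.0
```

Emit:
{"name": "move_arm", "arguments": {
  "series": [
    [0,0,0,0,0,0,1],
    [0,0,0,0,0,0,1]
  ]
}}

```text
time_s: 24.07
eef_pos: [608.6, -99.2, 119.9]
ee_rot: [-0.003, -0.176, 0.984, 0.001]
force: [-0.5, 0.0, 0.5]
grip_width: 1.004
```

```bash
python3 - <<'E'
from h import *
mv([609,-100,37],np.radians(110))
f=capture("wrist")["frame"];cv2.imwrite("pics/w26.png",f[:,:,::-1])
for q in ([608,-100],):print(pot_near("scene",70,np.array(q),25),pot_near("top",70,np.array(q),25))
E
```

```text
rv [ 0.   -0.01  0.01] sh [-0.06 -0.1   8.29] pos [608.6 -99.2 119.9]
[(array([ 584.29, -100.16]), np.int32(580), 320.850697430782)] []
```

View pics/w26.png

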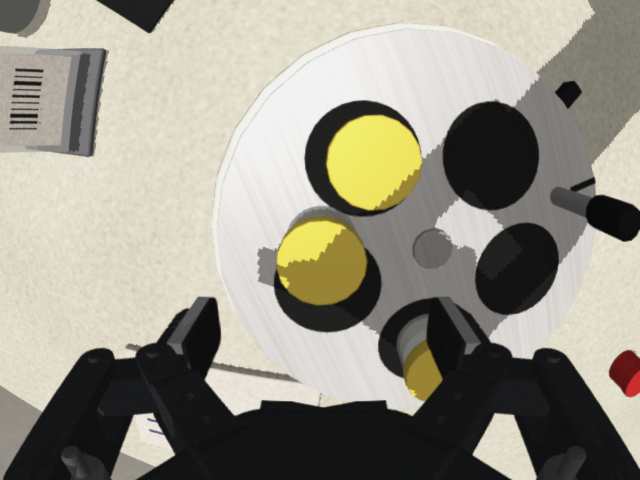

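Emit:
{"name": "move_arm", "arguments": {
  "series": [
    [0,0,0,0,0,2.5,1],
    [0,0,0,0,-0.1,5,1],
    [0,0,0,0,-0.1,7.2,1],
    [0,0,0,0,-0.1,8,1],
    [0,0,0,0,-0.1,8,1]
  ]
}}

```text
time_s: 24.63
eef_pos: [607.0, -99.9, 39.2]
ee_rot: [-0.004, -0.176, 0.984, 0.001]
force: [-0.8, 0.4, 0.0]
grip_width: 0.996
```

```bash
python3 - <<'E'
from h import *
mv([609,-100,38],np.radians(110)); print(pose()[2]["force"])
f=capture("wrist")["frame"];cv2.imwrite("pics/w27.png",f[:,:,::-1])
E
```

```text
rv [ 0.   -0.01  0.  ] sh [-0.19 -0.08  0.12] pos [607.  -99.9  39.2]
[-0.78  0.39  0.03]
```

View pics/w27.png

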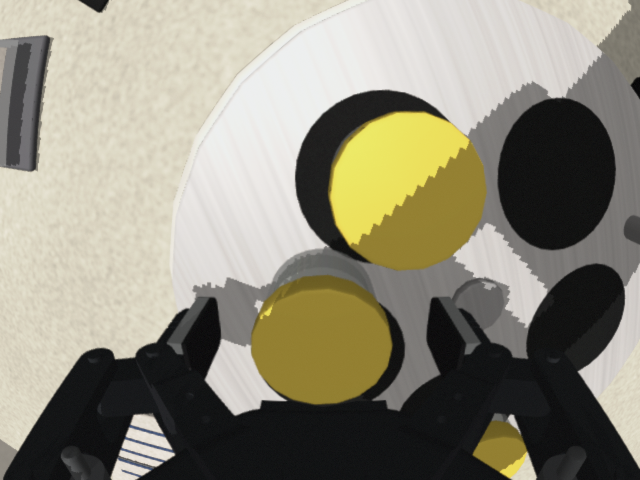

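Emit:
{"name": "move_arm", "arguments": {
  "series": [
    [0,0,0,0,0,0,0.6],
    [0,0,0,0,0,0,0.3],
    [0,0,0,0,0,0,0.3],
    [0,0,0,0,0,0,0.3],
    [0,0,0,0,0,0,0.3]
  ]
}}

```text
time_s: 25.1
eef_pos: [608.7, -100.4, 42.4]
ee_rot: [-0.002, -0.176, 0.984, -0.0]
force: [-1.6, 0.8, 5.8]
grip_width: 0.575
```

Emit:
{"name": "move_arm", "arguments": {
  "series": [
    [0,0,0,0,0,0,0.3],
    [0,0,0,0,0,-0.5,0.3],
    [0,0,0,0,0,-1.2,0.3],
    [0,0,0,0,0,-1.2,0.3]
  ]
}}

```text
time_s: 25.43
eef_pos: [609.4, -100.7, 56.1]
ee_rot: [-0.001, -0.176, 0.984, -0.001]
force: [0.6, 0.4, -0.5]
grip_width: 0.576
```

```bash
python3 - <<'E'
from h import *
p,R,s=pose();print(p,s["grip_width"],s["force"])
f=capture("scene")["frame"];cv2.imwrite("pics/s28.png",cv2.resize(f[180:300,230:350],(600,600),interpolation=cv2.INTER_CUBIC)[:,:,::-1])
E
```

```text
[ 609.44 -100.68   56.13] 0.576496896217789 [ 0.57  0.4  -0.46]
```

View pics/s28.png

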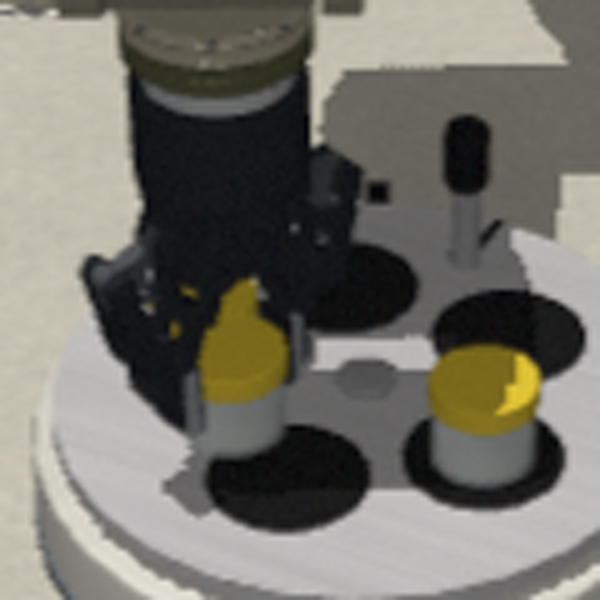

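```bash
python3 - <<'E'
from h import *
mv([637,-86,52])
E
```

```text
rv [0. 0. 0.] sh [-3.11  0.41  0.33] pos [ 609.2 -100.6   55.4]
```

Emit:
{"name": "move_arm", "arguments": {
  "series": [
    [0,0,0,-1,0.1,0,0.3],
    [0,0,0,-2,0.3,0.1,0.3],
    [0,0,0,-2.8,0.4,0.3,0.3],
    [0,0,0,-3.1,0.4,0.3,0.3],
    [0,0,0,-3.1,0.4,0.3,0.3]
  ]
}}

```text
time_s: 25.9
eef_pos: [637.1, -85.8, 51.9]
ee_rot: [-0.001, -0.176, 0.984, -0.0]
force: [-0.2, -0.3, -1.5]
grip_width: 0.576
```

```bash
python3 - <<'E'
from h import *
p,R,s=pose();print(p,s["grip_width"],s["force"])
print(pot_near("scene",p[2]+28,np.array([638,-88]),30))
f=capture("scene")["frame"];cv2.imwrite("pics/s29.png",cv2.resize(f[200:300,240:340],(600,600),interpolation=cv2.INTER_CUBIC)[:,:,::-1])
c=capture("wrist");f=c["frame"];cv2.imwrite("pics/w29.png",cv2.resize(f[200:440,160:480],(800,600),interpolation=cv2.INTER_CUBIC)[:,:,::-1])
E
```

```text
[637.06 -85.78  51.85] 0.5761616075130616 [-0.2  -0.27 -1.45]
[(array([642.92, -84.61]), np.int32(255), 348.40212214621715)]
```

View pics/s29.png

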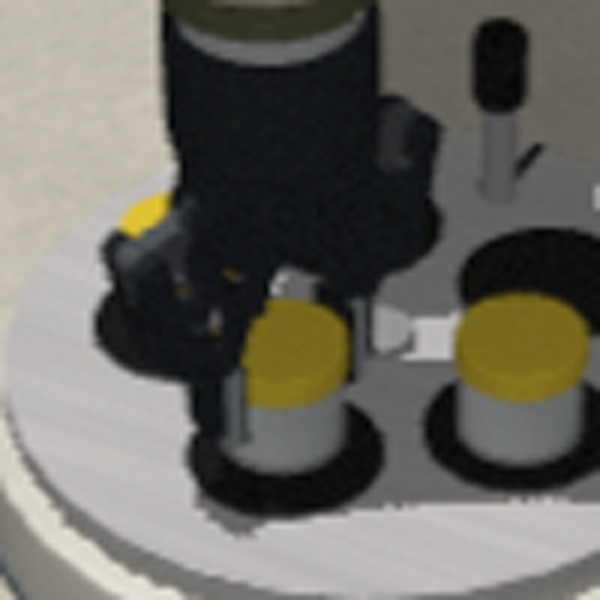

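View pics/w29.png

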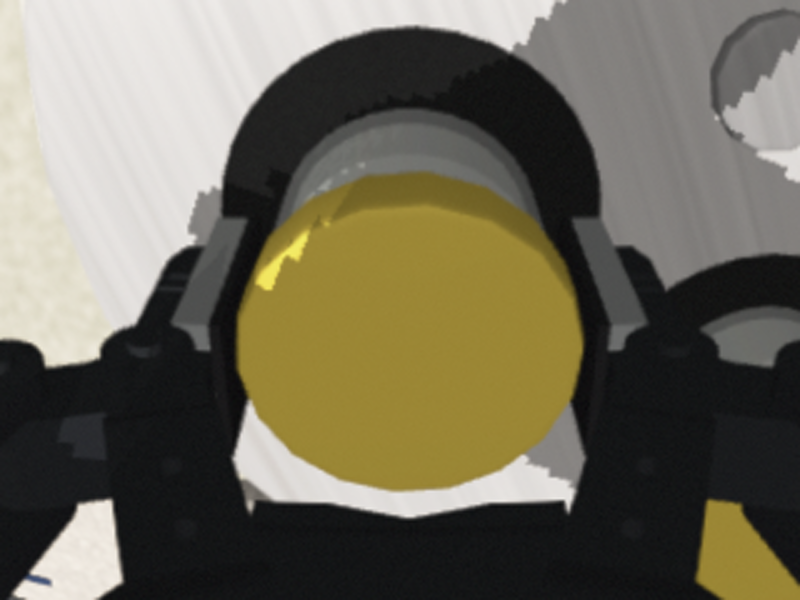

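```bash
cat >> h.py <<'E'
def wc(padbb,foot,zoff):
    from scipy.optimize import least_squares
    c=capture("wrist");p,R,s=pose();a=np.linspace(0,2*np.pi,180)
    def circ(x,y,r,z): return np.float32([proj(c,[x+r*np.cos(t),y+r*np.sin(t),z],True) for t in a])
    l,t,r=[160+padbb[0]/2.5,200+padbb[1]/2.5,160+padbb[2]/2.5]
    def f(q):
        P=circ(q[0],q[1],37,70); return [P[:,1].min()-t,P[:,0].min()-l,P[:,0].max()-r]
    def g(q):
        P=circ(q[0],q[1],25,p[2]+zoff); return [P[:,1].min()-(200+foot[0]/2.5), P[P[:,1].argmin(),0]-(160+foot[1]/2.5)]
    A=least_squares(f,p[:2]);B=least_squares(g,p[:2]);print("pad",A.x,A.fun,"foot",B.x,"foot-pad",B.x-A.x)
E
python3 - <<'E'
from h import *
wc((223,27,600),(109,412),27.6); wc((223,27,600),(109,412),30)
c=capture("scene")
# foot ellipse & pad in scene: check foot bottom point and pad extents
print(proj(c,[638.1,-88.6,70]))
E
```

```text
pad [637.51 -84.28] [ 0.09 -0.67  0.68] foot [637.59 -83.84] foot-pad [0.08 0.44]
pad [637.55 -84.32] [ 0.09 -0.63  0.63] foot [636.88 -84.15] foot-pad [-0.67  0.16]
[286.91 274.93]
```

Emit:
{"name": "move_arm", "arguments": {
  "series": [
    [0,0,0,0,0,0.3,0.3],
    [0,0,0,0,0,0.6,0.3],
    [0,0,0,0,0,0.8,0.3],
    [0,0,0,0,0,0.9,0.3],
    [0,0,0,0,0,0.9,0.3]
  ]
}}

```text
time_s: 26.62
eef_pos: [636.5, -86.3, 43.1]
ee_rot: [-0.001, -0.175, 0.984, -0.0]
force: [0.2, -0.1, -0.5]
grip_width: 0.579
```

Emit:
{"name": "move_arm", "arguments": {
  "series": [
    [0,0,0,0,0,0.1,0.3],
    [0,0,0,0,0,0.1,0.3]
  ]
}}

```text
time_s: 26.78
eef_pos: [636.8, -86.3, 42.5]
ee_rot: [-0.001, -0.176, 0.984, -0.001]
force: [-1.0, -0.2, 3.2]
grip_width: 0.577
```

Light contact (3 N); release.

Emit:
{"name": "move_arm", "arguments": {
  "series": [
    [0,0,0,0,0,0,0.65],
    [0,0,0,0,0,0,0.75],
    [0,0,0,0,0,0,0.75],
    [0,0,0,0,0,0,0.75],
    [0,0,0,0,0,0,0.75]
  ]
}}

```text
time_s: 27.2
eef_pos: [636.7, -86.3, 42.4]
ee_rot: [-0.001, -0.176, 0.984, -0.001]
force: [0.6, -0.1, -0.1]
grip_width: 0.752
```

Emit:
{"name": "move_arm", "arguments": {
  "series": [
    [0,0,0,0,0,-1.5,0.75],
    [0,0,0,0,0,-4,0.8],
    [0,0,0,0,0,-7,1],
    [0,0,0,0,0,-10,1],
    [0,0,0,0,0,-13,1]
  ]
}}

```text
time_s: 27.62
eef_pos: [636.8, -86.1, 173.9]
ee_rot: [-0.001, -0.175, 0.984, -0.001]
force: [0.9, -0.0, -0.2]
grip_width: 0.997
```

```bash
python3 - <<'E'
from h import *
p,R,s=pose();print(p,s["grip_width"],s["joints"])
# post target in reported frame ~ top frame
a=np.radians(131.4); print("post top",586.13+105*np.cos(a),-30.32+105*np.sin(a))
mv([516.7,48.4,170],np.radians(110))
mv([516.7,48.4,170],np.radians(76))
c=capture("scene");f=c["frame"];cv2.imwrite("pics/s30.png",cv2.resize(f[180:310,230:390],(740,600),interpolation=cv2.INTER_CUBIC)[:,:,::-1])
E
```

```text
[636.78 -86.06 173.86] 0.9966007544264105 [-0.32  0.59  1.13 -0.    1.42 -2.24]
post top 516.6922541410165 48.441662311198236
rv [-0. -0.  0.] sh [ 6.62 16.77  0.39] pos [636.8 -86.1 173.9]
rv [-0.  -0.   0.6] sh [ 6.62 16.77  0.39] pos [636.8 -86.1 173.9]
```

View pics/s30.png

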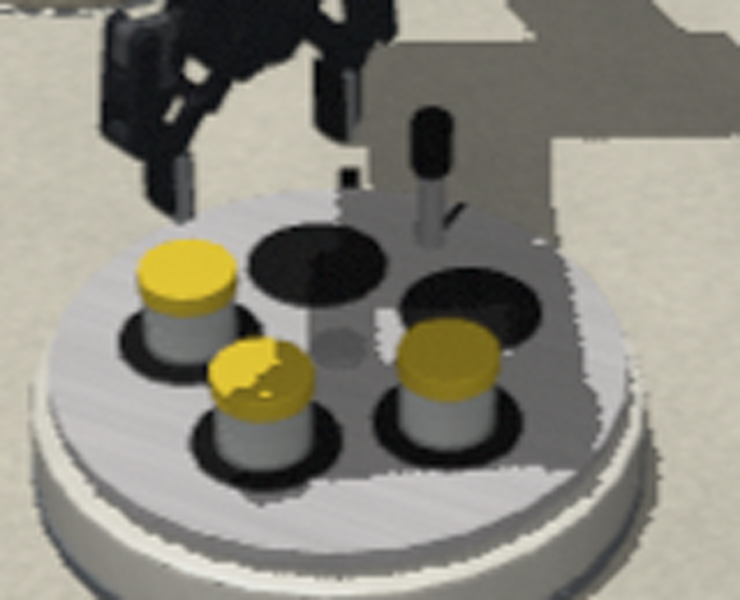

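Emit:
{"name": "move_arm", "arguments": {
  "series": [
    [0,0,0,1.3,3.3,0,1],
    [0,0,0,2.6,6.6,0,1],
    [0,0,0,4,10,0,1],
    [0,0,0,5.3,13.4,0,1],
    [0,0,0,6.6,16.7,0,1]
  ]
}}

```text
time_s: 28.08
eef_pos: [517.9, 48.3, 179.1]
ee_rot: [0.003, -0.175, 0.984, -0.003]
force: [-0.6, 0.7, -0.6]
grip_width: 0.999
```

Emit:
{"name": "move_arm", "arguments": {
  "series": [
    [0,0,0,0,0,1,1],
    [0,0,0,0,0,2,1],
    [0,0,0,0,0,3,1],
    [0,0,0,0,0,3,1],
    [0,0,0,0,0,3,1]
  ]
}}

```text
time_s: 28.5
eef_pos: [518.4, 47.4, 148.2]
ee_rot: [0.003, -0.175, 0.985, -0.003]
force: [0.5, 0.8, -0.0]
grip_width: 0.998
```

```bash
python3 - <<'E'
from h import *
c=capture("wrist");f=c["frame"];cv2.imwrite("pics/w31.png",f[:,:,::-1])
p,R,s=pose();print(p)
for z in(116,150): print(z,proj(c,[516.7,48.4,z],True),proj(c,[p[0],p[1],z],True))
mv([516.7,48.4,86],np.radians(110))
c=capture("scene");f=c["frame"];cv2.imwrite("pics/s31.png",cv2.resize(f[130:290,240:400],(600,600),interpolation=cv2.INTER_CUBIC)[:,:,::-1])
E
```

```text
[518.61  47.46 148.82]
116 [324.54 247.18] [321.99 249.47]
150 [324.34 268.49] [321.36 271.1 ]
rv [-0.01  0.01  0.  ] sh [0.18 0.2  6.28] pos [518.6  47.5 148.8]
```

View pics/w31.png

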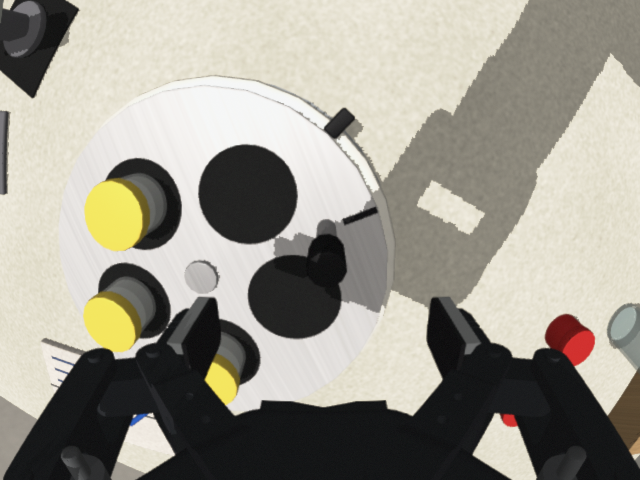

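View pics/s31.png

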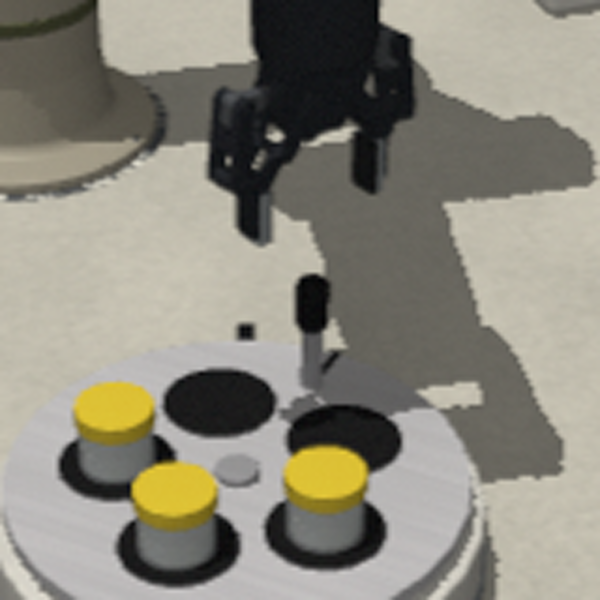

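Emit:
{"name": "move_arm", "arguments": {
  "series": [
    [-0.01,0.01,0,0.2,0.2,1.5,1],
    [-0.01,0.01,0,0.2,0.2,3,1],
    [-0.01,0.01,0,0.2,0.2,4.5,1],
    [-0.01,0.01,0,0.2,0.2,6,1],
    [-0.01,0.01,0,0.2,0.2,6.2,1]
  ]
}}

```text
time_s: 29.02
eef_pos: [515.2, 48.4, 84.2]
ee_rot: [-0.005, -0.175, 0.985, 0.002]
force: [0.3, 0.0, 0.2]
grip_width: 1.006
```

```bash
python3 - <<'E'
from h import *
c=capture("wrist");f=c["frame"];cv2.imwrite("pics/w32.png",f[:,:,::-1])
mv([516.7,48.4,86],np.radians(110)); print(pose()[2]["force"])
c=capture("scene");f=c["frame"];cv2.imwrite("pics/s32.png",cv2.resize(f[150:270,260:380],(600,600),interpolation=cv2.INTER_CUBIC)[:,:,::-1])
E
```

```text
rv [ 0.01 -0.01  0.  ] sh [-0.09 -0.03 -0.07] pos [515.7  48.4  85.3]
[ 0.74 -0.48 -0.6 ]
```

View pics/w32.png

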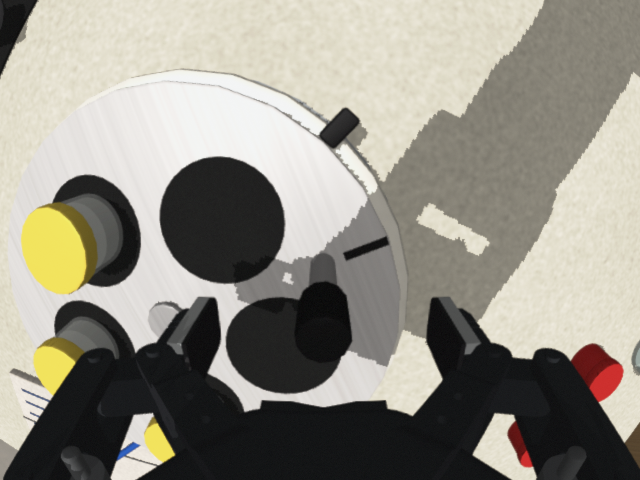

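View pics/s32.png

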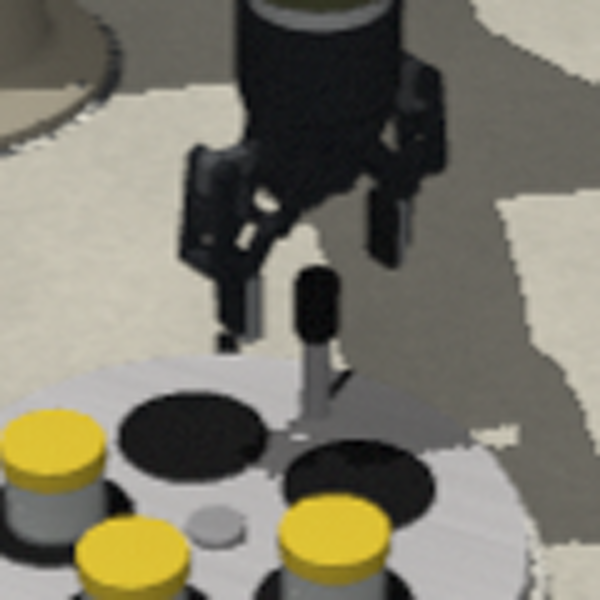

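Emit:
{"name": "move_arm", "arguments": {
  "series": [
    [0,0,0,0,0,0,0.6],
    [0,0,0,0,0,0,0.3],
    [0,0,0,0,0,0,0.1],
    [0,0,0,0,0,0,0],
    [0,0,0,0,0,0,0]
  ],
  "grip_force": 40
}}

```text
time_s: 29.53
eef_pos: [516.6, 48.3, 86.9]
ee_rot: [-0.003, -0.175, 0.985, 0.001]
force: [-0.0, -0.4, -0.5]
grip_width: 0.299
```

Emit:
{"name": "move_arm", "arguments": {
  "series": [
    [0,0,0,0,0,0,0],
    [0,0,0,0,0,0,0],
    [0,0,0,0,0,0,0],
    [0,0,0,0,0,0,0]
  ]
}}

```text
time_s: 29.87
eef_pos: [516.4, 48.5, 87.0]
ee_rot: [-0.003, -0.175, 0.985, 0.001]
force: [-2.5, 1.7, 2.8]
grip_width: 0.247
```

```bash
python3 - <<'E'
from h import *
c=capture("wrist");f=c["frame"];cv2.imwrite("pics/w33.png",f[:,:,::-1])
p,R,s=pose();print(p,s["grip_width"],s["force"],R.as_matrix())
c=capture("scene");f=c["frame"];cv2.imwrite("pics/s33.png",cv2.resize(f[150:270,260:380],(600,600),interpolation=cv2.INTER_CUBIC)[:,:,::-1])
E
```

```text
[516.45  48.48  87.02] 0.24532667019560775 [-2.72  2.55  4.02] [[-0.94 -0.34 -0.01]
 [-0.34  0.94  0.  ]
 [ 0.01  0.   -1.  ]]
```

View pics/w33.png

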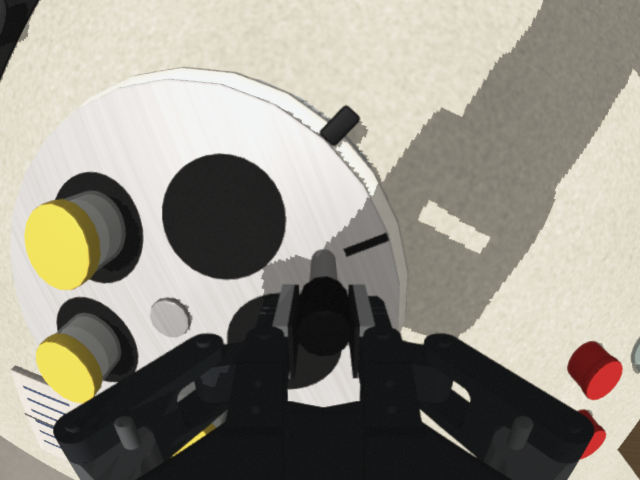

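View pics/s33.png

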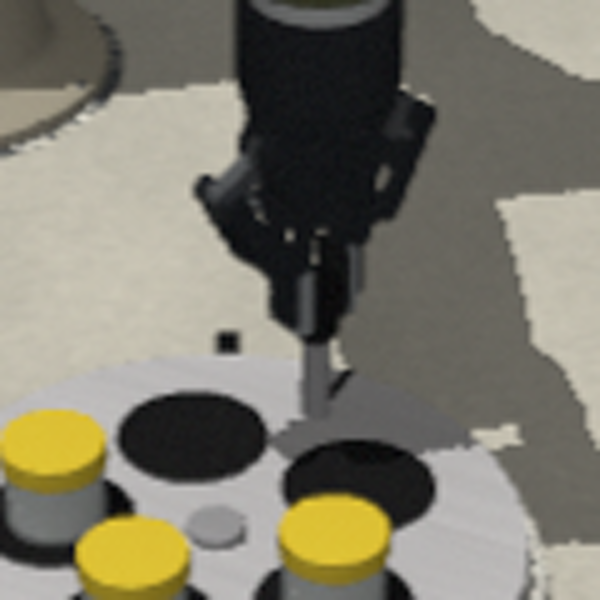

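```bash
cat > turn.py <<'E'
from h import *
import sys
C=np.array([585.9,-30.3]); Rr=105.0
step=float(sys.argv[1]); n=int(sys.argv[2]) if len(sys.argv)>2 else 5
p,R,s=pose(); d=p[:2]-C; a=np.arctan2(d[1],d[0])
print("ang",np.degrees(a).round(2),"r",np.hypot(*d).round(1),"z",p[2].round(1),"gw",round(s["grip_width"],3),"F",s["force"].round(1),"yawerr rv",(R.inv()*min([down(np.radians(110)),down(np.radians(290))],key=lambda r:(R.inv()*r).magnitude())).as_rotvec().round(3))
for k in range(1,n+1):
    t=a+step*k; X=np.array([*(C+Rr*np.array([np.cos(t),np.sin(t)])),87.0])
    print((R.inv().apply(X-p)/10).round(2).tolist(),end=" ")
print()
E
python3 turn.py 0.08
```

```text
ang 131.4 r 105.0 z 87.0 gw 0.241 F [-2.9  3.1  3.2] yawerr rv [ 0.   -0.01  0.  ]
[0.77, -0.34, 0.01] [1.51, -0.73, 0.01] [2.22, -1.19, 0.01] [2.88, -1.7, 0.01] [3.51, -2.26, 0.01]
```

Emit:
{"name": "move_arm", "arguments": {
  "series": [
    [0,0,0,0.4,-0.15,0,0],
    [0,0,0,1.1,-0.5,0,0],
    [0,0,0,1.85,-0.95,0,0],
    [0,0,0,2.55,-1.45,0,0],
    [0,0,0,3.2,-2,0,0]
  ]
}}

```text
time_s: 30.38
eef_pos: [492.7, 17.7, 87.1]
ee_rot: [-0.003, -0.175, 0.985, 0.001]
force: [2.0, 1.3, -1.0]
grip_width: 0.237
```

```bash
python3 turn.py 0.1; python3 - <<'E'
from h import *
c=capture("scene");f=c["frame"];cv2.imwrite("pics/s34.png",cv2.resize(f[150:310,230:390],(600,600),interpolation=cv2.INTER_CUBIC)[:,:,::-1])
E
```

```text
ang 152.75 r 104.9 z 87.1 gw 0.237 F [ 2.   1.3 -1. ] yawerr rv [ 0.   -0.01  0.  ]
[0.74, -0.74, 0.01] [1.4, -1.56, 0.01] [1.97, -2.44, 0.01] [2.46, -3.37, 0.01] [2.84, -4.35, 0.01]
```

View pics/s34.png

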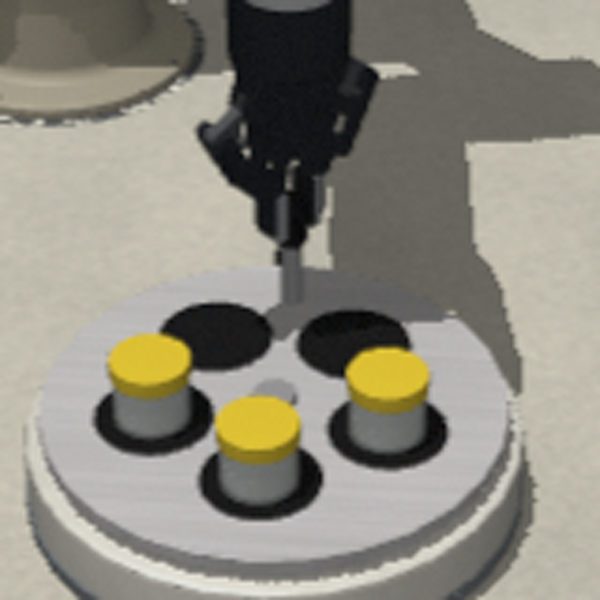

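Emit:
{"name": "move_arm", "arguments": {
  "series": [
    [0,0,0,0.7,-0.7,0,0],
    [0,0,0,1.4,-1.55,0,0],
    [0,0,0,1.95,-2.45,0,0],
    [0,0,0,2.45,-3.35,0,0],
    [0,0,0,2.85,-4.35,0,0]
  ]
}}

```text
time_s: 30.85
eef_pos: [481.3, -35.4, 87.2]
ee_rot: [-0.002, -0.174, 0.985, 0.001]
force: [13.1, 2.9, -7.4]
grip_width: 0.241
```

```bash
python3 turn.py 0.11
```

```text
ang -177.24 r 104.7 z 87.2 gw 0.241 F [13.1  2.9 -7.4] yawerr rv [ 0. -0.  0.]
[0.31, -1.11, 0.01] [0.47, -2.25, 0.01] [0.5, -3.41, 0.01] [0.4, -4.56, 0.01] [0.18, -5.69, 0.01]
```

Emit:
{"name": "move_arm", "arguments": {
  "series": [
    [0,0,0,0.25,-1.1,0,0],
    [0,0,0,0.4,-2.25,0,0],
    [0,0,0,0.4,-3.4,0,0],
    [0,0,0,0.3,-4.55,0,0],
    [0,0,0,0.1,-5.7,0,0]
  ]
}}

```text
time_s: 31.27
eef_pos: [500.2, -90.1, 87.1]
ee_rot: [-0.002, -0.174, 0.985, 0.001]
force: [5.1, 5.8, -0.9]
grip_width: 0.243
```

```bash
python3 turn.py 0.11
```

```text
ang -145.1 r 104.5 z 87.1 gw 0.243 F [ 5.1  5.8 -0.9] yawerr rv [ 0. -0.  0.]
[-0.31, -1.11, 0.01] [-0.78, -2.16, 0.0] [-1.37, -3.16, -0.0] [-2.06, -4.08, -0.01] [-2.85, -4.92, -0.01]
```

Emit:
{"name": "move_arm", "arguments": {
  "series": [
    [0,0,0,-0.35,-1.1,0,0],
    [0,0,0,-0.8,-2.15,0,0],
    [0,0,0,-1.4,-3.15,0,0],
    [0,0,0,-2.1,-4.05,0,0],
    [0,0,0,-2.9,-4.9,0,0]
  ]
}}

```text
time_s: 31.68
eef_pos: [544.8, -126.3, 87.0]
ee_rot: [-0.002, -0.174, 0.985, 0.002]
force: [0.9, 7.6, 3.7]
grip_width: 0.241
```

```bash
python3 turn.py 0.11
```

```text
ang -113.19 r 104.5 z 87.0 gw 0.241 F [0.9 7.6 3.7] yawerr rv [ 0. -0.  0.]
[-0.85, -0.78, -0.0] [-1.81, -1.42, -0.01] [-2.83, -1.96, -0.01] [-3.91, -2.37, -0.02] [-5.02, -2.67, -0.02]
```

Emit:
{"name": "move_arm", "arguments": {
  "series": [
    [0,0,0,-0.85,-0.75,0,0],
    [0,0,0,-1.8,-1.4,0,0],
    [0,0,0,-2.85,-1.9,0,0],
    [0,0,0,-3.9,-2.3,0,0],
    [0,0,0,-5,-2.6,0,0]
  ]
}}

```text
time_s: 32.1
eef_pos: [600.9, -133.9, 87.0]
ee_rot: [-0.002, -0.174, 0.985, 0.002]
force: [-2.7, 6.8, 6.5]
grip_width: 0.239
```

```bash
python3 turn.py 0.11;python3 - <<'E'
from h import *
c=capture("scene");f=c["frame"];cv2.imwrite("pics/s35.png",cv2.resize(f[150:310,230:390],(600,600),interpolation=cv2.INTER_CUBIC)[:,:,::-1])
E
```

```text
ang -81.77 r 104.6 z 87.0 gw 0.239 F [-2.7  6.8  6.5] yawerr rv [ 0.01 -0.    0.  ]
[-1.13, -0.21, -0.0] [-2.29, -0.26, -0.01] [-3.44, -0.18, -0.01] [-4.58, 0.03, -0.01] [-5.68, 0.36, -0.02]
```

View pics/s35.png

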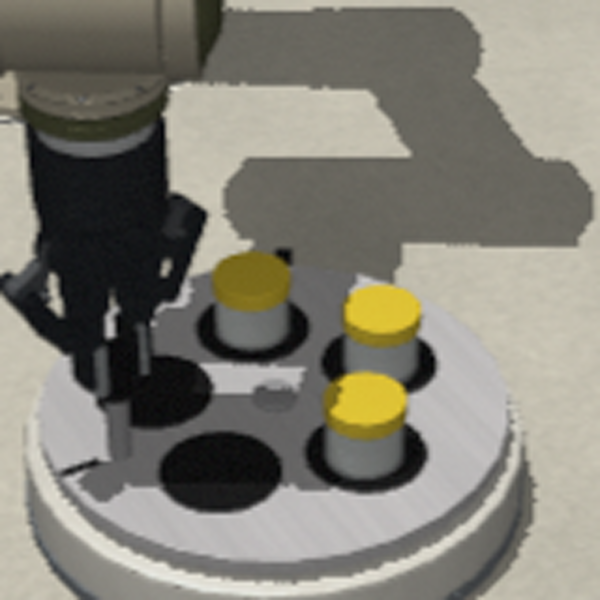

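Emit:
{"name": "move_arm", "arguments": {
  "series": [
    [0,0,0,-1.1,-0.15,0,0],
    [0,0,0,-2.3,-0.2,0,0],
    [0,0,0,-3.4,-0.1,0,0],
    [0,0,0,-4.55,0.1,0,0],
    [0,0,0,-5.65,0.4,0,0]
  ]
}}

```text
time_s: 32.57
eef_pos: [654.0, -110.2, 87.1]
ee_rot: [-0.003, -0.174, 0.985, 0.003]
force: [-7.4, 6.3, 7.5]
grip_width: 0.239
```

```bash
sed -i 's/Rr=105.0/Rr=104.6/' turn.py; python3 turn.py 0.11
```

```text
ang -49.57 r 105.0 z 87.1 gw 0.239 F [-7.4  6.3  7.5] yawerr rv [ 0.01 -0.01  0.  ]
[-1.04, 0.5, 0.0] [-2.04, 1.07, 0.0] [-2.97, 1.75, 0.0] [-3.82, 2.52, 0.0] [-4.57, 3.39, 0.0]
```

Emit:
{"name": "move_arm", "arguments": {
  "series": [
    [0,0,0,-1.05,0.5,0,0],
    [0,0,0,-2.05,1.05,0,0],
    [0,0,0,-2.95,1.75,0,0],
    [0,0,0,-3.8,2.5,0,0],
    [0,0,0,-4.55,3.4,0,0]
  ]
}}

```text
time_s: 32.98
eef_pos: [685.9, -63.0, 87.1]
ee_rot: [-0.002, -0.174, 0.985, 0.002]
force: [1.6, -2.3, 1.9]
grip_width: 0.245
```

```bash
python3 turn.py 0.11
```

```text
ang -18.11 r 105.2 z 87.1 gw 0.245 F [ 1.6 -2.3  1.9] yawerr rv [ 0. -0.  0.]
[-0.61, 0.98, 0.01] [-1.16, 1.99, 0.01] [-1.6, 3.05, 0.02] [-1.92, 4.16, 0.02] [-2.11, 5.29, 0.02]
```

Emit:
{"name": "move_arm", "arguments": {
  "series": [
    [0,0,0,-0.65,1,0,0],
    [0,0,0,-1.2,2,0,0],
    [0,0,0,-1.65,3.05,0,0],
    [0,0,0,-1.95,4.2,0,0],
    [0,0,0,-2.15,5.3,0,0]
  ]
}}

```text
time_s: 33.4
eef_pos: [688.3, -4.3, 87.1]
ee_rot: [-0.002, -0.174, 0.985, 0.002]
force: [2.2, -1.5, 0.5]
grip_width: 0.246
```

```bash
python3 turn.py 0.11
```

```text
ang 14.24 r 105.6 z 87.1 gw 0.246 F [ 2.2 -1.5  0.5] yawerr rv [ 0. -0.  0.]
[0.05, 1.16, 0.02] [0.12, 2.31, 0.02] [0.32, 3.44, 0.03] [0.64, 4.54, 0.04] [1.08, 5.61, 0.04]
```

```bash
sed -i 's/585.9,-30.3/586.4,-30.0/;s/Rr=104.6/Rr=105.0/' turn.py; python3 turn.py 0.11
```

```text
ang 14.15 r 105.0 z 87.1 gw 0.246 F [ 2.2 -1.5  0.5] yawerr rv [ 0. -0.  0.]
[-0.05, 1.15, 0.02] [0.02, 2.31, 0.02] [0.22, 3.44, 0.03] [0.54, 4.55, 0.04] [0.98, 5.62, 0.04]
```

Emit:
{"name": "move_arm", "arguments": {
  "series": [
    [0,0,0,-0.05,1.15,0,0],
    [0,0,0,0,2.3,0,0],
    [0,0,0,0.2,3.45,0,0],
    [0,0,0,0.55,4.55,0,0],
    [0,0,0,1,5.6,0,0]
  ]
}}

```text
time_s: 33.82
eef_pos: [658.8, 46.3, 87.1]
ee_rot: [-0.002, -0.174, 0.985, 0.002]
force: [2.1, -0.4, 0.2]
grip_width: 0.24
```

```bash
python3 turn.py 0.11
```

```text
ang 46.47 r 105.2 z 87.1 gw 0.24 F [ 2.1 -0.4  0.2] yawerr rv [ 0.01 -0.    0.  ]
[0.59, 1.0, 0.02] [1.26, 1.93, 0.03] [2.04, 2.79, 0.03] [2.9, 3.55, 0.04] [3.84, 4.22, 0.05]
```

Emit:
{"name": "move_arm", "arguments": {
  "series": [
    [0,0,0,0.6,1,0,0],
    [0,0,0,1.25,1.95,0,0],
    [0,0,0,2.05,2.8,0,0],
    [0,0,0,2.9,3.55,0,0],
    [0,0,0,3.85,4.2,0,0]
  ]
}}

```text
time_s: 34.23
eef_pos: [606.9, 73.3, 87.1]
ee_rot: [-0.002, -0.174, 0.985, 0.002]
force: [0.2, -3.2, -1.3]
grip_width: 0.242
```

```bash
python3 turn.py 0.11
```

```text
ang 78.75 r 105.3 z 87.1 gw 0.242 F [ 0.2 -3.2 -1.3] yawerr rv [ 0.01 -0.    0.  ]
[1.03, 0.52, 0.02] [2.1, 0.95, 0.02] [3.22, 1.26, 0.03] [4.36, 1.45, 0.04] [5.51, 1.51, 0.04]
```

Emit:
{"name": "move_arm", "arguments": {
  "series": [
    [0,0,0,1.05,0.5,0,0],
    [0,0,0,2.1,0.95,0,0],
    [0,0,0,3.2,1.25,0,0],
    [0,0,0,4.35,1.45,0,0],
    [0,0,0,5.5,1.5,0,0]
  ]
}}

```text
time_s: 34.65
eef_pos: [549.0, 68.5, 87.1]
ee_rot: [-0.002, -0.175, 0.985, 0.002]
force: [3.6, -5.9, -2.8]
grip_width: 0.244
```

```bash
python3 turn.py 0.09
```

```text
ang 110.8 r 105.4 z 87.1 gw 0.244 F [ 3.6 -5.9 -2.8] yawerr rv [ 0. -0.  0.]
[0.94, -0.09, 0.01] [1.88, -0.23, 0.02] [2.8, -0.45, 0.02] [3.69, -0.75, 0.02] [4.55, -1.14, 0.02]
```

Emit:
{"name": "move_arm", "arguments": {
  "series": [
    [0,0,0,0.95,-0.1,0,0],
    [0,0,0,1.9,-0.25,0,0],
    [0,0,0,2.8,-0.45,0,0],
    [0,0,0,3.7,-0.75,0,0],
    [0,0,0,4.5,-1.15,0,0]
  ]
}}

```text
time_s: 35.07
eef_pos: [510.0, 42.3, 87.1]
ee_rot: [-0.002, -0.175, 0.985, 0.002]
force: [4.4, -2.1, -2.8]
grip_width: 0.24
```

```bash
python3 turn.py 0.06; python3 - <<'E'
from h import *
c=capture("wrist");f=c["frame"];cv2.imwrite("pics/w36.png",f[:,:,::-1])
E
```

```text
ang 136.57 r 105.2 z 87.1 gw 0.24 F [ 4.4 -2.1 -2.8] yawerr rv [ 0. -0.  0.]
[0.55, -0.32, 0.01] [1.08, -0.65, 0.01] [1.6, -1.01, 0.01] [2.09, -1.4, 0.01] [2.56, -1.82, 0.01]
```

View pics/w36.png

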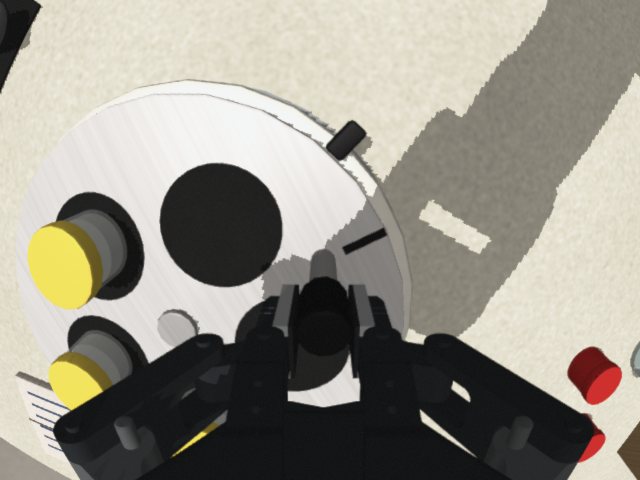

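```bash
python3 - <<'E'
from h import *
c=capture("wrist")
P={}
for n,px,z in [("ptr",(347,140),68),("s1",(345,250),70),("s2",(385,233),70),("pad",(221,225),70)]:
    P[n]=plane(c,px,z,True); d=P[n][:2]-[586.4,-30.0]; print(n,P[n],np.hypot(*d),np.degrees(np.arctan2(d[1],d[0])))
d=P["s1"]-P["s2"]; print("stripe dir",np.degrees(np.arctan2(-d[1],-d[0])))
E
```

```text
ptr [442.41  31.47  68.  ] 156.56637221102778 156.88117868398763
s1 [499.94  52.1   70.  ] 119.22574787554174 136.4819413822414
s2 [482.89  69.66  70.  ] 143.68882027955755 136.08410254315902
pad [510.13 -18.8   70.  ] 77.08933915100589 171.64335360794536
stripe dir 134.1461369651482
```

```bash
python3 turn.py 0.065
```

```text
ang 136.96 r 105.3 z 87.1 gw 0.242 F [ 0.9 -3.4 -2.1] yawerr rv [ 0.   -0.01  0.  ]
[0.59, -0.35, 0.01] [1.16, -0.72, 0.02] [1.71, -1.12, 0.02] [2.24, -1.56, 0.02] [2.73, -2.03, 0.02]
```

Emit:
{"name": "move_arm", "arguments": {
  "series": [
    [0,0,0,0.6,-0.35,0,0],
    [0,0,0,1.15,-0.7,0,0],
    [0,0,0,1.7,-1.1,0,0],
    [0,0,0,2.2,-1.55,0,0],
    [0,0,0,2.6,-1.85,0,0]
  ]
}}

```text
time_s: 35.58
eef_pos: [491.2, 15.0, 87.2]
ee_rot: [-0.003, -0.174, 0.985, 0.002]
force: [6.6, -1.8, -5.0]
grip_width: 0.241
```

Emit:
{"name": "move_arm", "arguments": {
  "series": [
    [0,0,0,0,0,0,0],
    [0,0,0,0,0,0,0]
  ]
}}

```text
time_s: 35.75
eef_pos: [491.0, 14.4, 87.1]
ee_rot: [-0.003, -0.174, 0.985, 0.002]
force: [3.4, -2.7, -3.2]
grip_width: 0.237
```

```bash
python3 turn.py 0.02; python3 - <<'E'
from h import *
c=capture("wrist");f=c["frame"];cv2.imwrite("pics/w37.png",cv2.resize(f[100:300,260:460],(800,800),interpolation=cv2.INTER_CUBIC)[:600,:,::-1])
print((np.array(proj(c,[586.4,-30,70],True))))
E
```

```text
ang 155.04 r 105.2 z 87.1 gw 0.237 F [ 3.4 -2.7 -3.2] yawerr rv [ 0.   -0.01  0.  ]
[0.13, -0.17, 0.01] [0.27, -0.32, 0.01] [0.42, -0.47, 0.01] [0.55, -0.63, 0.01] [0.69, -0.79, 0.01] 
[210.75 361.18]
```

View pics/w37.png

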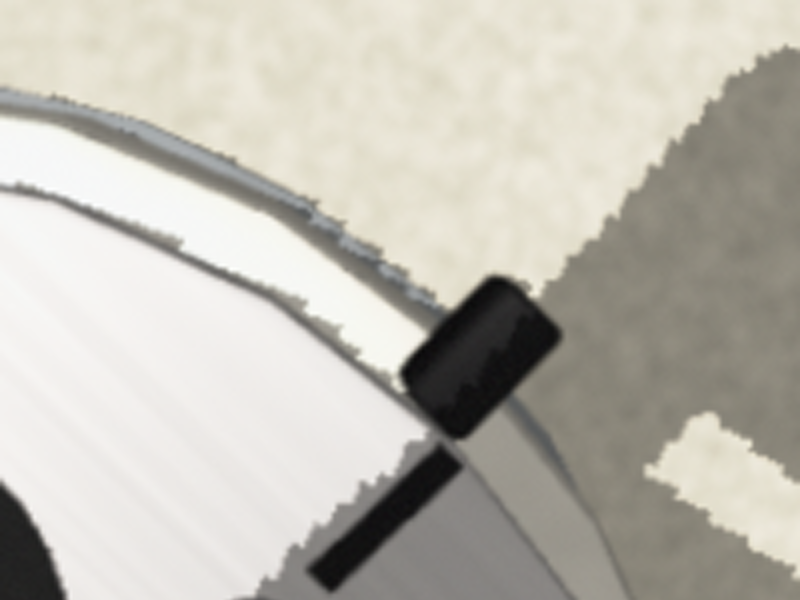

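```bash
python3 - <<'E'
from h import *
c=capture("wrist");C=np.array([586.4,-30])
for n,px,z in [("in1",(402,372),68),("in2",(460,438),68),("out1",(497,278),68),("out2",(560,330),68),("s1",(322,578),70),("s2",(450,458),70),("s2l",(438,446),70),("s2r",(462,468),70)]:
    q=plane(c,(260+px[0]/4,100+px[1]/4),z,True)[:2]; d=q-C; print(n,q,np.hypot(*d),np.degrees(np.arctan2(d[1],d[0])))
E
```

```text
in1 [448.95  21.97] 146.9426802757038 159.28907531916465
in2 [454.78  32.96] 145.90422570369813 154.43776946622992
out1 [432.2   29.46] 165.2684080578416 158.91185989455914
out2 [435.7   40.39] 166.3284543365403 154.96280002281142
s1 [479.83  21.81] 118.49800917654078 154.07267182681113
s2 [457.56  32.28] 143.09876385261742 154.20173826786083
s2l [456.57  30.08] 143.0589633125843 155.1682070515686
s2r [458.3   34.38] 143.36971470018685 153.31601775281268
```

Emit:
{"name": "move_arm", "arguments": {
  "series": [
    [0,0,0,0.13,-0.16,0,0],
    [0,0,0,0.25,-0.3,0,0],
    [0,0,0,0.34,-0.39,0,0],
    [0,0,0,0.34,-0.39,0,0],
    [0,0,0,0.34,-0.39,0,0]
  ]
}}

```text
time_s: 36.27
eef_pos: [489.1, 9.8, 87.1]
ee_rot: [-0.003, -0.174, 0.985, 0.002]
force: [0.4, -0.6, -1.0]
grip_width: 0.241
```

```bash
python3 turn.py 0.02; python3 - <<'E'
from h import *
c=capture("wrist");f=c["frame"];cv2.imwrite("pics/w38.png",cv2.resize(f[100:300,260:460],(800,800),interpolation=cv2.INTER_CUBIC)[:600,:,::-1])
E
```

```text
ang 157.73 r 105.2 z 87.1 gw 0.241 F [ 0.4 -0.6 -1. ] yawerr rv [ 0.   -0.01  0.  ]
[0.13, -0.17, 0.01] [0.26, -0.33, 0.01] [0.4, -0.49, 0.01] [0.53, -0.65, 0.01] [0.65, -0.82, 0.01]
```

View pics/w38.png

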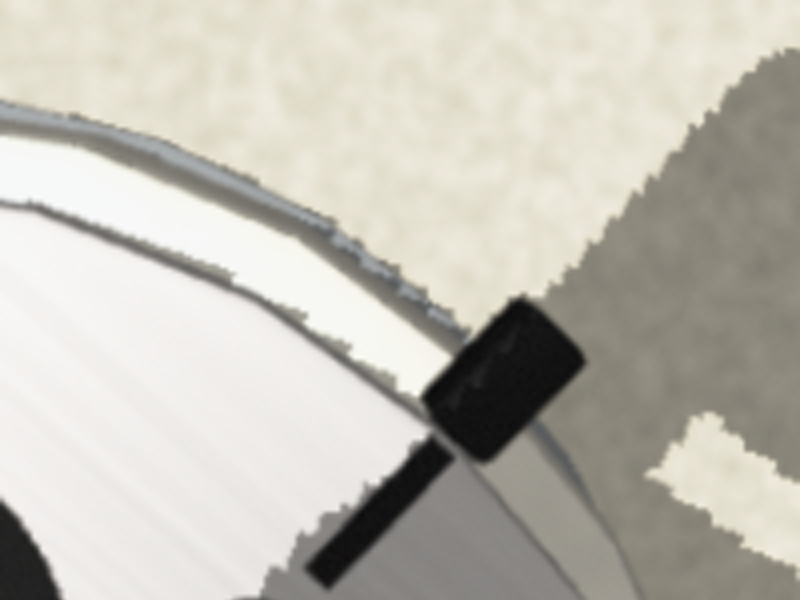

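Emit:
{"name": "move_arm", "arguments": {
  "series": [
    [0,0,0,0,0,0,0.3],
    [0,0,0,0,0,0,0.5],
    [0,0,0,0,0,0,0.8],
    [0,0,0,0,0,0,1],
    [0,0,0,0,0,0,1]
  ]
}}

```text
time_s: 36.73
eef_pos: [489.0, 9.9, 87.1]
ee_rot: [-0.003, -0.174, 0.985, 0.002]
force: [0.1, -0.5, 1.2]
grip_width: 0.856
```

Emit:
{"name": "move_arm", "arguments": {
  "series": [
    [0,0,0,0,0,-1,1],
    [0,0,0,0,0,-3,1],
    [0,0,0,0,0,-6,1],
    [0,0,0,0,0,-9,1],
    [0,0,0,0,0,-12,1]
  ]
}}

```text
time_s: 37.15
eef_pos: [489.5, 9.8, 209.4]
ee_rot: [-0.003, -0.174, 0.985, 0.001]
force: [0.7, -0.8, -0.1]
grip_width: 1.001
```

```bash
python3 - <<'E'
from h import *
c=capture("wrist");f=c["frame"];cv2.imwrite("pics/w39.png",f[:,:,::-1])
p,R,s=pose();print(p,s["joints"])
for n in("top","scene"):
    c=capture(n)
    for ce,ss in blobs(yellow(c),100): print(n,plane(c,ce,114)[:2])
    f=c["frame"]
    cv2.imwrite(f"pics/{n}39.png",f[:,:,::-1])
E
```

```text
[491.93   9.33 215.23] [-0.22  0.22  1.56  0.    1.36 -2.14]
top [654.85 -60.06]
top [633.59  26.35]
top [ 578.1 -105.6]
scene [ 588.17 -108.82]
scene [642.79  20.71]
scene [665.42 -65.05]
```

View pics/w39.png

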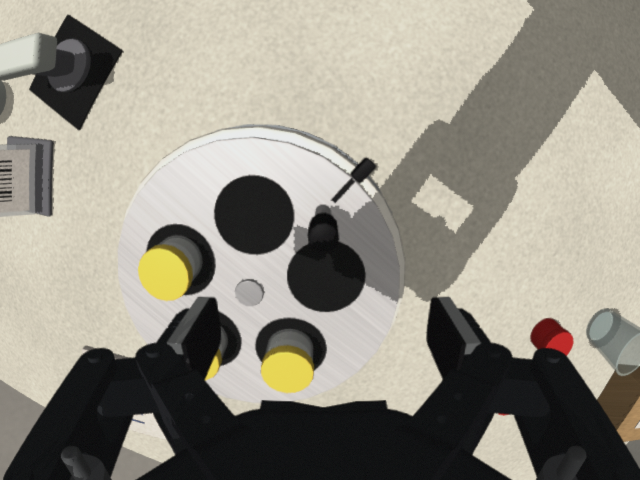

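View pics/scene39.png

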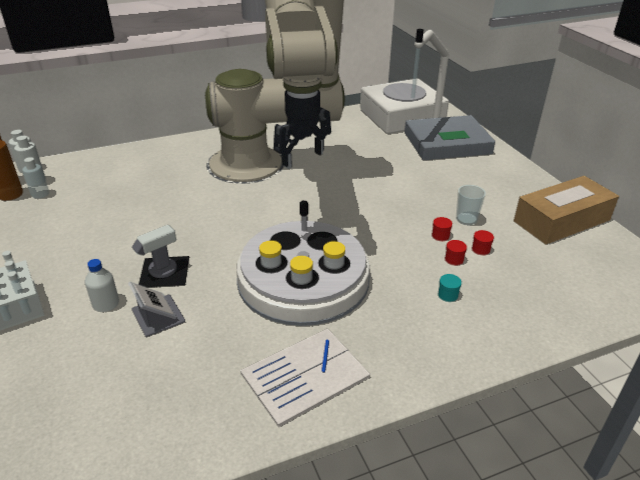

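```bash
python3 - <<'E'
from h import *
t=capture("top");s=capture("scene")
def T(q,z): return plane(t,(405+q[0]/5,220+q[1]/5),z)[:2]
def S(q,z): k=600/130; return plane(s,(70+q[0]/k,210+q[1]/k),z)[:2]
print("head",T((227,437),114)); a,b=T((149,460),114),T((304,415),114); print("len",np.linalg.norm(b-a),np.degrees(np.arctan2(*(b-a)[::-1])))
print("mat top",T((175.75,422.75),4)); cs=[T(q,4) for q in[(110,300),(297,357),(243,547),(53,487)]]; print([np.linalg.norm(cs[i]-cs[i-1]) for i in range(4)],np.degrees(np.arctan2(*(cs[1]-cs[0])[::-1])))
print("code top",T((273,147),54),"scene",S((390,405),54))
for n,c in(("top",t),("scene",s)):
    f=c["frame"]
    b=(410,225,530,335) if n=="top" else (75,215,195,335)
    cv2.imwrite(f"pics/{n}40.png",cv2.resize(f[b[1]:b[3],b[0]:b[2]],None,fx=6,fy=5 if 0 else 6,interpolation=cv2.INTER_CUBIC)[:600,:,::-1])
E
```

```text
head [ 430.32 -334.95]
len 81.6904132915056 -73.4459764176308
mat top [ 435.57 -333.51]
[np.float64(106.43651617661678), np.float64(106.03473548921322), np.float64(107.29549652298327), np.float64(107.30843237944276)] -106.41267749650139
code top [ 582.24 -375.75] scene [ 585.66 -372.07]
```

View pics/top40.png

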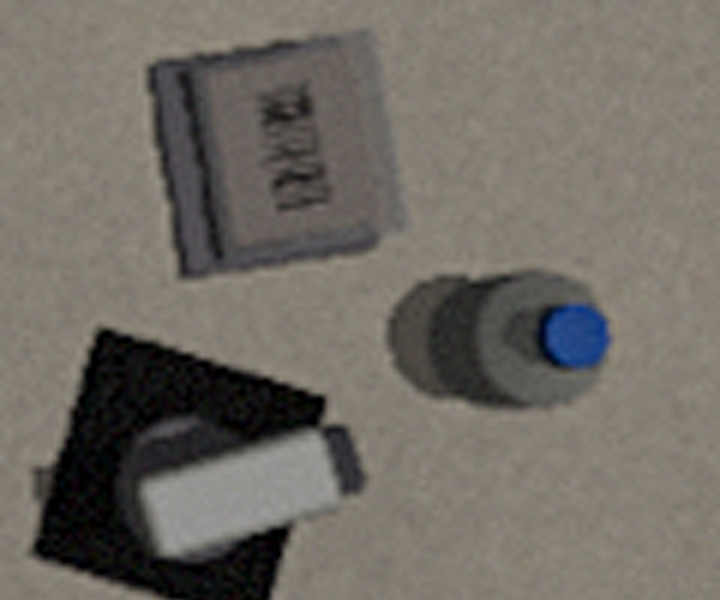

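View pics/scene40.png

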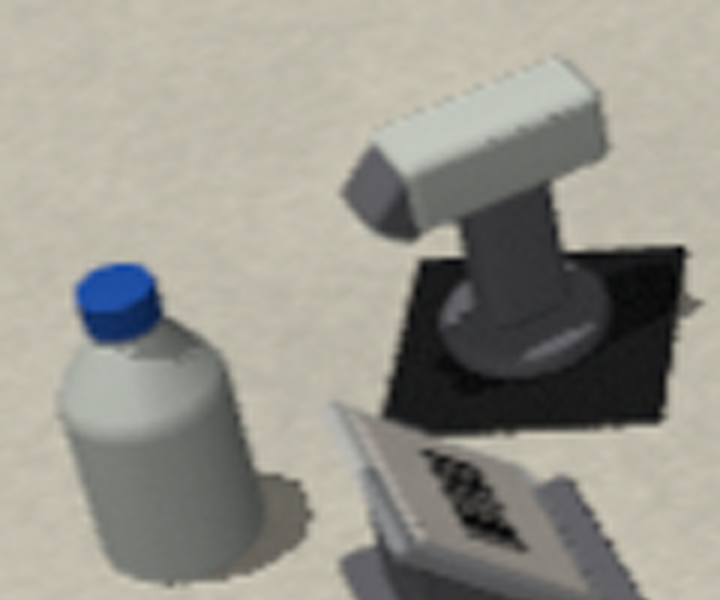

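```bash
python3 - <<'E'
from h import *
mv([431,-334,150],np.radians(16.5)); p,R,s=pose(); print(down(np.radians(16.5)).as_matrix())
E
```

```text
rv [ 0.01 -0.   -1.51] sh [ 17.24 -30.32   5.64] pos [489.4   9.8 206.8]
[[-0.28  0.96  0.  ]
 [ 0.96  0.28  0.  ]
 [ 0.    0.   -1.  ]]
```

Emit:
{"name": "move_arm", "arguments": {
  "series": [
    [0,0,0.12,1.4,-2.4,0,1],
    [0,0,0.24,2.8,-4.8,0,1],
    [0,0,0.36,4.2,-7.2,0,1],
    [0,0,0.48,5.6,-9.7,0,1],
    [0,0,0.6,7,-12.1,0,1]
  ]
}}

```text
time_s: 37.82
eef_pos: [464.2, -128.9, 205.5]
ee_rot: [-0.005, 0.128, 0.992, 0.001]
force: [1.8, -0.5, 0.5]
grip_width: 1.003
```

```bash
python3 - <<'E'
from h import *
mv([431,-334,150],np.radians(16.5)); print(pose()[2]["joints"])
E
```

```text
rv [-0.   -0.01  1.03] sh [ -2.04 -20.69   5.51] pos [ 464.2 -128.9  205.5]
[-0.51  0.21  1.59 -0.    1.34 -1.83]
```

Emit:
{"name": "move_arm", "arguments": {
  "series": [
    [0,0,0.12,-0.2,-2.3,0.5,1],
    [0,0,0.24,-0.4,-4.6,1,1],
    [0,0,0.36,-0.7,-7,1.5,1],
    [0,0,0.48,-0.9,-9.4,2,1],
    [0,0,0.6,-1.2,-12,2.5,1]
  ]
}}

```text
time_s: 38.23
eef_pos: [444.3, -248.4, 178.8]
ee_rot: [-0.006, 0.418, 0.909, 0.0]
force: [0.9, -0.1, 0.1]
grip_width: 1.001
```

```bash
python3 - <<'E'
from h import *
mv([431,-334,150],np.radians(16.5)); print(pose()[2]["joints"])
E
```

```text
rv [-0.01 -0.01  0.42] sh [-5.66 -6.57  2.85] pos [ 444.3 -248.4  178.8]
[-0.74  0.3   1.56 -0.    1.3  -1.45]
```

Emit:
{"name": "move_arm", "arguments": {
  "series": [
    [0,0,0.1,-1.4,-1.6,0.5,1],
    [0,0,0.2,-2.8,-3.2,1,1],
    [0,0,0.3,-4.2,-4.8,1.8,1],
    [0,0,0.42,-5.6,-6.5,2.6,1],
    [-0.01,-0.01,0.42,-5.6,-6.5,2.6,1]
  ]
}}

```text
time_s: 38.65
eef_pos: [429.6, -335.2, 149.5]
ee_rot: [-0.002, 0.601, 0.799, 0.001]
force: [-0.4, -0.9, -0.3]
grip_width: 0.999
```

Emit:
{"name": "move_arm", "arguments": {
  "series": [
    [0,0,0,0,0,0,1],
    [0,0,0,0,0,0,1]
  ]
}}

```text
time_s: 38.82
eef_pos: [429.0, -334.6, 148.4]
ee_rot: [-0.003, 0.601, 0.799, 0.002]
force: [0.2, 0.5, -0.3]
grip_width: 1.003
```

```bash
python3 - <<'E'
from h import *
mv([431,-334,150],np.radians(16.5))
c=capture("wrist");cv2.imwrite("pics/w41.png",c["frame"][:,:,::-1]); print(pose()[0])
E
```

```text
rv [-0.   -0.01 -0.01] sh [ 0.    0.21 -0.16] pos [ 429.  -334.6  148.4]
[ 429.37 -334.46  148.99]
```

View pics/w41.png

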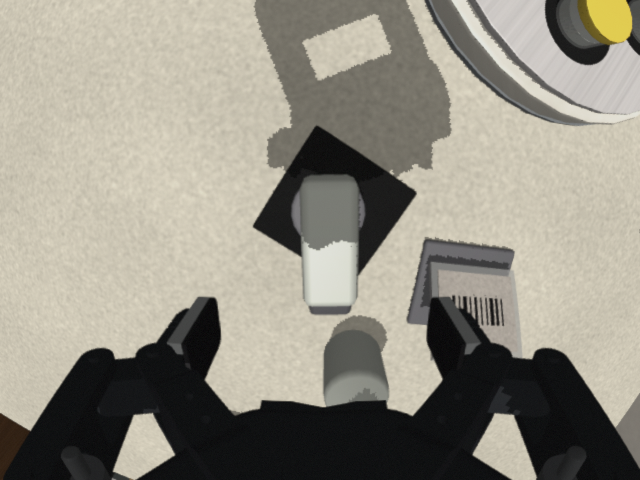

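```bash
python3 - <<'E'
from h import *
c=capture("wrist");p=pose()[0]
a=plane(c,(330.5,178),114,True);b=plane(c,(330.5,304),114,True);print("head back/front",a,b,(a+b)/2,np.linalg.norm(a-b),np.degrees(np.arctan2(*(b-a)[1::-1])))
print("mat",[plane(c,q,4,True)[:2] for q in((317,126),(415,193),(253,226))])
m=(plane(c,(415,193),4,True)+plane(c,(253,226),4,True))/2; print("mat mid",m)
print("code",plane(c,(478,311),54,True)); 
l,r=plane(c,(454,308),54,True),plane(c,(503,313),54,True); print("bars dir",np.degrees(np.arctan2(*(r-l)[1::-1])),np.linalg.norm(r-l))
e1,e2=plane(c,(428,239),4,True),plane(c,(513,251),4,True); print("foot edge",np.degrees(np.arctan2(*(e2-e1)[1::-1])),np.linalg.norm(e2-e1))
E
```

```text
head back/front [ 421.48 -290.27  114.  ] [ 444.64 -368.37  114.  ] [ 433.06 -329.32  114.  ] 81.46559369981094 -73.47933679942152
mat [array([ 403.56, -263.17]), array([ 504.98, -294.72]), array([ 371.72, -365.79])]
mat mid [ 438.35 -330.25    4.  ]
code [ 584.59 -371.3    54.  ]
bars dir 7.020581434012892 51.56293011183318
foot edge 8.332005003659514 95.37738701831616
```

```bash
python3 - <<'E'
from h import *
mv([432.5,-332,42],np.radians(16.5))
E
```

```text
rv [-0.   -0.01 -0.01] sh [ 0.1   0.35 10.74] pos [ 429.6 -334.4  149.4]
```

Emit:
{"name": "move_arm", "arguments": {
  "series": [
    [0,0,0,0.1,0.3,2,1],
    [0,-0.01,-0.01,0.1,0.3,4.5,1],
    [0,-0.01,-0.01,0.1,0.3,6,1],
    [0,-0.01,-0.01,0.1,0.3,7,1],
    [0,-0.01,-0.01,0.1,0.3,7,1]
  ]
}}

```text
time_s: 39.33
eef_pos: [431.8, -331.1, 77.9]
ee_rot: [0.0, 0.596, 0.803, -0.001]
force: [0.8, -0.6, -0.6]
grip_width: 1.0
```

```bash
python3 - <<'E'
from h import *
mv([432.5,-332,42],np.radians(16.5))
c=capture("wrist");cv2.imwrite("pics/w42.png",c["frame"][:,:,::-1])
c=capture("scene");f=c["frame"];cv2.imwrite("pics/s42.png",cv2.resize(f[170:310,90:230],(600,600),interpolation=cv2.INTER_CUBIC)[:,:,::-1])
E
```

```text
rv [-0.    0.    0.01] sh [-0.1   0.05  3.59] pos [ 431.8 -331.1   77.9]
```

View pics/w42.png

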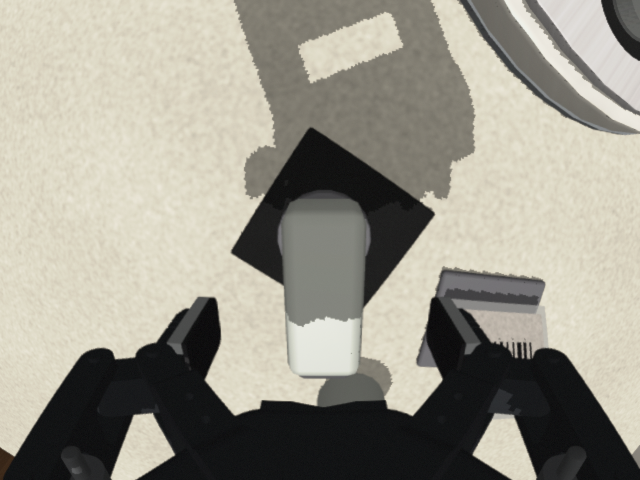

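View pics/s42.png

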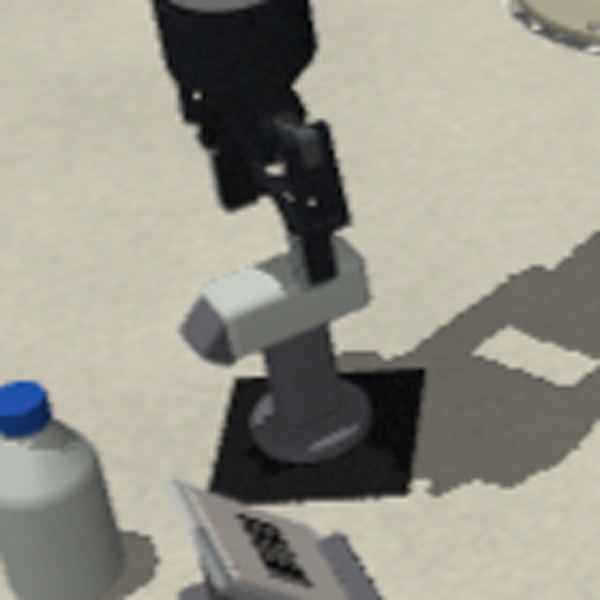

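Emit:
{"name": "move_arm", "arguments": {
  "series": [
    [0,0,0,-0.1,0.05,1,1],
    [0,0,0,-0.1,0.05,2,1],
    [0,0,0,-0.1,0.05,3,1],
    [0,0,0,-0.1,0.05,3.6,1],
    [0,0,0,-0.1,0.05,3.6,1]
  ]
}}

```text
time_s: 39.85
eef_pos: [432.7, -332.7, 42.4]
ee_rot: [0.001, 0.596, 0.803, -0.001]
force: [0.3, 1.4, -0.1]
grip_width: 1.002
```

```bash
python3 - <<'E'
from h import *
mv([432.5,-332,42],np.radians(16.5)); print(pose()[2]["force"])
c=capture("scene");f=c["frame"];cv2.imwrite("pics/s43.png",cv2.resize(f[170:310,90:230],(600,600),interpolation=cv2.INTER_CUBIC)[:,:,::-1])
c=capture("wrist");cv2.imwrite("pics/w43.png",c["frame"][:,:,::-1])
E
```

```text
rv [-0.    0.    0.01] sh [ 0.07 -0.    0.04] pos [ 432.7 -332.7   42.4]
[ 0.32  1.38 -0.06]
```

View pics/s43.png

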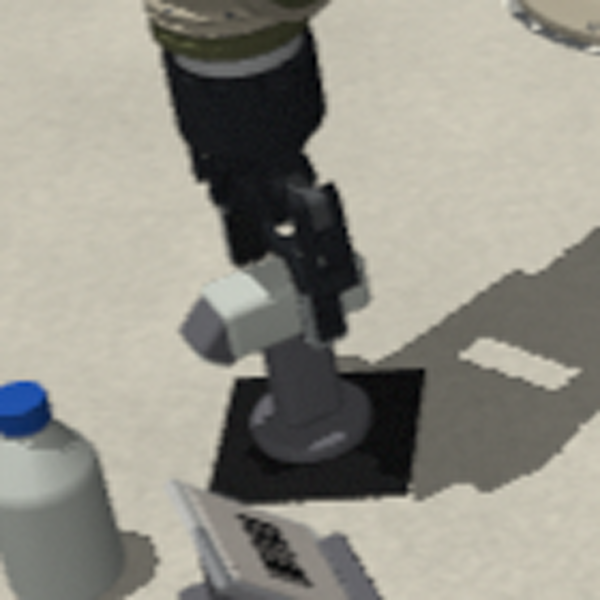

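View pics/w43.png

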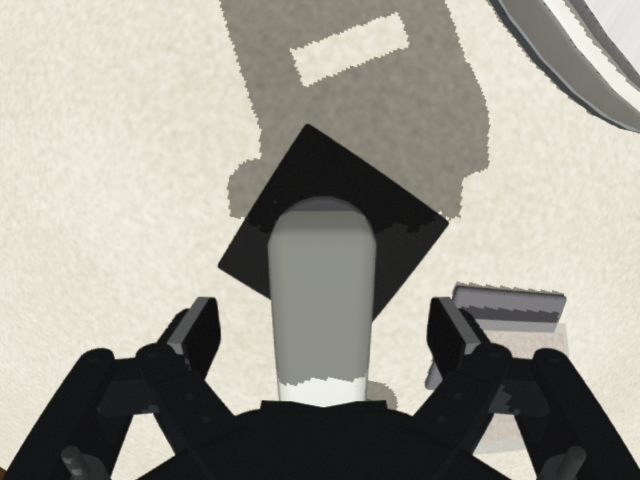

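Emit:
{"name": "move_arm", "arguments": {
  "series": [
    [0,0,0,0,0,0,0.6],
    [0,0,0,0,0,0,0.3],
    [0,0,0,0,0,0,0.2],
    [0,0,0,0,0,0,0.2],
    [0,0,0,0,0,0,0.2]
  ],
  "grip_force": 60
}}

```text
time_s: 40.37
eef_pos: [433.4, -333.5, 44.4]
ee_rot: [0.002, 0.596, 0.803, -0.002]
force: [-1.3, 0.6, 4.4]
grip_width: 0.41
```

Emit:
{"name": "move_arm", "arguments": {
  "series": [
    [0,0,0,0,0,0,0.2],
    [0,0,0,0,0,0,0.2],
    [0,0,0,0,0,0,0.2],
    [0,0,0,0,0,0,0.2]
  ]
}}

```text
time_s: 40.7
eef_pos: [433.4, -333.5, 44.4]
ee_rot: [0.002, 0.596, 0.803, -0.002]
force: [-0.9, 0.5, 0.1]
grip_width: 0.414
```

```bash
python3 - <<'E'
from h import *
p,R,s=pose();print(p,R.as_matrix(),s["force"],s["grip_width"])
c=capture("scene");f=c["frame"];cv2.imwrite("pics/s44.png",cv2.resize(f[170:310,90:230],(600,600),interpolation=cv2.INTER_CUBIC)[:,:,::-1])
c=capture("wrist");cv2.imwrite("pics/w44.png",c["frame"][:,:,::-1])
E
```

```text
[ 433.4  -333.51   44.38] [[-0.29  0.96  0.  ]
 [ 0.96  0.29 -0.01]
 [-0.01  0.   -1.  ]] [-0.93  0.53  0.11] 0.41405750757182247
```

View pics/s44.png

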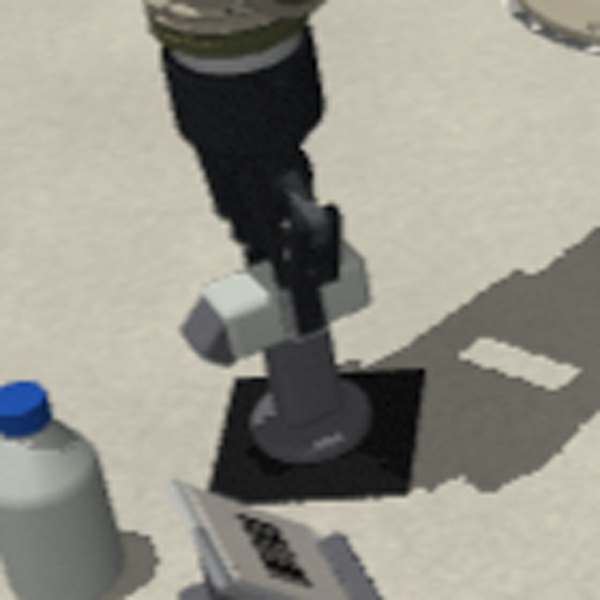

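View pics/w44.png

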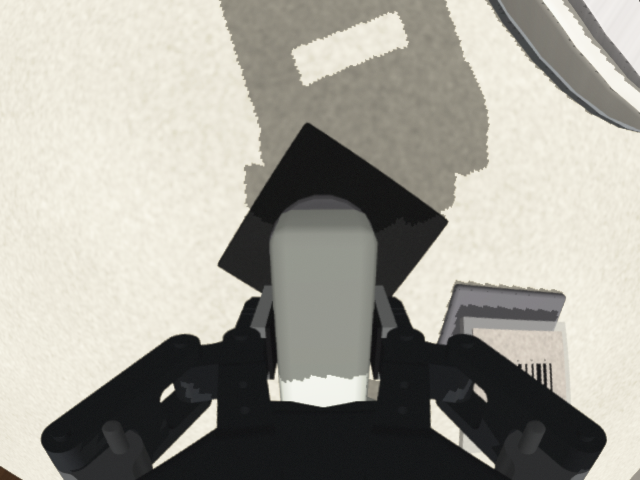

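Emit:
{"name": "move_arm", "arguments": {
  "series": [
    [0,0,0,0,0,-0.5,0.2],
    [0,0,0,0,0,-1.5,0.2],
    [0,0,0,0,0,-3,0.2],
    [0,0,0,0,0,-4.5,0.2],
    [0,0,0,0,0,-5.5,0.2]
  ]
}}

```text
time_s: 41.22
eef_pos: [433.7, -333.6, 101.5]
ee_rot: [0.003, 0.596, 0.803, -0.002]
force: [-0.2, -0.7, -1.9]
grip_width: 0.416
```

```bash
python3 - <<'E'
from h import *
print(pose()[2]["grip_width"]);mv([567.7,-254.4,90],np.radians(8.3))
E
```

```text
0.4158218229526926
rv [0.   0.01 0.15] sh [ 3.71 15.12  1.13] pos [ 433.7 -333.6  101.5]
```

Emit:
{"name": "move_arm", "arguments": {
  "series": [
    [0,0,0.03,0.6,2.5,0.2,0.2],
    [0,0,0.06,1.4,5.8,0.4,0.2],
    [0,0,0.1,2.3,9.2,0.7,0.2],
    [0,0,0.13,3.1,12.6,1,0.2],
    [0,0.01,0.15,3.7,15.1,1.1,0.2]
  ]
}}

```text
time_s: 41.63
eef_pos: [569.4, -252.4, 90.3]
ee_rot: [-0.001, 0.655, 0.756, 0.002]
force: [0.7, -0.4, -1.9]
grip_width: 0.414
```

Emit:
{"name": "move_arm", "arguments": {
  "series": [
    [0,0,0,0,0,0,0.2],
    [0,0,0,0,0,0,0.2]
  ]
}}

```text
time_s: 41.8
eef_pos: [570.1, -251.3, 90.2]
ee_rot: [-0.001, 0.654, 0.757, 0.002]
force: [-0.5, -1.1, -1.7]
grip_width: 0.416
```

```bash
python3 - <<'E'
from h import *
print(pose()[2]["grip_width"]);mv([567.7,-254.4,86],np.radians(8.3))
c=capture("scene");f=c["frame"];cv2.imwrite("pics/s45.png",cv2.resize(f[170:340,90:260],(600,600),interpolation=cv2.INTER_CUBIC)[:,:,::-1])
c=capture("top");f=c["frame"];cv2.imwrite("pics/t45.png",cv2.resize(f[190:330,390:530],(600,600),interpolation=cv2.INTER_CUBIC)[:,:,::-1])
c=capture("wrist");cv2.imwrite("pics/w45.png",c["frame"][:,:,::-1])
E
```

```text
0.4155166115499738
rv [ 0. -0.  0.] sh [-0.27 -0.28  0.42] pos [ 570.1 -251.3   90.2]
```

View pics/s45.png

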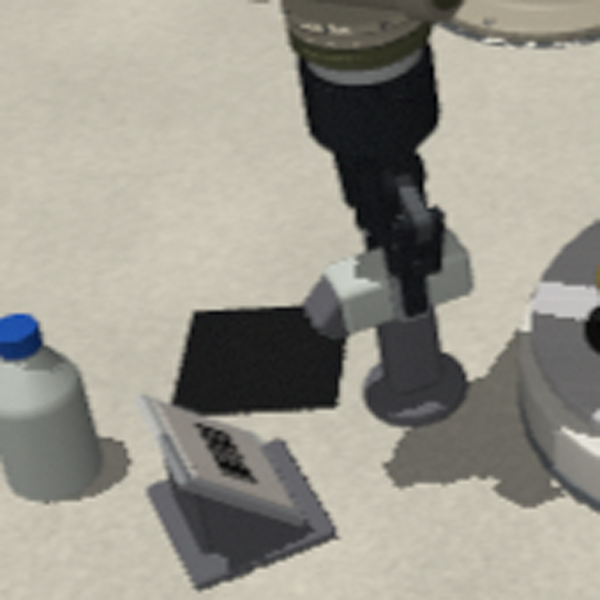

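View pics/w45.png

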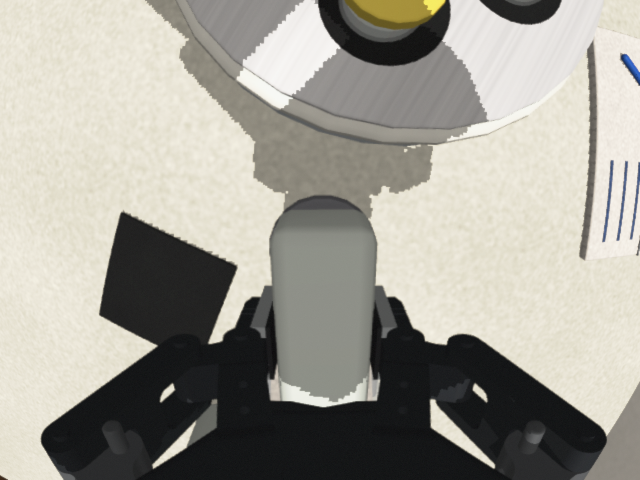

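View pics/t45.png

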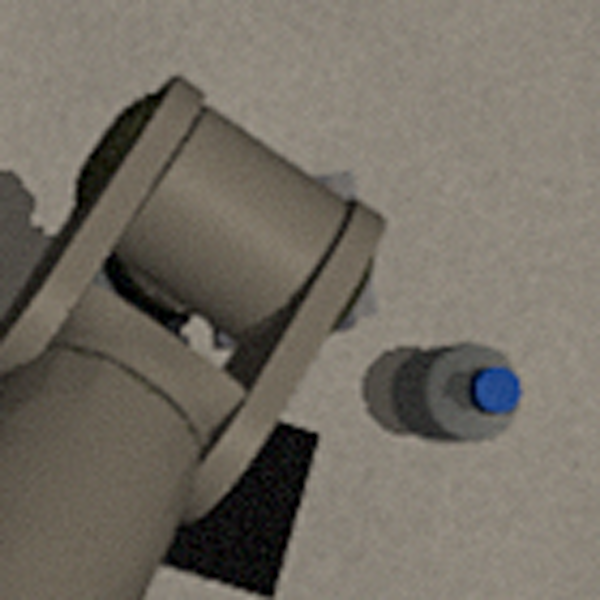

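```bash
python3 - <<'E'
from h import *
s=capture("scene");k=170/600
def S(q,z): return plane(s,(90+q[0]*k,170+q[1]*k),z)[:2]
foot=S((415,385),62); code=S((228,452),54); print(foot,code,foot-code)
mv([567.7,-254.4,86],np.radians(8.3))
E
```

```text
[ 577.34 -253.31] [ 586.75 -372.04] [ -9.41 118.73]
rv [ 0. -0. -0.] sh [-0.11 -0.11  0.46] pos [ 568.6 -253.1   90.6]
```

```bash
python3 - <<'E'
from h import *
s=capture("scene");f=s["frame"].copy()
x0,y0,w=150,240,70
p=pose()[0]; print(p)
im=cv2.resize(f[220:300,140:240],(800,640),interpolation=cv2.INTER_CUBIC)[:600]
def dr(P,col):
    q=np.int32([[ (u-140+.5)*8,(v-220+.5)*8] for u,v in P]); cv2.polylines(im,[q],True,col,1)
a=np.linspace(0,2*np.pi,50)
zf=4+p[2]-44.4
code=np.array([586.75,-372.04])
nh=np.array([-np.sin(np.radians(8.2)),np.cos(np.radians(8.2))])
H=code+121.7*nh; 
for z in (zf,zf+12): dr([proj(s,[H[0]+33*np.cos(t),H[1]+33*np.sin(t),z]) for t in a],(255,0,0))
# card frame overlay: axis along nh at code
xh=np.array([np.cos(np.radians(8.2)),np.sin(np.radians(8.2))])
cor=[]
for sx,sy in((-37,-39),(37,-39),(37,39),(-37,39)):
    q=code+xh*sx-nh*sy*np.sqrt(.5); cor.append(proj(s,[*q,54+sy*np.sqrt(.5)]))
dr(cor,(0,0,255)); print(H)
cv2.imwrite("pics/s46.png",im[:,:,::-1])
E
```

```text
[ 568.67 -253.18   90.64]
[ 569.39 -251.58]
```

View pics/s46.png

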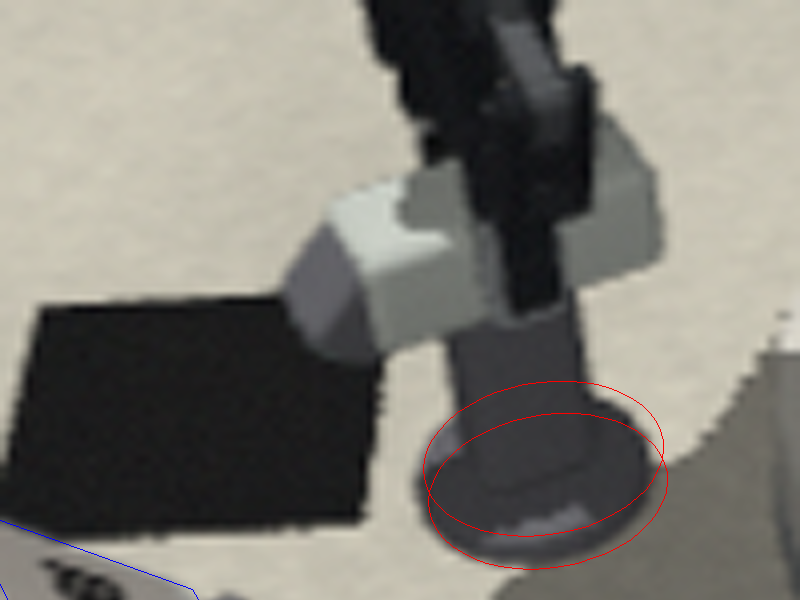

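Emit:
{"name": "move_arm", "arguments": {
  "series": [
    [0,0,0,0.1,-0.1,0.2,0.2],
    [0,0,0,0.1,-0.1,0.45,0.2],
    [0,0,0,0.1,-0.1,0.45,0.2],
    [0,0,0,0.1,-0.1,0.45,0.2],
    [0,0,0,0.1,-0.1,0.45,0.2]
  ]
}}

```text
time_s: 42.47
eef_pos: [567.5, -252.4, 86.2]
ee_rot: [-0.001, 0.655, 0.755, 0.001]
force: [-0.9, -0.1, -2.2]
grip_width: 0.413
```

```bash
python3 - <<'E'
from h import *
p,R,s=pose();print(p,R.as_matrix())
s=capture("scene");f=s["frame"].copy()
im=cv2.resize(f[210:330,120:240],(600,600),interpolation=cv2.INTER_CUBIC)
def dr(P,col):
    q=np.int32([[ (u-120+.5)*5,(v-210+.5)*5] for u,v in P]); cv2.polylines(im,[q],True,col,1)
code=np.array([586.75,-372.04])
for ang,col in((8.2,(0,0,255)),):
    nh=np.array([-np.sin(np.radians(ang)),np.cos(np.radians(ang))]);xh=np.array([nh[1],-nh[0]])
    cor=[]
    for sx,sy in((-37,-39),(37,-39),(37,39),(-37,39)):
        q=code+xh*sx-nh*sy*np.sqrt(.5); cor.append(proj(s,[*q,54+sy*np.sqrt(.5)]))
    dr(cor,col)
    n3=np.array([*(nh*np.sqrt(.5)),np.sqrt(.5)]); c3=np.array([*code,54]); dr([proj(s,c3),proj(s,c3+100*n3)],(255,0,0))
    w=c3+100*n3; h=w+np.array([*(51*nh),14]); dr([proj(s,w),proj(s,h)],(0,255,0))
cv2.imwrite("pics/s47.png",im[:,:,::-1])
E
```

```text
[ 567.52 -252.37   86.16] [[-0.14  0.99  0.  ]
 [ 0.99  0.14  0.  ]
 [ 0.    0.   -1.  ]]
```

View pics/s47.png

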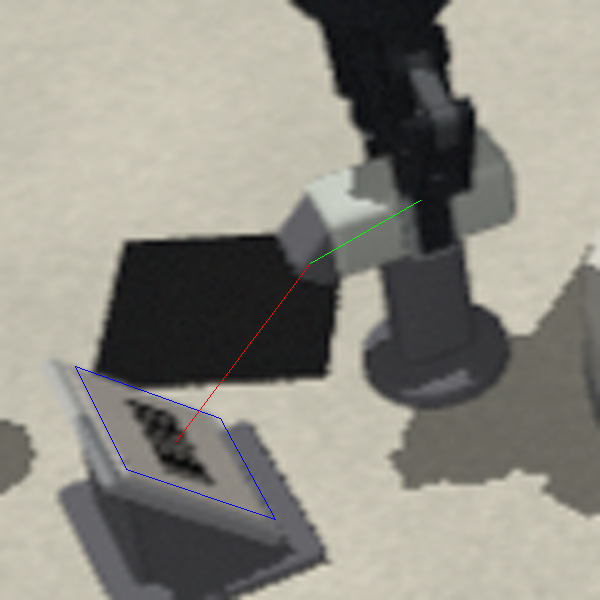

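Emit:
{"name": "move_arm", "arguments": {
  "series": [
    [0,0,0,0,0,0,0.2],
    [0,0,0,0,0,0,0.2],
    [0,0,0,0,0,0,0.2],
    [0,0,0,0,0,0,0.2],
    [0,0,0,0,0,0,0.2]
  ]
}}

```text
time_s: 42.93
eef_pos: [567.6, -252.4, 86.2]
ee_rot: [-0.001, 0.655, 0.755, 0.001]
force: [0.9, -0.0, -2.4]
grip_width: 0.414
```

Emit:
{"name": "move_arm", "arguments": {
  "series": [
    [0,0,0,0,0,0,0.2],
    [0,0,0,0,0,0,0.2],
    [0,0,0,0,0,0,0.2],
    [0,0,0,0,0,0,0.2],
    [0,0,0,0,0,0,0.2]
  ]
}}

```text
time_s: 43.35
eef_pos: [567.6, -252.4, 86.2]
ee_rot: [-0.001, 0.655, 0.755, 0.001]
force: [-0.7, 0.6, -2.0]
grip_width: 0.41
```

Emit:
{"name": "move_arm", "arguments": {
  "series": [
    [0,0,0,0,0,0,0.2],
    [0,0,0,0,0,0,0.2],
    [0,0,0,0,0,0,0.2],
    [0,0,0,0,0,0,0.2],
    [0,0,0,0,0,0,0.2]
  ]
}}

```text
time_s: 43.77
eef_pos: [567.6, -252.4, 86.2]
ee_rot: [-0.001, 0.655, 0.755, 0.001]
force: [-0.3, -0.8, -1.9]
grip_width: 0.416
```

Emit:
{"name": "move_arm", "arguments": {
  "series": [
    [0,0,0,0,0,0,0.2],
    [0,0,0,0,0,0,0.2],
    [0,0,0,0,0,0,0.2],
    [0,0,0,0,0,0,0.2],
    [0,0,0,0,0,0,0.2]
  ]
}}

```text
time_s: 44.18
eef_pos: [567.6, -252.4, 86.2]
ee_rot: [-0.001, 0.655, 0.755, 0.001]
force: [0.3, -0.1, -2.6]
grip_width: 0.413
```

Emit:
{"name": "move_arm", "arguments": {
  "series": [
    [0,0,0,0,0,0,0.2],
    [0,0,0,0,0,0,0.2],
    [0,0,0,0,0,0,0.2],
    [0,0,0,0,0,0,0.2],
    [0,0,0,0,0,0,0.2]
  ]
}}

```text
time_s: 44.6
eef_pos: [567.6, -252.3, 86.2]
ee_rot: [-0.001, 0.655, 0.755, 0.001]
force: [1.5, 0.2, -2.5]
grip_width: 0.411
```

Emit:
{"name": "move_arm", "arguments": {
  "series": [
    [0,0,0,0,0,0,0.2],
    [0,0,0,0,0,0,0.2],
    [0,0,0,0,0,0,0.2],
    [0,0,0,0,0,0,0.2],
    [0,0,0,0,0,0,0.2]
  ]
}}

```text
time_s: 45.02
eef_pos: [567.6, -252.4, 86.2]
ee_rot: [-0.001, 0.655, 0.755, 0.001]
force: [-0.3, 0.4, -0.9]
grip_width: 0.415
```

Emit:
{"name": "move_arm", "arguments": {
  "series": [
    [0,0,0,0,0,0,0.2],
    [0,0,0,0,0,0,0.2],
    [0,0,0,0,0,0,0.2],
    [0,0,0,0,0,0,0.2],
    [0,0,0,0,0,0,0.2]
  ]
}}

```text
time_s: 45.43
eef_pos: [567.6, -252.4, 86.2]
ee_rot: [-0.001, 0.655, 0.755, 0.001]
force: [0.1, -0.5, -1.8]
grip_width: 0.413
```

```bash
python3 - <<'E'
from h import *
print(pose()[0]);mv([438.7,-333.2,86],np.radians(16.6))
E
```

```text
[ 567.58 -252.39   86.2 ]
rv [ 0.   -0.   -0.15] sh [ -6.18 -13.9   -0.02] pos [ 567.6 -252.4   86.2]
```

Emit:
{"name": "move_arm", "arguments": {
  "series": [
    [0,0,-0.02,-1,-2.2,-0.3,0.2],
    [0,0,-0.05,-2.4,-5.2,-0.5,0.2],
    [0,0,-0.09,-3.8,-8.4,-0.5,0.2],
    [0,0,-0.12,-5.2,-11.6,-0.3,0.2],
    [0,0,-0.15,-6.2,-13.9,0,0.2]
  ]
}}

```text
time_s: 45.85
eef_pos: [436.8, -334.6, 86.2]
ee_rot: [-0.0, 0.596, 0.803, 0.001]
force: [-0.1, -0.2, -2.4]
grip_width: 0.411
```

Emit:
{"name": "move_arm", "arguments": {
  "series": [
    [0,0,0,0,0,0.8,0.2],
    [0,0,0,0,0,1.6,0.2],
    [0,0,0,0,0,2.2,0.2],
    [0,0,0,0,0,2.2,0.2],
    [0,0,0,0,0,2.2,0.2]
  ]
}}

```text
time_s: 46.27
eef_pos: [437.4, -333.8, 63.8]
ee_rot: [-0.001, 0.596, 0.803, 0.001]
force: [-0.5, -0.1, -2.4]
grip_width: 0.409
```

```bash
python3 - <<'E'
from h import *
print(pose()[0]);mv([438.7,-333.2,44.6],np.radians(16.6))
c=capture("wrist");cv2.imwrite("pics/w48.png",c["frame"][:,:,::-1])
s=capture("scene");f=s["frame"];cv2.imwrite("pics/s48.png",cv2.resize(f[220:300,130:210],(600,600),interpolation=cv2.INTER_CUBIC)[:,:,::-1])
E
```

```text
[ 437.43 -333.85   63.77]
rv [ 0. -0.  0.] sh [0.02 0.14 1.92] pos [ 437.4 -333.8   63.8]
```

View pics/w48.png

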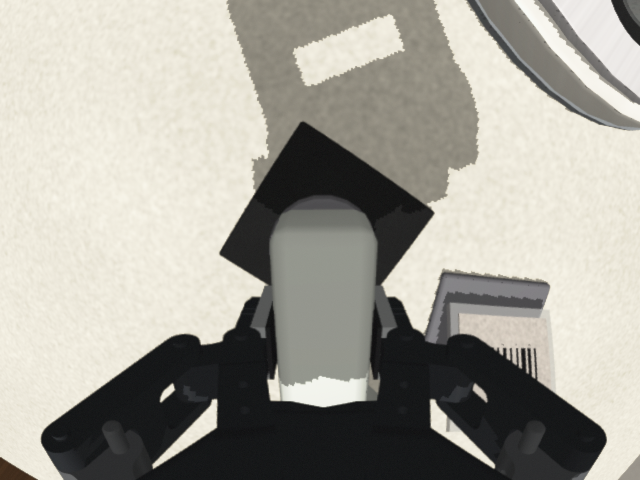

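View pics/s48.png

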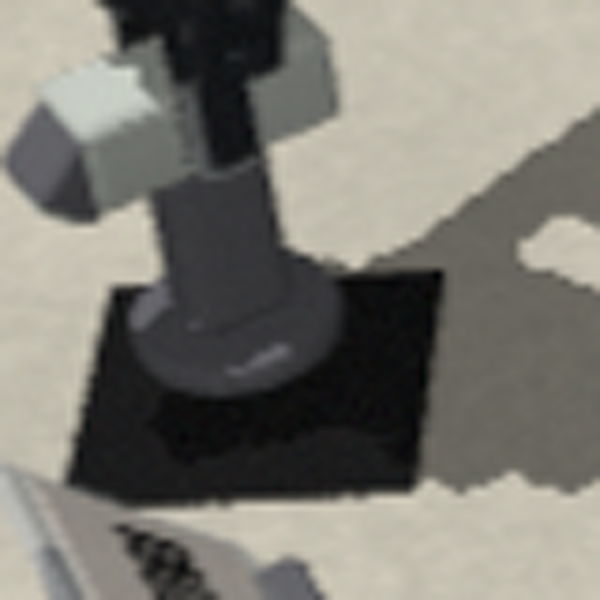

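```bash
python3 - <<'E'
from h import *
from scipy.optimize import least_squares
s=capture("scene");k=7.5
px=lambda q:(130+q[0]/k-.5,220+q[1]/k-.5)
cs=np.array([plane(s,px(q),4)[:2] for q in((112,289),(443,270),(416,490),(67,487))]); 
print(cs,[np.linalg.norm(cs[i]-cs[i-1]) for i in range(4)]); m=cs.mean(0)
d1=np.cross(cs[2]-cs[0],cs[3]-cs[1]); t=np.cross(cs[1]-cs[0],cs[3]-cs[1])/d1; print("mat",m,cs[0]+t*(cs[2]-cs[0]))
p=pose()[0]; zf=4+p[2]-44.4; a=np.linspace(0,2*np.pi,120)
def f(q):
    P=np.array([proj(s,[q[0]+33*np.cos(x),q[1]+33*np.sin(x),z]) for z in(zf,zf+12) for x in a]); return [P[:,0].min()-px((128,0))[0],P[:,0].max()-px((344,0))[0],P[:,1].max()-px((0,397))[1]]
r=least_squares(f,p[:2]); print("foot",r.x,r.fun)
E
```

```text
[[ 373.54 -369.67]
 [ 403.98 -266.47]
 [ 509.75 -297.37]
 [ 468.02 -397.86]] [np.float64(98.59714807677446), np.float64(107.59890312055056), np.float64(110.18604126758007), np.float64(108.80615166269345)]
mat [ 438.82 -332.84] [ 437.69 -335.62]
foot [ 436.13 -335.75] [-0.19  0.19 -0.01]<stdin>:7: DeprecationWarning: Arrays of 2-dimensional vectors are deprecated. Use arrays of 3-dimensional vectors instead. (deprecated in NumPy 2.0)
```

```bash
python3 - <<'E'
from h import *
from scipy.optimize import least_squares
s=capture("scene")
import cv2
im=cv2.imread("pics/scene0.png"); cv2.imwrite("pics/mat0.png",cv2.resize(im[220:300,130:210],(600,600),interpolation=cv2.INTER_CUBIC))
w=capture("wrist");p=pose()[0]
B,D,A=[plane(w,q,4,True)[:2] for q in((434,212),(220,255),(303,121))]; print("wrist mat",(B+D)/2,np.linalg.norm(A-B),np.linalg.norm(A-D), "TCP",p)
E
```

```text
wrist mat [ 438.51 -331.01] 107.14778915131573 108.92714903750692 TCP [ 437.2  -334.49   64.44]
```

View pics/mat0.png

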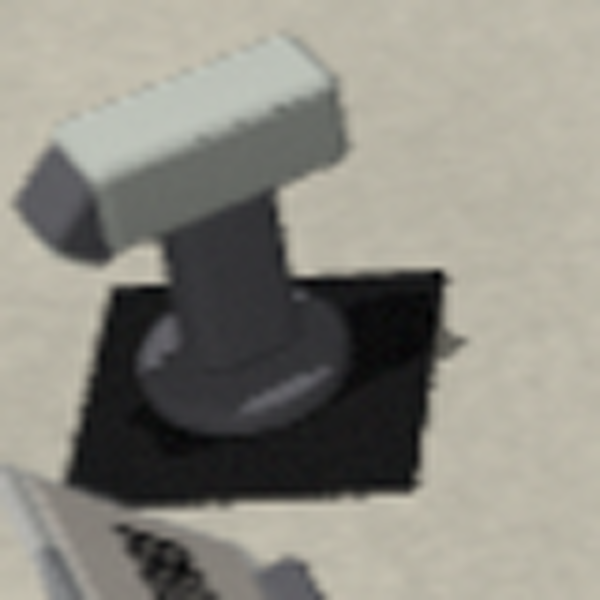

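```bash
python3 - <<'E'
from h import *
from scipy.optimize import least_squares
s=capture("scene");k=7.5
px=lambda q:(130+q[0]/k-.5,220+q[1]/k-.5)
a=np.linspace(0,2*np.pi,120)
def fit(l,r_,b,zf):
    def f(q):
        P=np.array([proj(s,[q[0]+33*np.cos(x),q[1]+33*np.sin(x),z]) for z in(zf,zf+12) for x in a]); return [P[:,0].min()-px((l,0))[0],P[:,0].max()-px((r_,0))[0],P[:,1].max()-px((0,b))[1]]
    r=least_squares(f,[436,-333]); return r.x,r.fun
print(fit(136,352,437,4))
th=np.radians(-106.4)
# fit mat square from 3 corners
tgt=[(112,289),(443,270),(416,490)]
def g(q):
    c,s_=np.cos(q[2]),np.sin(q[2]); out=[]
    for (sx,sy),t in zip(((-55,-55),(-55,55),(55,55)),tgt):
        P=proj(s,[q[0]+c*sx-s_*sy,q[1]+s_*sx+c*sy,4]); out+=list(P-np.array(px(t)))
    return out
r=least_squares(g,[437,-333,-0.28]);print(r.x,np.degrees(r.x[2]),np.round(r.fun,2))
E
```

```text
(array([ 431.77, -335.61]), array([-0.02,  0.02, -0.  ]))
[ 441.24 -334.03   -0.29] -16.888452753102975 [-0.47 -0.12  0.47  0.04  0.01  0.03]
```

```bash
python3 - <<'E'
from h import *
mv([440.4,-332.8,46],np.radians(16.6))
E
```

```text
rv [ 0. -0.  0.] sh [0.06 0.36 1.84] pos [ 437.1 -334.5   64.4]
```

Emit:
{"name": "move_arm", "arguments": {
  "series": [
    [0,0,0,0.05,0.2,0.6,0.2],
    [0,0,0,0.05,0.35,1.2,0.2],
    [0,0,0,0.05,0.35,1.7,0.2],
    [0,0,0,0.05,0.35,1.9,0.2],
    [0,0,0,0.05,0.35,1.9,0.2]
  ]
}}

```text
time_s: 46.98
eef_pos: [440.2, -332.8, 44.9]
ee_rot: [-0.0, 0.596, 0.803, 0.001]
force: [-0.3, -0.7, -2.3]
grip_width: 0.416
```

Emit:
{"name": "move_arm", "arguments": {
  "series": [
    [0,0,0,0,0,0.05,0.2],
    [0,0,0,0,0,0.05,0.2]
  ]
}}

```text
time_s: 47.15
eef_pos: [440.2, -332.9, 44.5]
ee_rot: [-0.0, 0.596, 0.803, 0.001]
force: [-0.2, 0.3, -0.6]
grip_width: 0.412
```

Force z returning to 0 (weight being taken by the mat). Touch a bit further and release.

Emit:
{"name": "move_arm", "arguments": {
  "series": [
    [0,0,0,0,0,0.05,0.2],
    [0,0,0,0,0,0.05,0.2],
    [0,0,0,0,0,0.05,0.2]
  ]
}}

```text
time_s: 47.4
eef_pos: [440.3, -333.0, 44.5]
ee_rot: [-0.0, 0.596, 0.803, 0.001]
force: [-1.7, 1.6, 5.5]
grip_width: 0.407
```

```bash
python3 - <<'E'
from h import *
print(pose()[0],pose()[2]["force"])
s=capture("scene");f=s["frame"];cv2.imwrite("pics/s49.png",cv2.resize(f[220:300,130:210],(600,600),interpolation=cv2.INTER_CUBIC)[:,:,::-1])
E
```

```text
[ 440.26 -332.99   44.47] [-1.7   1.59  5.5 ]
```

View pics/s49.png

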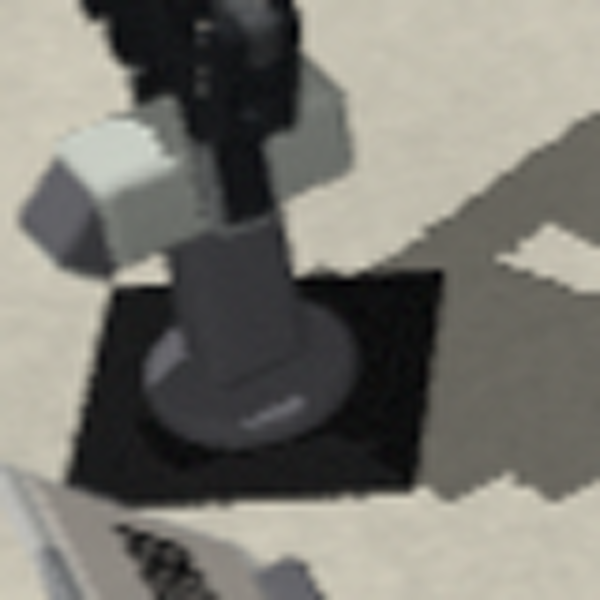

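Emit:
{"name": "move_arm", "arguments": {
  "series": [
    [0,0,0,0,0,-0.05,0.45],
    [0,0,0,0,0,-0.05,0.6],
    [0,0,0,0,0,-0.05,0.8],
    [0,0,0,0,0,-0.05,1],
    [0,0,0,0,0,-0.05,1]
  ]
}}

```text
time_s: 47.87
eef_pos: [440.3, -333.0, 44.9]
ee_rot: [-0.0, 0.596, 0.803, 0.001]
force: [-0.2, -0.3, -0.1]
grip_width: 0.985
```

Emit:
{"name": "move_arm", "arguments": {
  "series": [
    [0,0,0,0,0,0,1],
    [0,0,0,0,0,-1.5,1],
    [0,0,0,0,0,-4,1],
    [0,0,0,0,0,-7.5,1],
    [0,0,0,0,0,-11,1]
  ]
}}

```text
time_s: 48.28
eef_pos: [439.8, -332.8, 155.8]
ee_rot: [-0.001, 0.596, 0.803, 0.001]
force: [1.1, -0.5, -0.2]
grip_width: 1.003
```

Emit:
{"name": "move_arm", "arguments": {
  "series": [
    [0,0,0,2,0,-2,1],
    [0,0,0,5,0,-3,1],
    [0,0,0,8.5,0,-3,1],
    [0,0,0,12,0,-3,1],
    [0,0,0,14,0,-3,1]
  ]
}}

```text
time_s: 48.7
eef_pos: [398.3, -196.2, 186.3]
ee_rot: [-0.001, 0.596, 0.803, 0.002]
force: [-0.0, -0.3, -0.5]
grip_width: 1.001
```

```bash
python3 - <<'E'
from h import *
print(pose()[0],pose()[2]["force"])
s=capture("scene");cv2.imwrite("pics/s50.png",s["frame"][:,:,::-1]);t=capture("top");cv2.imwrite("pics/t50.png",t["frame"][:,:,::-1])
cv2.imwrite("pics/t50c.png",cv2.resize(t["frame"][185:345,265:475],(800,610),interpolation=cv2.INTER_CUBIC)[:600,:,::-1])
w=capture("wrist");cv2.imwrite("pics/w50.png",w["frame"][:,:,::-1])
E
```

```text
[ 398.31 -196.22  186.34] [-0.03 -0.27 -0.52]
```

View pics/s50.png

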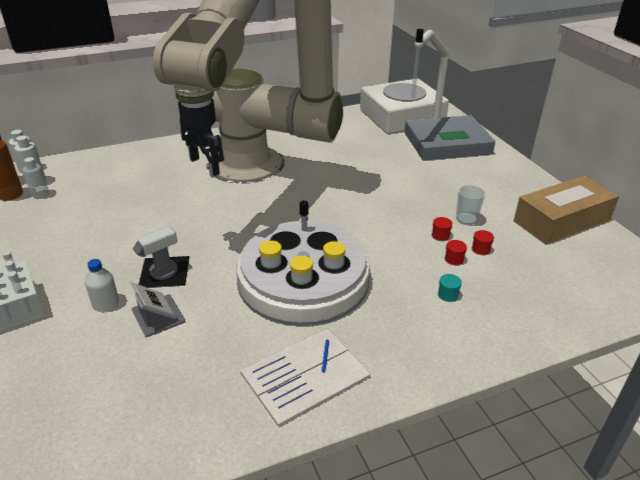

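View pics/t50c.png

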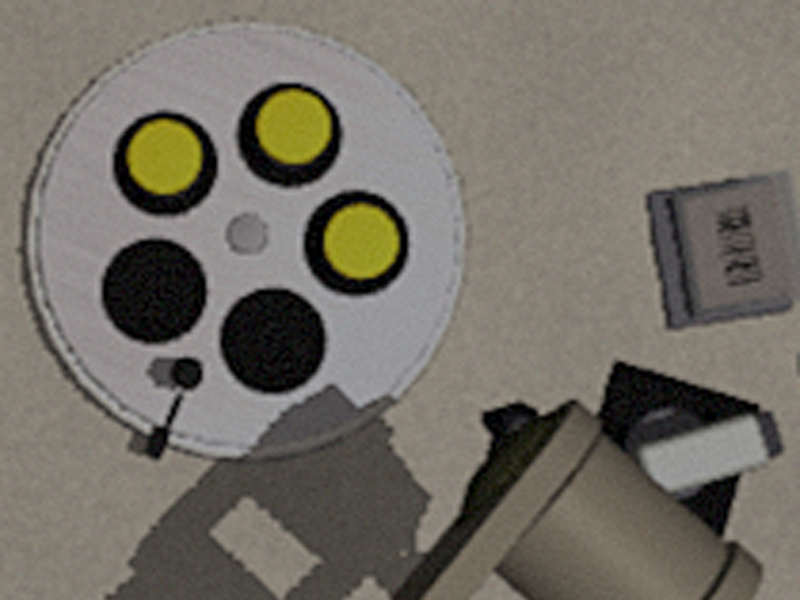

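View pics/w50.png

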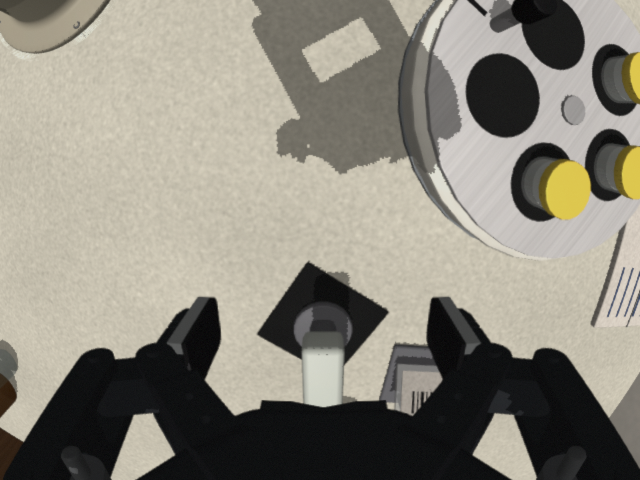

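```bash
python3 - <<'E'
from h import *
w=capture("wrist")
B,D=[plane(w,q,4,True)[:2] for q in((388,312),(258,333))]; print("mat",(B+D)/2,"foot",plane(w,(323,328),16,True)[:2])
C={"top":(586.13,-30.32),"scene":(588.61,-32.26)}
for n in C:
    c=capture(n)
    # stripe/pads: dark pads empty give angle
    g=cv2.cvtColor(c["frame"],cv2.COLOR_RGB2GRAY)
    angs=[]
    for ce,s in blobs(g<45,300):
        q=plane(c,ce,70)[:2]-C[n]
        if abs(np.hypot(*q)-75)<6: angs.append(np.degrees(np.arctan2(q[1],q[0]))); 
    print(n,"dark",angs)
    for ce,s in blobs(yellow(c),150):
        p=plane(c,ce,114)[:2]
        for _ in range(5):
            m,a=lidmask(c,*p,zb=104,zt=114); p=p+(plane(c,ce,114)-plane(c,m,114))[:2]
        q=p-C[n]; ang=np.degrees(np.arctan2(q[1],q[0]))
        print(n,"pot r",np.hypot(*q).round(1),"ang",ang.round(1),s[4],round(a))
E
```

```text
mat [ 439.13 -330.69] foot [ 439.71 -329.09]
top dark [np.float64(121.70948284563661), np.float64(-166.13759595599538)]
top pot r 75.4 ang -23.3 306 307
top pot r 74.4 ang 49.8 310 307
top pot r 76.0 ang -95.8 312 309
scene dark [np.float64(-170.09965629982713), np.float64(126.41235939673095)]
scene pot r 75.0 ang -95.2 312 321
scene pot r 73.6 ang 49.2 310 321
scene pot r 77.1 ang -23.4 322 351
```

```bash
python3 - <<'E'
from rig import job,ctrl
print(ctrl.sense()["time_s"]); print(job.finish_job())
E
```

```text
49.0
the job is handed in; nothing more can be done
None
```

The job is done and handed in at 49 s. There were three yellow pots on the bench, and each now stands upright on its own pad. No verdict was reported.

- **Pots:** one pot was knocked off its pad mid-run, so I picked it up and set it back. The last check has the pots about 1–2 mm off pad centre.
- **Carousel:** I turned it counter-clockwise by the knob, past the pointer once and through one more full turn. The stripe stopped at about 157.8° against the pointer at 156.9° from the wrist camera and 158.1° from the top camera. In the close-up, the stripe and pointer line up.
- **Code reader:** I aimed it square on at the bar code from about 10 cm and held it there for about 3 s without measurable movement. The robot gives no read signal, so the aim was checked only against the camera images.
- **Parking:** the reader is back upright on its mat. The wrist camera puts it about 2 mm off centre and the scene view suggests about the same.
- **Left alone:** I never touched the flask, the beaker, or the red and turquoise look-alikes.

**Disagreements:** the reported tool tip read about 35–45 mm below where the fingers really were. My first close, over a pot, therefore shut above the lid without touching it, and I worked from the images after that. The cameras also differed from each other by 2–5 mm.

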